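# Shut down the microscope bench: park the lopsided accessory arms, key off the lamp

## Task

Shut down the microscope bench. First park every accessory arm lying on the mat in the green rack, one to a bay, any bay and either way round, each bar lying level down in its notches; the arms are lopsided, so lift one high and carry it over only when held close to its balance point, which a low trial lift just off the mat and a shift of the grip will find. Then take the red key from its holder, push it fully home in the lamp's key switch, turn it anticlockwise to the OFF stop, and finally put the key back upright in its holder, all the way down; leave the other things on the bench alone.

Things in the scene. Friction and masses are not known exactly. Their poses are not given: they have to be found in the camera images.
- lens_arm_mid (a point): centre of the bar (half-way along and up) of the lens arm, which may be absent: bar 200 x 20 x 20 mm along x, black round lens head 52 mm across, 55 mm tall, 110 mm along +x, and dark steel tail block 24 x 30 x 45 mm at -110 mm. Head and tail stand on the mat and reach 30 mm below this point (34 mm above the bench at the start), the head 25 mm above it. x to the head, z up. 0.3 to 0.55 kg
- camera_arm_mid (a point): centre of the bar (half-way along and up) of the camera arm, which may be absent: bar 200 x 20 x 20 mm along x, blue box camera head 50 x 50 mm, 55 mm tall, 110 mm along +x, and bright steel tail block 24 x 30 x 45 mm at -110 mm. Head and tail stand on the mat and reach 30 mm below this point (34 mm above the bench at the start), the head 25 mm above it. x to the head, z up. 0.3 to 0.55 kg
- light_arm_mid (a point): centre of the bar (half-way along and up) of the light arm, which may be absent: bar 200 x 20 x 20 mm along x, white round ring-light head with yellow face, 52 mm across, 55 mm tall, 110 mm along +x, and red tail block 24 x 30 x 45 mm at -110 mm. Head and tail stand on the mat and reach 30 mm below this point (34 mm above the bench at the start), the head 25 mm above it. x to the head, z up. 0.3 to 0.55 kg
- lens_arm: the lens arm itself; origin 30 mm below its _mid point, same axes. Lopsided: its balance point lies off the middle, up to 40 mm along the bar, toward head or tail (its look does not tell). Off balance it loads the wrist with a moment; a weak grip lets the heavy end sag. The high carry to the rack needs the grip within about 15 mm of balance; low trial lifts (up to 40 mm off the mat, 20 off the rack) do not
- camera_arm: the camera arm itself; origin 30 mm below its _mid point, same axes. Lopsided: its balance point lies off the middle, up to 40 mm along the bar, toward head or tail (its look does not tell). Off balance it loads the wrist with a moment; a weak grip lets the heavy end sag. The high carry to the rack needs the grip within about 15 mm of balance; low trial lifts (up to 40 mm off the mat, 20 off the rack) do not
- light_arm: the light arm itself; origin 30 mm below its _mid point, same axes. Lopsided: its balance point lies off the middle, up to 40 mm along the bar, toward head or tail (its look does not tell). Off balance it loads the wrist with a moment; a weak grip lets the heavy end sag. The high carry to the rack needs the grip within about 15 mm of balance; low trial lifts (up to 40 mm off the mat, 20 off the rack) do not
- rack: fixed rack, grey base 150 x 262 x 8 mm; two green rails along y at x = -62 and +62 mm, 10 mm thick, with three bays at y = -75, 0, +75 mm: 32 mm wide notches, floor 45 mm above the bench, between teeth 75 mm high. A parked arm lies along the rack's x in the notches of both rails, head and tail hanging outside, either way round, bar centre 55 mm up. Origin: underside centre
- rack_bay0 (a point): where the centre of a parked bar belongs in bay 0 (rack y = -75 mm, 55 mm above the bench), axes of the rack
- rack_bay1 (a point): the same for bay 1, the middle one (y = 0)
- rack_bay2 (a point): the same for bay 2 (y = +75 mm)
- mat: fixed grey-blue mat, 310 x 300 mm, 4 mm thick, on which the arms lie side by side about 95 mm apart at the start, bars roughly along its x. Origin: underside centre
- key_grip (a point): centre of the red bow of the key, 30 mm wide (x), 10 mm thick (y), 32 mm tall; stands bow up in its holder. Below: shoulder plate 26 x 14 x 4 mm, its underside 20 mm below this point, then a steel blade 16 mm wide (x), 6 mm thick (y), 24 mm long, the last 4 mm narrowed to 12 x 4 mm. Same after half a turn. 45 g. z up
- key_tip (a point): foot of the same key's blade, 44 mm below key_grip, same axes
- switch_slot (a point): centre of the slot's mouth in the top of the brass key switch (42 mm across, 34 mm tall, on a white lamp power unit 110 x 100 x 40 mm); 74 mm above the bench. Slot 19 mm long (x of this point, which turns with the switch), 9 mm wide (y), 29 mm deep; when the key is home its shoulder rests on the top. A red mark lies at the +x end
- key_switch (a joint): angle of the key switch, rad, growing anticlockwise seen from above: ON, -0.2 to 0.2, at the start; OFF at the stop at 1.2. Turns against slight friction (0.04 N m) and stays where it is left; the key has up to about 0.2 rad of play in the slot
- holder_slot (a point): centre of the slot's mouth in the key's fixed holder, a blue block 60 x 50 x 32 mm; 32 mm above the bench, slot 22 mm long (x), 12 mm wide (y), 27 mm deep; the key's shoulder rests on top
- sample_jar: bystander: jar with a white cap, 40 mm across, 55 mm tall
- stain_bottle: bystander: bottle with a blue cap, 44 mm across, 100 mm tall
- dish: bystander: clear dish, 84 mm across, 16 mm tall
- slide_box: bystander: orange slide box, 80 x 100 x 35 mm
- weight: bystander: brass weight, 36 mm across, 30 mm tall
- brush: bystander: brush, 160 mm long
- flask: bystander: clear bottle with a blue cap, 60 mm across, 120 mm tall
Things that resemble listed ones, but are neither listed nor needed, are in the scene too. What is shaped like the part that bears switch_slot but pink is not meant.

How it is judged (in metres and radians):
On the way, in this order (a step that is already met when the one before it is completed fails the run):
1. every arm present lies in a bay of the rack (height (world z) of lens_arm_mid between 0.048 and 0.063 m and x of lens_arm_mid in the frame of rack between -0.035 and 0.035 m and y of lens_arm_mid in the frame of rack between -0.09 and 0.09 m and angle between the x axis of each of lens_arm_mid, camera_arm_mid, light_arm_mid and the x axis of rack, either way round below 0.12 rad and angle between each of lens_arm_mid, camera_arm_mid, light_arm_mid's own z axis and vertical below 0.1 rad and linear speed of each of lens_arm, camera_arm, light_arm below 0.02 m/s and height (world z) of camera_arm_mid between 0.048 and 0.063 m and x of camera_arm_mid in the frame of rack between -0.035 and 0.035 m and y of camera_arm_mid in the frame of rack between -0.09 and 0.09 m and height (world z) of light_arm_mid between 0.048 and 0.063 m and x of light_arm_mid in the frame of rack between -0.035 and 0.035 m and y of light_arm_mid in the frame of rack between -0.09 and 0.09 m), for 0.2 s.
2. the key is fully home in the key switch (horizontal distance between key_tip and switch_slot below 0.005 m and z of key_tip in the frame of switch_slot below -0.017 m and angle between key_tip's own z axis and vertical below 0.15 rad), for 0.2 s.
3. the switch has been turned with the key to OFF (all of step 2 and value of joint key_switch above 1 rad), for 0.2 s.
At the end, for the whole second after the job is handed in: Every arm present rests in a rack bay: level within 0.1 rad, along the rack's x within 0.12 rad, centre 48 to 63 mm up and within 35 mm of the bay's middle along the bar; key switch past 1.0 rad; key back in its holder, blade at least 18 mm deep, upright within 0.2 rad (all of step 1 and horizontal distance between key_tip and holder_slot below 0.008 m and z of key_tip in the frame of holder_slot below -0.018 m and angle between key_tip's own z axis and vertical below 0.2 rad and value of joint key_switch above 1 rad); the robot touches nothing.
It fails at once if the lens arm is carried (its middle more than 80 mm above the bench) with the grip farther than 16 mm along the bar from its balance point (contact force between the fingers and lens_arm above 3 N and height (world z) of lens_arm_mid above 0.08 m and (x of the grasp point in the frame of lens_arm_mid below 0.018 m or x of the grasp point in the frame of lens_arm_mid above 0.05 m)).
It fails at once if the camera arm is carried (its middle more than 80 mm above the bench) with the grip farther than 16 mm along the bar from its balance point (contact force between the fingers and camera_arm above 3 N and height (world z) of camera_arm_mid above 0.08 m and (x of the grasp point in the frame of camera_arm_mid below 0.005 m or x of the grasp point in the frame of camera_arm_mid above 0.037 m)).
It fails at once if the light arm is carried (its middle more than 80 mm above the bench) with the grip farther than 16 mm along the bar from its balance point (contact force between the fingers and light_arm above 3 N and height (world z) of light_arm_mid above 0.08 m and (x of the grasp point in the frame of light_arm_mid below -0.05 m or x of the grasp point in the frame of light_arm_mid above -0.018 m)).
It fails at once if a bystander (jar, bottle, dish, slide box, weight, brush or flask) is moved more than 40 mm (distance of any of sample_jar, stain_bottle, dish, slide_box, weight, brush, flask from where it was at the start of the episode above 0.04 m).
Of lens_arm, camera_arm, light_arm only 2 to 3 are there at a start; the rules pass over those that are not, and their reading is None.
At some moment in a run one of lens_arm, camera_arm, light_arm may be knocked a few centimetres aside while the robot is not near it.
It also fails if it takes over 210 s, if anything falls off the work surface, if the arm or the gripper's body presses on something with over 40 N, if the wrist force passes 120 N, or if a joint passes its speed limit or range.

## Robot

A 6-joint arm with a two-finger parallel gripper is mounted at the origin on the work surface. World frame = base frame: x ahead of the robot, y to its left, z up, the work surface at z = 0. Lengths are in mm, angles in rad, forces in N, time in s.
With the tool pointing down it reaches from about 400 to 925 mm from the base axis. Payload 12.5 kg.
Tool frame: the origin (TCP) lies midway between the tips of the shut fingers; the grasp point (between the pads) lies 19 mm behind it; z points along the fingers, y is the direction in which the jaws open and shut (so a half turn about z gives the same grasp; the last joint's range is limited). The gripper opens to 95 mm and grips with 3 to 60 N. Pads are 20 mm wide; open, the fingers measure 119 mm over their backs; the gripper's body (75 mm by 180 mm) begins 59 mm behind the grasp point.
Start: joints at [1.152, 0.491, 1.559, -0, 1.092, -0.106], TCP at [192.311, 594.696, 214.661] pointing down, gripper open.
Joint ranges: [-3.1, 3.1], [-0.84, 2.19], [0.05, 2.79], [-1.13, 4.28], [0.06, 2.93], [-2.69, 2.69]. Speed limits (rad/s): [2.22, 2.22, 2.79, 3.14, 3.14, 3.14].

## Interface

Orientations are given as [roll, pitch, yaw] about the fixed x, y, z axes, in that order (R = Rz(yaw) Ry(pitch) Rx(roll)).
In Python, from cell import env gives the robot as it stands.
- The arm moves only by the tool drive_tool, never from a script. Its argument "increments" is a list of rows, each a list of 2 entries, a list of its own where there are three numbers: the shift along the tool's x, y, z as a fraction of full scale, then the turn, a rotation vector about the tool's x, y, z as a fraction of full scale. In form: [[[x, y, z], [ax, ay, az]], ...]. A call has 1 to 5 rows; each row shifts and turns the commanded pose from where the row before left it, along the tool's axes as they then stand; what a row does not reach is not made up. Full scale, the value 1, is 30 mm for a shift and 0.08 rad for a turn. A row lasts 1/12 s, in which the tool goes at most 41.7 mm and 7.16 degrees, less where a joint would pass 70% of its speed; a pose out of reach is approached as far as the arm can. A call with a number of a shift or a turn outside -1 to 1 is refused whole. A call with a gripper value outside its range is refused whole. "jaw" is the opening, from -1 (shut) to 1 (fully open), so that 0 is half open, set as the call begins (left out, the last holds). The fingers move at their own pace and stop on an object; the grip force is fixed at half the most. Time passes only in rows, so rows that do not move let the fingers close. It gives the time, the measured TCP pose, the force and the opening at its end, in the units of the state.
- env.state(): the state, without advancing time (a new reading comes with each control period).
- env.read_camera(name): name is "scene" or "top"; returns a dict with "pixels" (384x512x3 uint8, blue, green, red), "vertical_fov" (degrees; the focal length in pixels is half the picture's height over the tangent of half this angle, whatever the lens; pixels are square), "cx", "cy" (the principal point, pixels), "k1" (the pictures are not rectified: a ray, as slopes to the right and down, at radius r is drawn at 1 + k1 r^2 times it, then the intrinsics apply), "world_to_cam" (4x4, takes a point from world to camera coordinates). Camera axes: x right, y down, z forward; pixel columns grow to the right and rows downward; lengths in mm; the calibration is good to about 2 mm. A picture is of the moment at which its call begins. There is no depth.
- env.job_done(): hands the job in, once; it reports no verdict.
Trained networks look in a picture, given as the dict that the camera call returned (one of the last four; its "shot" number tells which), for a name from the list of things; names that differ only in an ending like _2 or _b are one class to them, and where a whole thing is asked for, a point or a joint stands for the part that bears it (a point fixed in the world has none). Each returns a list of dicts, best first, with "score" (0 to 1); they miss things now and then, are a little off and sometimes report something else, mostly with a low value. They report only what shows in the picture. A call takes as long as a camera call. They do not tell look-alikes from the thing itself.
- env.boxes_of(target, picture): "point" ([x, y, z] in mm, in world coordinates, good to about 4 mm: the middle of the surface that is visible of it).
- env.tip_of(target, picture): "point" ([x, y, z] in mm, in world coordinates, good to about 4 mm: a listed point, or the origin of a listed thing).
The state is a dict: "t": time; "joints": joint angles; "qvel": joint speeds; "tau": joint torques, N m; "eef_pos": TCP position; "tcp_rot": TCP orientation; "ft_force": force on the tool from outside, world axes, zero at the start; "moment": the same for the moment, N m; "opening": opening from 0.0 (shut) to 1.0 (fully open).
Only numpy, scipy, OpenCV 4.12 (cv2) and the standard library are available. Lean on these libraries where they do the work, as an engineer would, in place of code of your own. Each camera call takes 0.05 s, during which the arm holds its last target.

## Working session

There is one attempt and no reset: what is moved stays moved. The work goes in short steps, Python scripts to look and compute and a tool call to move; the robot and the scene stay as the last step left them, time stands still between calls to the robot, and variables do not carry over. Pictures are saved under pics/ and viewed, and the job is handed in when it is done.

Besides the shell and the picture viewer there is one more tool, called as name(argument=value, ...) on one line, values as JSON. drive_tool: Moves the arm, as the interface text tells. Its arguments: {"type":"object","properties":{"increments":{"type":"array","items":{"type":"array"}},"jaw":{"type":"number"}},"required":["increments"]}

```bash
ls -la; mkdir -p pics
cat > h.py <<'E'
import numpy as np, cv2, json
from cell import env
from scipy.spatial.transform import Rotation as R
def shot(cam,name=None):
    p=env.read_camera(cam)
    if name: cv2.imwrite('pics/%s.png'%name,p['pixels'])
    return p
def cam(p):
    h,w=p['pixels'].shape[:2]; f=h/2/np.tan(np.radians(p['vertical_fov'])/2)
    T=np.array(p['world_to_cam']); return f,T
def proj(p,X):
    f,T=cam(p); c=T[:3,:3]@np.array(X,float)+T[:3,3]; s=c[:2]/c[2]; s=s*(1+p['k1']*(s@s))
    return s*f+[p['cx'],p['cy']]
def ray(p,uv):
    f,T=cam(p); d=(np.array(uv,float)-[p['cx'],p['cy']])/f; s=d.copy()
    for _ in range(30): s=d/(1+p['k1']*(s@s))
    o=-T[:3,:3].T@T[:3,3]; v=T[:3,:3].T@np.array([s[0],s[1],1]); return o,v/np.linalg.norm(v)
def onz(p,uv,z):
    o,v=ray(p,uv); return o+v*(z-o[2])/v[2]
def tri(p1,u1,p2,u2):
    o1,a=ray(p1,u1);o2,b=ray(p2,u2)
    s,t=np.linalg.lstsq(np.c_[a,-b],o2-o1,rcond=None)[0]
    return (o1+s*a+o2+t*b)/2, np.linalg.norm(o1+s*a-o2-t*b)
E
python3 - <<'E'
from h import *
np.set_printoptions(precision=1,suppress=True)
a=shot('scene','s0');b=shot('top','t0')
print(env.state())
for p in (a,b): print(p['vertical_fov'],p['cx'],p['cy'],p['k1'],np.array(p['world_to_cam']))
for n in 'lens_arm_mid camera_arm_mid light_arm_mid rack rack_bay0 rack_bay1 rack_bay2 key_grip key_tip switch_slot holder_slot mat'.split():
    for nm,p in (('s',a),('t',b)):
        try: print(n,nm,[(round(d['score'],2),np.round(d['point'],0)) for d in env.tip_of(n,p)[:3]])
        except Exception as e: print(n,e)
E
```

```text
total 12
drwxr-xr-x  3 agent agent 4096 Dec  7 07:03 .
drwxr-xr-x 23 root  root  4096 Dec  7 07:03 ..
drwxr-xr-x  2 agent agent 4096 Dec  7 07:03 pics
{'t': 0.1, 'joints': array([ 1.2,  0.5,  1.6, -0. ,  1.1, -0.1]), 'qvel': array([ 0., -0., -0.,  0.,  0.,  0.]), 'tau': array([  0. , -61.4, -25.9,   0.1,   0. ,  -0. ]), 'eef_pos': array([192.2, 594.5, 214.1]), 'tcp_rot': array([-3.1, -0. ,  2.8]), 'ft_force': array([ 0.4, -0.4,  0.2]), 'moment': array([-0., -0., -0.]), 'opening': 0.9997289606475019}
47.76072878395672 256.89434508598464 182.07837472026412 -0.056866270664322725 [[  -0.6    0.8   -0.   276.9]
 [   0.5    0.3   -0.8 -193.9]
 [  -0.7   -0.5   -0.6 1774.6]
 [   0.     0.     0.     1. ]]
50.970769329329215 246.379522732679 197.11477758955738 0.030963697797959586 [[  -0.    -1.    -0.    15.1]
 [  -1.     0.    -0.2  503.5]
 [   0.2   -0.    -1.  1399.3]
 [   0.     0.     0.     1. ]]
lens_arm_mid s [(0.59, array([ 523., -150.,   39.]))]
lens_arm_mid t [(0.92, array([ 526., -151.,   33.]))]
camera_arm_mid s [(0.92, array([ 536., -351.,   33.]))]
camera_arm_mid t [(0.93, ar
[... 1215 characters left out ...]
, 349.,  57.]))]
key_grip t [(0.6, array([504.,  -2.,  56.]))]
key_tip s [(0.59, array([500.,   2.,  34.])), (0.44, array([504.,   0.,   6.]))]
key_tip t [(0.57, array([503.,   2.,   6.]))]
switch_slot s [(0.63, array([ 534., -350.,    2.])), (0.61, array([642.,   6.,  75.])), (0.6, array([ 516., -255.,   38.]))]
switch_slot t [(0.61, array([646.,  10.,  76.])), (0.5, array([286., 192.,  72.])), (0.4, array([ 249., -248.,   76.]))]
holder_slot s [(0.85, array([498.,  -0.,  33.]))]
holder_slot t [(0.7, array([502.,   2.,  30.])), (0.35, array([ 760., -190.,    2.]))]
mat s [(0.64, array([ 524., -258.,   -1.])), (0.34, array([ 765., -193.,    0.]))]
mat t [(0.71, array([ 523., -252.,   -1.]))]
```

```bash
python3 -c "
import cv2
a=cv2.imread('pics/s0.png');b=cv2.imread('pics/t0.png')
cv2.imwrite('pics/s0b.png',cv2.resize(a,(800,600),interpolation=cv2.INTER_CUBIC));cv2.imwrite('pics/t0b.png',cv2.resize(b,(800,600),interpolation=cv2.INTER_CUBIC))"
```

```text
(no output)
```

View pics/s0b.png

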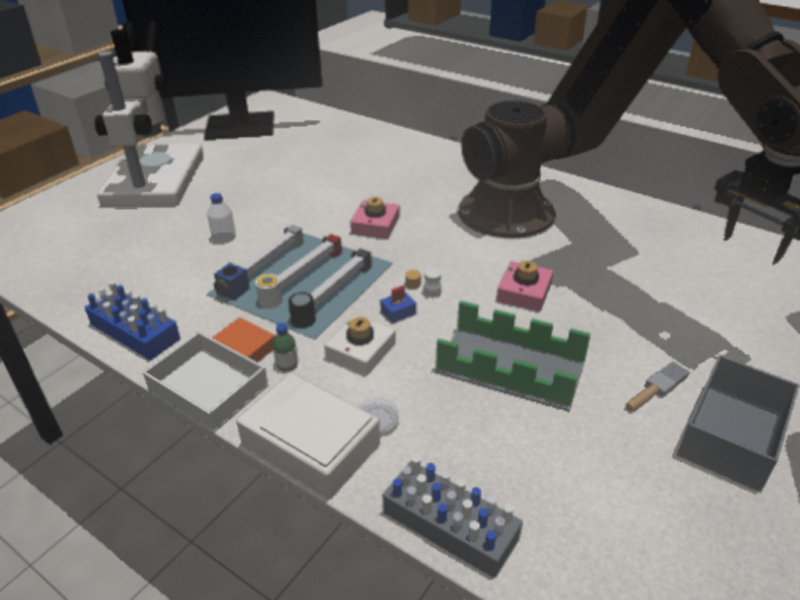

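View pics/t0b.png

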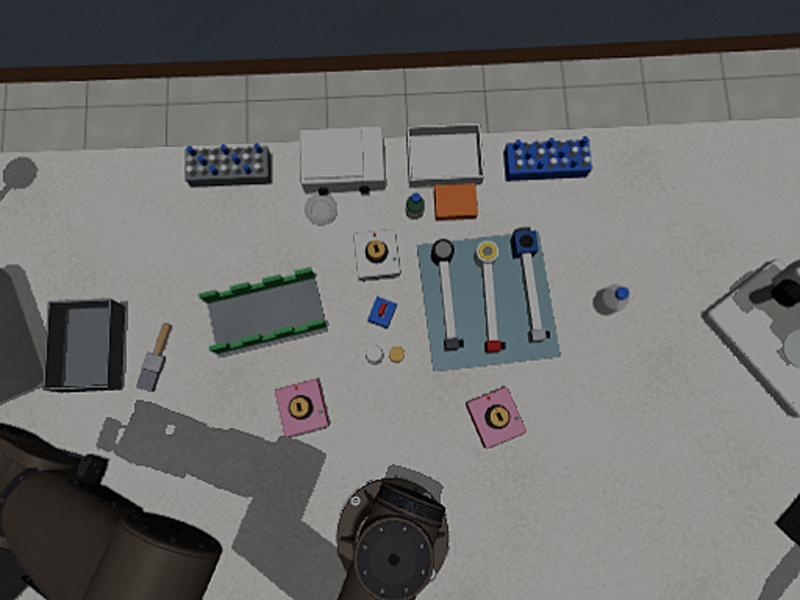

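All three arms are present. Top view, 800 px scale: lens arm around (450,295), light (490,295), camera (532,285). The rack is at (265,310), the key holder at (382,312) and the white lamp unit at (377,250). The pink units are decoys. Next I measure precisely.

```bash
python3 -c "
import cv2
b=cv2.imread('pics/t0.png')
def c(x0,y0,x1,y1,n,k):
    cv2.imwrite('pics/%s.png'%n,cv2.resize(b[y0:y1,x0:x1],None,fx=k,fy=k,interpolation=cv2.INTER_CUBIC))
c(255,135,365,245,'t0mat',5.4); c(120,160,220,235,'t0rack',8);c(220,140,270,240,'t0key',6)"
```

```text
(no output)
```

View pics/t0mat.png

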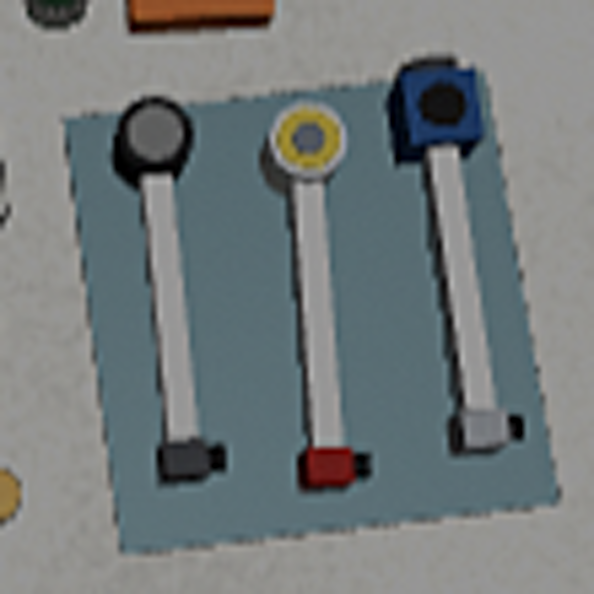

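View pics/t0rack.png

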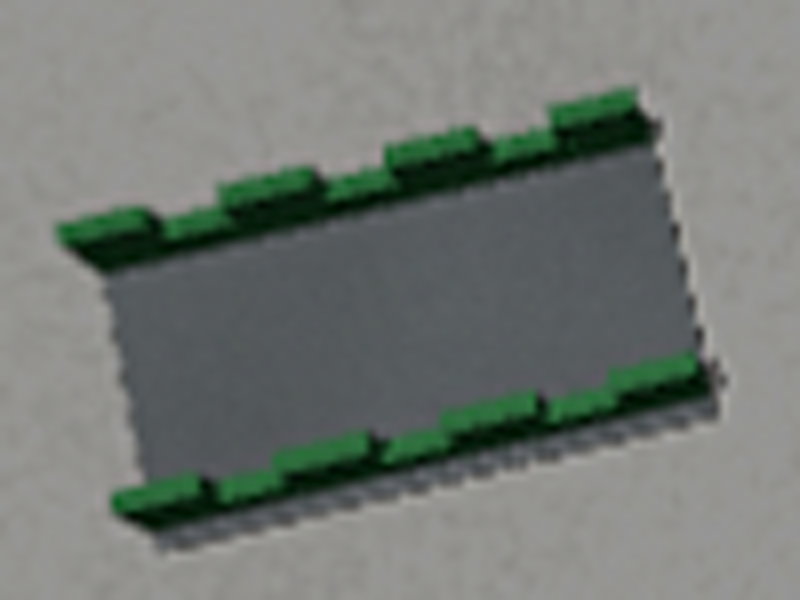

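View pics/t0key.png

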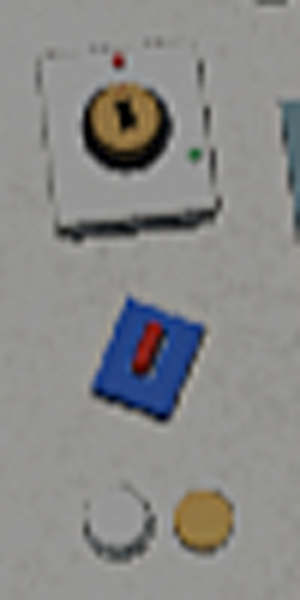

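Run:
```python
from h import *
np.set_printoptions(precision=1,suppress=True)
p=shot('top');s=shot('scene')
def m(u): return np.array(u)/5.4+[255,135]-.4
def r(u): return np.array(u)/8+[120,160]-.4
def k(u): return np.array(u)/6+[220,140]-.4
for n,hd,a,b,tl in (('lens',(156,133),(157,180),(183,440),(186,459)),('light',(309,139),(309,185),(327,445),(328,466)),('cam',(439,101),(444,150),(480,405),(487,429))):
    H=onz(p,m(hd),59);A=onz(p,m(a),44);B=onz(p,m(b),44);
    T=onz(p,m(tl),49)
    th=np.arctan2(*(A-B)[1::-1])
    print(n,'head',H[:2],'A',A[:2],'B',B[:2],'T',T[:2],'yaw',th,np.arctan2(*(H-T)[1::-1]),'mid from head',H[:2]-110*np.array([np.cos(th),np.sin(th)]),np.linalg.norm(H-T))
U=[onz(p,r(u),45) for u in ((197,223),(358,187),(525,147))]
L=[onz(p,r(u),45) for u in ((250,487),(417,445),(582,404))]
for u,l in zip(U,L): print((u+l)[:2]/2,np.linalg.norm(u-l),np.arctan2(*(u-l)[1::-1]))
print(np.arctan2(-(U[2]-U[0])[0],(U[2]-U[0])[1]),np.arctan2(*(U[0]-U[2])[1::-1])-np.pi/2,np.arctan2(*(L[0]-L[2])[1::-1])-np.pi/2)
a,b=onz(p,k((155,325)),68),onz(p,k((142,372)),68)
print('bow top',a,b,(a+b)/2,np.arctan2(*(a-b)[1::-1]))
a,b=onz(p,k((122,101)),74),onz(p,k((130,128)),74)
print('slot',a,b,(a+b)/2,np.arctan2(*(a-b)[1::-1]),'top disc centre',onz(p,k((126,119)),74),'mark',onz(p,k((118,61)),40))
for z in range(2):
  for nme in ('lens_arm_mid','light_arm_mid','camera_arm_mid','key_grip','switch_slot','holder_slot'):
    for q in (p,s): print(nme,[(round(d['score'],2),np.array(d['point'])) for d in env.tip_of(nme,q)[:2]])
  p=shot('top');s=shot('scene')
```

```text
lens head [ 636.6 -149.3] A [ 607.9 -149.4] B [ 428.9 -155.3] T [ 415.4 -155.9] yaw 0.03271251425834515 0.029941640724330143 mid from head [ 526.7 -152.9] 221.51207532849827
light head [ 627.6 -252. ] A [ 599.6 -252.1] B [ 421.2 -250.2] T [ 406.6 -248.9] yaw -0.010757659239033691 -0.013841684949111319 mid from head [ 517.6 -250.8] 221.2636279001179
cam head [ 650.1 -341.6] A [ 619.9 -345.5] B [ 443.4 -353.6] T [ 426.4 -355.4] yaw 0.045596377077458165 0.061894917020997524 mid from head [ 540.2 -346.6] 224.29615666920344
[496.4 348.7] 124.38016434790536 0.19596117263745028
[510.9 275. ] 122.70818471277012 0.21172031819812054
[526.2 200. ] 122.39084632121732 0.19529751624883526
-2.9505998715567974 0.1909927820329962 0.2041128587843848
bow top [512.5  -4.9  68. ] [484.4   4.1  68. ] [498.4  -0.4  68. ] -0.3090488700056909
slot [649.9   8.9  74. ] [632.8   4.8  74. ] [641.3   6.8  74. ] 0.2348303112277012 top disc centre [638.5   6.9  74. ] mark [686.4  10.4  40. ]
lens_arm_mid [(0.8, array([ 526.2, -152.7,   30.8]))]
lens_arm_mid [(0.66, array([ 520.6, -150.6,   37.2]))]
light_arm_mid [(
[... 879 characters left out ...]
2.2,   0. ]))]
light_arm_mid []
light_arm_mid [(0.58, array([ 514.8, -252.2,   37. ]))]
camera_arm_mid [(0.73, array([ 535.9, -351.9,   35. ]))]
camera_arm_mid [(0.79, array([ 538.6, -351.8,   30.9])), (0.47, array([ 516.5, -250.5,   39.4]))]
key_grip [(0.39, array([499.7,  -1.8,  56.2])), (0.25, array([ 502.7, -529.7,    3.4]))]
key_grip [(0.55, array([495.5,   1.1,  48. ]))]
switch_slot [(0.57, array([283.6, 189.7,  72.6])), (0.47, array([642.1,  13.2,  76.3]))]
switch_slot [(0.67, array([640.6,   7.1,  74.9])), (0.63, array([280.8, 196.1,  75.2]))]
holder_slot [(0.69, array([501.5,   0.8,  28.2]))]
holder_slot [(0.53, array([495.8,   0.5,  35.8])), (0.28, array([ 500.5, -531.3,    1.8]))]
```

```bash
cat >> h.py <<'E'
def T2(pos,rpy):
    M=np.eye(4); M[:3,:3]=R.from_euler('xyz',rpy).as_matrix(); M[:3,3]=pos; return M
def down(x,y,z,yaw): return T2([x,y,z],[np.pi,0,yaw])
def plan(target,dyaw=None,n=None,start=None,dec=2):
    """target (x,y,z,yaw): rows from the current pose; tool kept upright; per-row rounding, error fed forward"""
    st=env.state(); M=T2(st['eef_pos'],st['tcp_rot']) if start is None else start
    x,y,z,yaw=target; p0=M[:3,3].copy(); y0=np.arctan2(M[1,0],M[0,0])
    dy=(yaw-y0+np.pi)%(2*np.pi)-np.pi if dyaw is None else dyaw
    tot=np.linalg.norm(np.array([x,y,z])-p0)
    if n is None: n=max(1,int(np.ceil(max(tot/29,abs(dy)/.078))))
    rows=[]
    for i in range(1,n+1):
        f=i/n; G=down(*(p0+f*(np.array([x,y,z])-p0)),y0+f*dy)
        D=np.linalg.inv(M)@G
        s=np.round(np.clip(D[:3,3]/30,-1,1),dec); a=np.round(np.clip(R.from_matrix(D[:3,:3]).as_rotvec()/.08,-1,1),dec)
        s=s+0.;a=a+0.
        rows.append([s.tolist(),a.tolist()])
        E=np.eye(4);E[:3,3]=s*30;E[:3,:3]=R.from_rotvec(a*.08).as_matrix(); M=M@E
    for i in range(0,n,5): print(json.dumps(rows[i:i+5]))
    print('end',np.round(M[:3,3],1),'yaw',np.round(np.arctan2(M[1,0],M[0,0]),3),'rows',n)
    return M
E
python3 - <<'E'
from h import *
st=env.state();print(st['eef_pos'],st['tcp_rot'])
M=plan((480,200,200,1.4),dyaw=-1.4)
M=plan((559,-151,150,.032),start=M)
E
```

```text
[192.31912645 594.70181202 214.6383835 ] [3.14150081e+00 4.73996247e-05 2.82883491e+00]
[[[-0.73, -0.53, 0.03], [0.0, 0.0, 0.97]], [[-0.77, -0.47, 0.02], [0.0, 0.0, 0.97]], [[-0.81, -0.42, 0.03], [0.0, 0.0, 0.98]], [[-0.83, -0.34, 0.03], [0.0, 0.0, 0.97]], [[-0.86, -0.29, 0.03], [0.0, 0.0, 0.97]]]
[[[-0.88, -0.21, 0.02], [0.0, 0.0, 0.97]], [[-0.89, -0.15, 0.03], [0.0, 0.0, 0.98]], [[-0.9, -0.07, 0.03], [0.0, 0.0, 0.97]], [[-0.91, -0.01, 0.02], [0.0, 0.0, 0.97]], [[-0.9, 0.07, 0.03], [0.0, 0.0, 0.97]]]
[[[-0.9, 0.13, 0.03], [0.0, 0.0, 0.97]], [[-0.88, 0.21, 0.03], [0.0, 0.0, 0.98]], [[-0.86, 0.27, 0.02], [0.0, 0.0, 0.97]], [[-0.84, 0.34, 0.03], [0.0, 0.0, 0.97]], [[-0.81, 0.4, 0.03], [0.0, 0.0, 0.97]]]
[[[-0.78, 0.46, 0.02], [0.0, 0.0, 0.98]], [[-0.73, 0.52, 0.03], [0.0, 0.0, 0.97]], [[-0.7, 0.58, 0.03], [0.0, 0.0, 0.97]]]
end [479.9 200.  199.9] yaw 1.429 rows 18
[[[-0.62, 0.24, 0.09], [0.0, 0.0, 0.97]], [[-0.61, 0.28, 0.09], [0.0, 0.0, 0.97]], [[-0.57, 0.33, 0.1], [0.0, 0.0, 0.97]], [[-0.55, 0.38, 0.09], [0.0, 0.0, 0.97]], [[-0.53, 0.41, 0.09], [0.0, 0.0, 0.97]]]
[[[-0.48, 0.46, 0.09], [0.0, 0.0, 0.97]], [[-0.45, 0.49, 0.1], [0.0, 0.0, 0.97]], [[-0.41, 0.52, 0.09], [0.0, 0.0, 0.97]], [[-0.37, 0.56, 0.09], [0.0, 0.0, 0.97]], [[-0.33, 0.58, 0.09], [0.0, 0.0, 0.97]]]
[[[-0.27, 0.61, 0.1], [0.0, 0.0, 0.97]], [[-0.24, 0.62, 0.09], [0.0, 0.0, 0.97]], [[-0.18, 0.64, 0.09], [0.0, 0.0, 0.97]], [[-0.13, 0.65, 0.09], [0.0, 0.0, 0.97]], [[-0.08, 0.67, 0.1], [0.0, 0.0, 0.97]]]
[[[-0.03, 0.66, 0.09], [0.0, 0.0, 0.97]], [[0.03, 0.67, 0.09], [0.0, 0.0, 0.97]], [[0.07, 0.66, 0.09], [0.0, 0.0, 0.97]]]
end [ 559.  -151.   150.1] yaw 0.032 rows 18
```

drive_tool(increments=[[[-0.73, -0.53, 0.03], [0.0, 0.0, 0.97]], [[-0.77, -0.47, 0.02], [0.0, 0.0, 0.97]], [[-0.81, -0.42, 0.03], [0.0, 0.0, 0.98]], [[-0.83, -0.34, 0.03], [0.0, 0.0, 0.97]], [[-0.86, -0.29, 0.03], [0.0, 0.0, 0.97]]], jaw=0.2)

```text
t: 3.22
eef_pos: [272.6, 484.0, 210.5]
tcp_rot: [3.141, -0.0, 2.436]
ft_force: [0.0, -0.1, -0.3]
opening: 0.706
```

drive_tool(increments=[[[-0.88, -0.21, 0.02], [0.0, 0.0, 0.97]], [[-0.89, -0.15, 0.03], [0.0, 0.0, 0.98]], [[-0.9, -0.07, 0.03], [0.0, 0.0, 0.97]], [[-0.91, -0.01, 0.02], [0.0, 0.0, 0.97]], [[-0.9, 0.07, 0.03], [0.0, 0.0, 0.97]]])

```text
t: 3.63
eef_pos: [352.8, 374.3, 206.7]
tcp_rot: [3.141, -0.0, 2.047]
ft_force: [0.3, -0.4, 0.2]
opening: 0.599
```

drive_tool(increments=[[[-0.9, 0.13, 0.03], [0.0, 0.0, 0.97]], [[-0.88, 0.21, 0.03], [0.0, 0.0, 0.98]], [[-0.86, 0.27, 0.02], [0.0, 0.0, 0.97]], [[-0.84, 0.34, 0.03], [0.0, 0.0, 0.97]], [[-0.81, 0.4, 0.03], [0.0, 0.0, 0.97]]])

```text
t: 4.05
eef_pos: [432.8, 264.6, 202.5]
tcp_rot: [3.141, -0.0, 1.659]
ft_force: [0.6, 0.9, 0.9]
opening: 0.601
```

drive_tool(increments=[[[-0.78, 0.46, 0.02], [0.0, 0.0, 0.98]], [[-0.73, 0.52, 0.03], [0.0, 0.0, 0.97]], [[-0.7, 0.58, 0.03], [0.0, 0.0, 0.97]]])

```text
t: 4.3
eef_pos: [480.6, 198.8, 200.1]
tcp_rot: [3.141, -0.0, 1.425]
ft_force: [-0.5, 0.4, 0.5]
opening: 0.601
```

drive_tool(increments=[[[-0.62, 0.24, 0.09], [0.0, 0.0, 0.97]], [[-0.61, 0.28, 0.09], [0.0, 0.0, 0.97]], [[-0.57, 0.33, 0.1], [0.0, 0.0, 0.97]], [[-0.55, 0.38, 0.09], [0.0, 0.0, 0.97]], [[-0.53, 0.41, 0.09], [0.0, 0.0, 0.97]]])

```text
t: 4.72
eef_pos: [502.0, 101.4, 186.1]
tcp_rot: [3.141, -0.0, 1.037]
ft_force: [0.2, 0.2, -0.4]
opening: 0.599
```

drive_tool(increments=[[[-0.48, 0.46, 0.09], [0.0, 0.0, 0.97]], [[-0.45, 0.49, 0.1], [0.0, 0.0, 0.97]], [[-0.41, 0.52, 0.09], [0.0, 0.0, 0.97]], [[-0.37, 0.56, 0.09], [0.0, 0.0, 0.97]], [[-0.33, 0.58, 0.09], [0.0, 0.0, 0.97]]])

```text
t: 5.13
eef_pos: [523.9, 3.9, 172.3]
tcp_rot: [3.141, -0.0, 0.649]
ft_force: [0.7, 0.1, -0.6]
opening: 0.602
```

drive_tool(increments=[[[-0.27, 0.61, 0.1], [0.0, 0.0, 0.97]], [[-0.24, 0.62, 0.09], [0.0, 0.0, 0.97]], [[-0.18, 0.64, 0.09], [0.0, 0.0, 0.97]], [[-0.13, 0.65, 0.09], [0.0, 0.0, 0.97]], [[-0.08, 0.67, 0.1], [0.0, 0.0, 0.97]]])

```text
t: 5.55
eef_pos: [545.9, -93.7, 158.2]
tcp_rot: [3.142, -0.0, 0.261]
ft_force: [0.3, -0.6, 0.8]
opening: 0.603
```

drive_tool(increments=[[[-0.03, 0.66, 0.09], [0.0, 0.0, 0.97]], [[0.03, 0.67, 0.09], [0.0, 0.0, 0.97]], [[0.07, 0.66, 0.09], [0.0, 0.0, 0.97]], [[0, 0, 0], [0, 0, 0]]])

```text
t: 5.88
eef_pos: [559.5, -153.9, 149.6]
tcp_rot: [3.141, -0.0, 0.026]
ft_force: [-0.5, -0.4, -1.0]
opening: 0.602
```

drive_tool(increments=[[[0, 0, 0.9], [0, 0, 0]], [[0, 0, 0.9], [0, 0, 0]], [[0, 0, 0.9], [0, 0, 0]], [[0, 0, 0.9], [0, 0, 0]], [[0, 0, 0], [0, 0, 0]]])

```text
t: 6.3
eef_pos: [556.8, -149.8, 38.1]
tcp_rot: [-3.139, 0.006, 0.033]
ft_force: [-0.3, -0.7, 0.1]
opening: 0.601
```

Run:
```python
from h import *
np.set_printoptions(precision=2,suppress=True)
p=shot('top','t1');s=shot('scene','s1')
st=env.state();print(st['eef_pos'],st['tcp_rot'],st['moment'],st['ft_force'])
for q in (p,s): print([(round(d['score'],2),np.array(d['point'])) for d in env.tip_of('lens_arm_mid',q)[:2]])
P=p['pixels'][135:245,255:365];S=s['pixels'][130:230,130:260]
cv2.imwrite('pics/c1.png',np.hstack([cv2.resize(P,(400,400)),cv2.resize(S,(400,400))]))
```

```text
[ 558.82 -150.65   42.2 ] [-3.14  0.    0.03] [-0.07  0.2  -0.03] [0.05 0.39 1.33]
[]
[(0.95, array([ 521.9, -151.3,   38.9])), (0.63, array([ 516. , -251.4,    2.8]))]
```

View pics/c1.png

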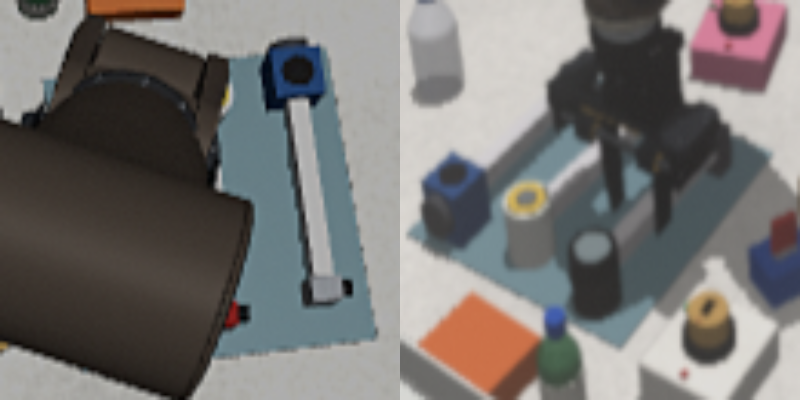

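The open fingers straddle the lens bar in the scene view. Lowering the last 26 mm, then closing.

drive_tool(increments=[[[0, 0, 0.43], [0, 0, 0]], [[0, 0, 0.43], [0, 0, 0]], [[0, 0, 0], [0, 0, 0]]])

```text
t: 6.75
eef_pos: [558.9, -150.9, 16.4]
tcp_rot: [-3.142, -0.0, 0.032]
ft_force: [0.5, -0.5, -1.0]
opening: 0.599
```

drive_tool(increments=[[[0, 0, 0], [0, 0, 0]], [[0, 0, 0], [0, 0, 0]], [[0, 0, 0], [0, 0, 0]], [[0, 0, 0], [0, 0, 0]], [[0, 0, 0], [0, 0, 0]]], jaw=-1)

```text
t: 7.17
eef_pos: [559.2, -151.1, 16.9]
tcp_rot: [3.141, -0.001, 0.032]
ft_force: [0.2, -0.5, -0.4]
opening: 0.307
```

drive_tool(increments=[[[0, 0, -0.25], [0, 0, 0]], [[0, 0, -0.25], [0, 0, 0]], [[0, 0, -0.25], [0, 0, 0]], [[0, 0, 0], [0, 0, 0]], [[0, 0, 0], [0, 0, 0]]])

```text
t: 7.58
eef_pos: [559.1, -151.1, 39.4]
tcp_rot: [3.141, -0.001, 0.032]
ft_force: [-0.7, 0.9, -3.7]
opening: 0.21
```

Run:
```python
from h import *
np.set_printoptions(precision=2,suppress=True)
p=shot('top','t2');s=shot('scene','s2')
st=env.state();print(st['eef_pos'],st['tcp_rot'],st['moment'],st['ft_force'],st['opening'])
for q in (p,s): print([(round(d['score'],2),np.array(d['point'])) for d in env.tip_of('lens_arm_mid',q)[:2]])
S=s['pixels'][130:230,130:260]
cv2.imwrite('pics/c2.png',cv2.resize(S,(780,600)))
```

```text
[ 558.77 -150.98   38.7 ] [-3.14  0.    0.03] [-0.02  0.16 -0.04] [-0.13 -0.72 -3.15] 0.2057696924953526
[(0.72, array([ 500.5, -530.9,   -0.6]))]
[(0.74, array([ 514.6, -250.6,   39.2])), (0.55, array([ 523. , -148.1,   52.2]))]
```

View pics/c2.png

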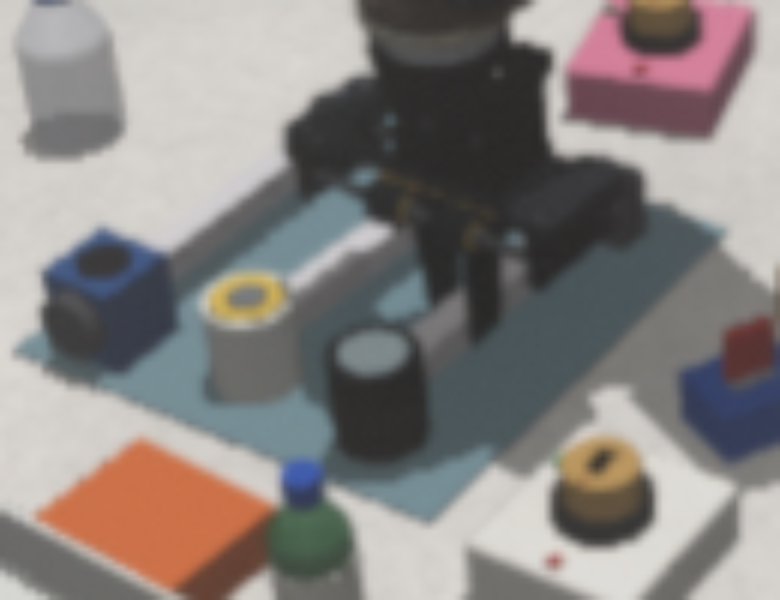

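drive_tool(increments=[[[0, 0, 0], [0, 0, 0]], [[0, 0, 0], [0, 0, 0]], [[0, 0, 0], [0, 0, 0]]])

```text
t: 8.03
eef_pos: [558.9, -151.0, 38.6]
tcp_rot: [-3.141, 0.0, 0.032]
ft_force: [1.2, -0.3, -4.2]
opening: 0.209
```

Run:
```python
from h import *
np.set_printoptions(precision=3,suppress=True)
for i in range(4):
    s=shot('scene','s3');st=env.state();print(st['moment'],st['ft_force'],st['eef_pos'])
b=cv2.imread('pics/s0.png')
for nm,im in (('s0',b),('s3',s['pixels'])):
    cv2.imwrite('pics/x_%s.png'%nm,cv2.resize(im[165:230,175:245],(400,370),interpolation=cv2.INTER_CUBIC))
cv2.imwrite('pics/c3.png',np.hstack([cv2.imread('pics/x_s0.png'),cv2.imread('pics/x_s3.png')]))
```

```text
[-0.074  0.159 -0.033] [-0.312 -0.369 -4.176] [ 558.906 -151.015   38.678]
[-0.028  0.213  0.037] [ 0.572  0.163 -3.316] [ 558.93  -151.031   38.697]
[-0.052  0.239 -0.051] [-0.078  0.01  -3.373] [ 558.92  -151.027   38.726]
[-0.046  0.179 -0.002] [ 1.044  0.62  -4.274] [ 558.957 -151.045   38.767]
```

View pics/c3.png

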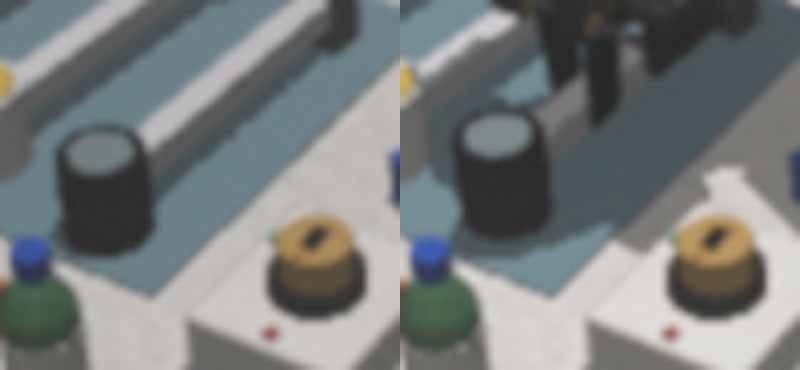

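Grip is right along the bar, but the lift started before the jaws had closed, so the pads sit about 8 mm high. I'll set it down and regrip.

drive_tool(increments=[[[0, 0, 0.2], [0, 0, 0]], [[0, 0, 0.2], [0, 0, 0]], [[0, 0, 0], [0, 0, 0]]])

```text
t: 8.48
eef_pos: [558.9, -151.1, 26.0]
tcp_rot: [-3.141, 0.0, 0.032]
ft_force: [0.3, 0.2, -2.3]
opening: 0.208
```

drive_tool(increments=[[[0, 0, 0], [0, 0, 0]], [[0, 0, 0], [0, 0, 0]], [[0, 0, 0.2], [0, 0, 0]], [[0, 0, 0.15], [0, 0, 0]], [[0, 0, 0], [0, 0, 0]]], jaw=-0.3)

```text
t: 8.9
eef_pos: [558.5, -150.9, 15.3]
tcp_rot: [-3.141, 0.001, 0.032]
ft_force: [1.1, -0.0, -0.0]
opening: 0.345
```

Run:
```python
from h import *
np.set_printoptions(precision=3,suppress=True)
for i in range(4):
    s=shot('scene');st=env.state();print(st['moment'],st['ft_force'],st['eef_pos'],st['opening'])
```

```text
[-0.079  0.235 -0.053] [ 0.13  -0.261  0.726] [ 558.658 -150.933   15.602] 0.3457937811517571
[-0.031  0.175 -0.001] [0.899 0.543 0.882] [ 558.818 -150.997   15.912] 0.3509136175126609
[-0.057  0.191 -0.007] [ 0.558  0.656 -0.495] [ 558.912 -151.003   16.132] 0.34973284844951824
[-0.087  0.189  0.042] [ 0.65  -0.3    0.483] [ 559.02  -151.045   16.314] 0.3508822373223676
```

The unloaded moment bias is about 0.195 N·m and the loaded value was 0.197, so the grip is on balance. Closing again, then lifting.

drive_tool(increments=[[[0, 0, 0], [0, 0, 0]], [[0, 0, 0], [0, 0, 0]], [[0, 0, 0], [0, 0, 0]], [[0, 0, 0], [0, 0, 0]], [[0, 0, 0], [0, 0, 0]]], jaw=-1)

```text
t: 9.52
eef_pos: [559.0, -151.0, 16.5]
tcp_rot: [3.142, -0.0, 0.032]
ft_force: [-1.1, 0.5, 1.2]
opening: 0.207
```

drive_tool(increments=[[[0, 0, 0], [0, 0, 0]], [[0, 0, -0.5], [0, 0, 0]], [[0, 0, -0.5], [0, 0, 0]], [[0, 0, 0], [0, 0, 0]]])

```text
t: 9.85
eef_pos: [559.8, -151.3, 48.1]
tcp_rot: [3.141, -0.002, 0.032]
ft_force: [0.2, 0.8, -3.6]
opening: 0.211
```

Run:
```python
from h import *
np.set_printoptions(precision=3,suppress=True)
m=[]
for i in range(4):
    s=shot('scene','s4');st=env.state();m.append(np.r_[st['moment'],st['ft_force']])
print(np.mean(m,0),st['eef_pos'],st['opening'],st['tcp_rot'])
M=plan((558.9,-151,131,.032))
# mid is 34 mm behind grip along bar -> at rack want mid at bay centre, so grip at bay+34*dir
d=np.array([np.cos(.2),np.sin(.2)])
g=np.array([496.2,349])+34*d
M=plan((g[0]-5,g[1],131,.2),start=M)
print(g)
```

```text
[-0.085  0.178  0.036  0.064 -0.095 -3.585] [ 558.505 -150.861   45.41 ] 0.20809472434731513 [-3.141  0.001  0.032]
[[[0.0, 0.0, -0.95], [-0.01, 0.01, 0.0]], [[0.01, 0.0, -0.95], [0.0, 0.0, 0.0]], [[0.0, 0.01, -0.95], [0.0, 0.0, 0.0]]]
end [ 558.9 -151.2  130.9] yaw 0.032 rows 3
[[[-0.03, -0.94, 0.0], [0.0, 0.0, -0.12]], [[-0.03, -0.94, 0.0], [0.0, 0.0, -0.11]], [[-0.01, -0.94, 0.0], [0.0, 0.0, -0.12]], [[-0.01, -0.94, 0.0], [0.0, 0.0, -0.12]], [[0.0, -0.94, 0.0], [0.0, 0.0, -0.11]]]
[[[0.01, -0.94, 0.0], [0.0, 0.0, -0.12]], [[0.02, -0.94, 0.0], [0.0, 0.0, -0.12]], [[0.03, -0.95, 0.0], [0.0, 0.0, -0.11]], [[0.03, -0.94, 0.0], [0.0, 0.0, -0.12]], [[0.05, -0.94, 0.0], [0.0, 0.0, -0.12]]]
[[[0.05, -0.93, 0.0], [0.0, 0.0, -0.11]], [[0.07, -0.94, 0.0], [0.0, 0.0, -0.12]], [[0.07, -0.94, -0.01], [0.0, 0.0, -0.12]], [[0.08, -0.94, 0.0], [0.0, 0.0, -0.11]], [[0.09, -0.94, 0.0], [0.0, 0.0, -0.12]]]
[[[0.1, -0.93, 0.0], [0.0, 0.0, -0.12]], [[0.1, -0.94, 0.0], [0.0, 0.0, -0.11]], [[0.12, -0.93, 0.0], [0.0, 0.0, -0.12]]]
end [524.5 355.8 131.1] yaw 0.2 rows 18
[529.522 355.755]
```

drive_tool(increments=[[[0, 0, -0.95], [0, 0, 0]], [[0, 0, -0.95], [0, 0, 0]], [[0, 0, -0.95], [0, 0, 0]]])

```text
t: 10.3
eef_pos: [558.3, -150.8, 131.4]
tcp_rot: [-3.14, 0.003, 0.032]
ft_force: [0.4, 0.0, -3.2]
opening: 0.208
```

drive_tool(increments=[[[-0.03, -0.94, 0.0], [0.0, 0.0, -0.12]], [[-0.03, -0.94, 0.0], [0.0, 0.0, -0.11]], [[-0.01, -0.94, 0.0], [0.0, 0.0, -0.12]], [[-0.01, -0.94, 0.0], [0.0, 0.0, -0.12]], [[0.0, -0.94, 0.0], [0.0, 0.0, -0.11]]])

```text
t: 10.72
eef_pos: [548.8, -9.1, 130.9]
tcp_rot: [-3.141, 0.001, 0.079]
ft_force: [-0.1, -0.8, -2.5]
opening: 0.208
```

drive_tool(increments=[[[0.01, -0.94, 0.0], [0.0, 0.0, -0.12]], [[0.02, -0.94, 0.0], [0.0, 0.0, -0.12]], [[0.03, -0.95, 0.0], [0.0, 0.0, -0.11]], [[0.03, -0.94, 0.0], [0.0, 0.0, -0.12]], [[0.05, -0.94, 0.0], [0.0, 0.0, -0.12]]])

```text
t: 11.13
eef_pos: [539.2, 132.0, 130.8]
tcp_rot: [-3.142, 0.002, 0.126]
ft_force: [1.0, -0.5, -2.5]
opening: 0.209
```

drive_tool(increments=[[[0.05, -0.93, 0.0], [0.0, 0.0, -0.11]], [[0.07, -0.94, 0.0], [0.0, 0.0, -0.12]], [[0.07, -0.94, 0.0], [0.0, 0.0, -0.12]], [[0.08, -0.94, 0.0], [0.0, 0.0, -0.11]], [[0.09, -0.94, 0.0], [0.0, 0.0, -0.12]]])

```text
t: 11.55
eef_pos: [529.7, 272.8, 130.7]
tcp_rot: [3.141, 0.002, 0.172]
ft_force: [0.1, -0.4, -3.4]
opening: 0.207
```

drive_tool(increments=[[[0.1, -0.93, 0.0], [0.0, 0.0, -0.12]], [[0.1, -0.94, 0.0], [0.0, 0.0, -0.11]], [[0.12, -0.93, 0.0], [0.0, 0.0, -0.12]], [[0, 0, 0], [0, 0, 0]], [[0, 0, 0], [0, 0, 0]]])

```text
t: 11.97
eef_pos: [523.8, 356.9, 130.4]
tcp_rot: [3.141, 0.002, 0.202]
ft_force: [0.1, 0.3, -3.4]
opening: 0.209
```

Run:
```python
from h import *
np.set_printoptions(precision=2,suppress=True)
p=shot('top','t5');s=shot('scene','s5')
st=env.state();print(st['eef_pos'],st['tcp_rot'],st['moment'],st['ft_force'],st['opening'])
for q in (p,s): print([(round(d['score'],2),np.array(d['point'])) for d in env.tip_of('lens_arm_mid',q)[:2]])
P=p['pixels'][140:250,110:240];S=s['pixels'][150:280,260:400]
cv2.imwrite('pics/c5.png',np.hstack([cv2.resize(P,(400,400)),cv2.resize(S,(400,400))]))
```

```text
[524.26 355.35 130.88] [3.14 0.   0.2 ] [-0.13  0.18  0.04] [ 0.06 -0.53 -2.6 ] 0.2101435011211855
[(0.35, array([399.2, -28.9,   0.1]))]
[(0.65, array([486.7, 352.4, 151.3]))]
```

View pics/c5.png

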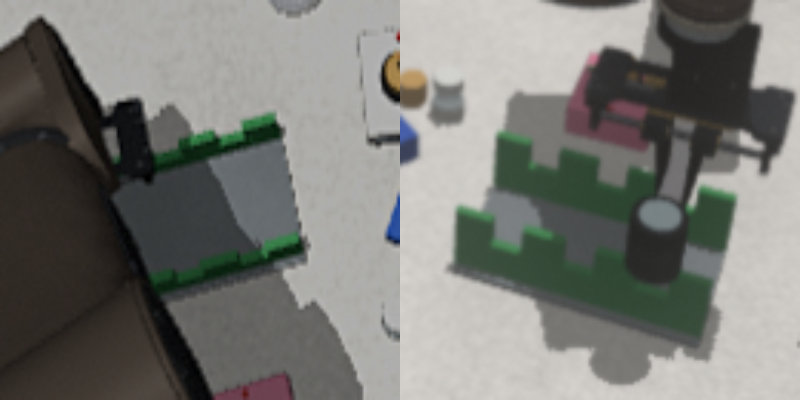

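drive_tool(increments=[[[0, 0.02, 0.9], [0, 0, 0]], [[0, 0, 0.9], [0, 0, 0]], [[0, 0, 0.5], [0, 0, 0]], [[0, 0, 0.2], [0, 0, 0]], [[0, 0, 0], [0, 0, 0]]])

```text
t: 12.58
eef_pos: [524.6, 354.3, 55.6]
tcp_rot: [3.141, 0.002, 0.199]
ft_force: [-0.4, -0.2, -1.7]
opening: 0.208
```

Run:
```python
from h import *
np.set_printoptions(precision=2,suppress=True)
s=shot('scene','s6')
st=env.state();print(st['eef_pos'],st['tcp_rot'],st['moment'],st['ft_force'],st['opening'])
S=s['pixels'][170:270,270:400]
cv2.imwrite('pics/c6.png',cv2.resize(S,(780,600),interpolation=cv2.INTER_CUBIC))
```

```text
[525.07 354.75  56.89] [3.14 0.   0.2 ] [-0.04  0.14  0.05] [-0.68 -0.1  -2.68] 0.20743559193738323
```

View pics/c6.png

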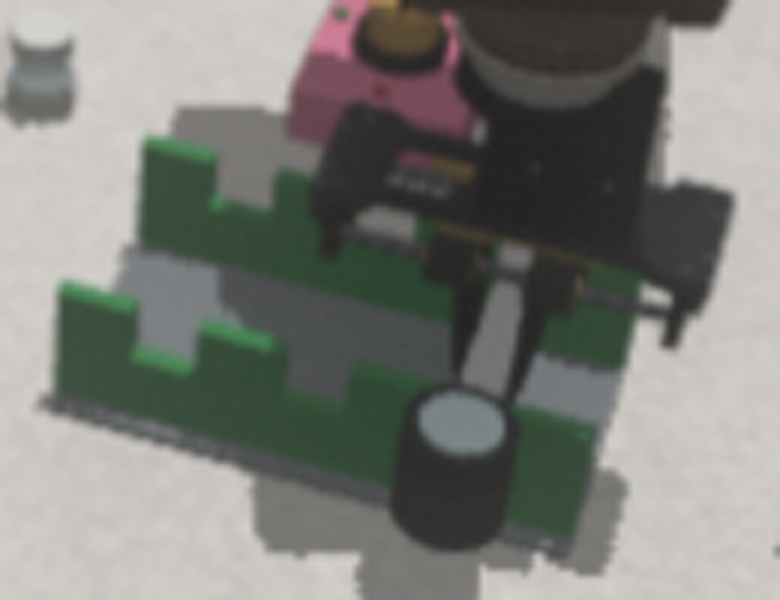

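drive_tool(increments=[[[0, 0, 0.25], [0, 0, 0]], [[0, 0, 0.2], [0, 0, 0]], [[0, 0, 0.1], [0, 0, 0]], [[0, 0, 0.03], [0, 0, 0]], [[0, 0, 0], [0, 0, 0]]])

```text
t: 13.05
eef_pos: [524.7, 355.3, 39.4]
tcp_rot: [-3.142, 0.0, 0.2]
ft_force: [-0.5, 0.3, -3.2]
opening: 0.206
```

Run:
```python
from h import *
np.set_printoptions(precision=2,suppress=True)
s=shot('scene','s7')
st=env.state();print(st['eef_pos'],st['tcp_rot'],st['moment'],st['ft_force'],st['opening'])
print([(round(d['score'],2),np.array(d['point'])) for d in env.tip_of('lens_arm_mid',s)[:2]])
S=s['pixels'][170:270,270:400]
cv2.imwrite('pics/c7.png',cv2.resize(S,(780,600),interpolation=cv2.INTER_CUBIC))
```

```text
[524.82 355.35  39.57] [-3.14 -0.    0.2 ] [-0.03  0.14 -0.04] [ 0.55  0.07 -3.42] 0.20661634198315137
[(0.67, array([485.6, 353.6,  58.1])), (0.48, array([510.9, 277.4,  -0.2]))]
```

View pics/c7.png

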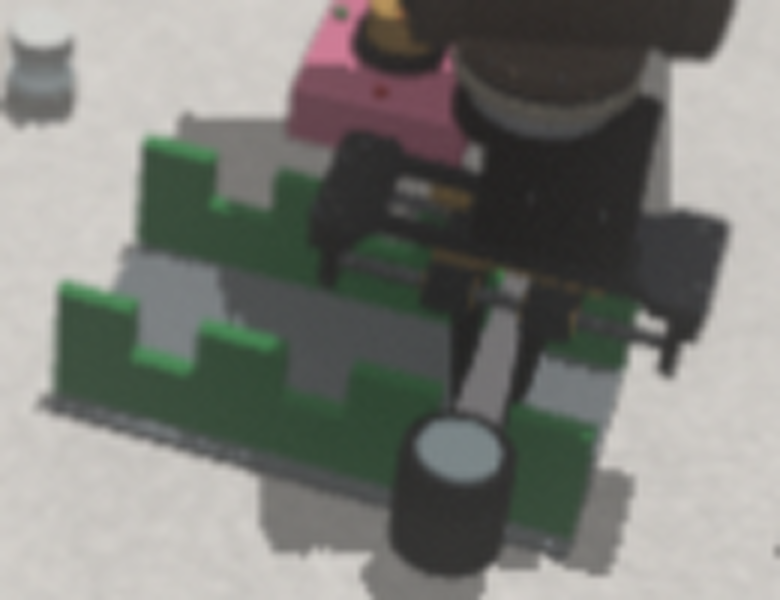

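drive_tool(increments=[[[0, 0, 0.07], [0, 0, 0]], [[0, 0, 0], [0, 0, 0]]])

```text
t: 13.32
eef_pos: [525.0, 355.4, 37.5]
tcp_rot: [-3.141, -0.001, 0.2]
ft_force: [0.1, 0.2, -3.8]
opening: 0.206
```

drive_tool(increments=[[[0, 0, 0.07], [0, 0, 0]], [[0, 0, 0], [0, 0, 0]]])

```text
t: 13.48
eef_pos: [525.0, 355.5, 37.4]
tcp_rot: [-3.141, -0.001, 0.2]
ft_force: [-6.4, -3.1, 18.0]
opening: 0.203
```

Firm contact at the notch floor, with the grasp at 56 mm. Releasing.

drive_tool(increments=[[[0, 0, -0.03], [0, 0, 0]], [[0, 0, 0], [0, 0, 0]], [[0, 0, 0], [0, 0, 0]], [[0, 0, 0], [0, 0, 0]]], jaw=0.0)

```text
t: 13.82
eef_pos: [524.8, 355.3, 36.1]
tcp_rot: [-3.141, -0.0, 0.2]
ft_force: [0.2, -0.0, -1.0]
opening: 0.432
```

drive_tool(increments=[[[0, 0, -0.5], [0, 0, 0]], [[0, 0, -0.9], [0, 0, 0]], [[0, 0, -0.95], [0, 0, 0]], [[0, 0, -0.95], [0, 0, 0]], [[0, 0, 0], [0, 0, 0]]])

```text
t: 14.23
eef_pos: [526.6, 356.4, 140.3]
tcp_rot: [-3.139, -0.007, 0.2]
ft_force: [0.7, -0.0, 1.0]
opening: 0.5
```

Run:
```python
from h import *
np.set_printoptions(precision=2,suppress=True)
p=shot('top','t8');s=shot('scene','s8')
st=env.state();print(st['eef_pos'],st['tcp_rot'],st['opening'])
for n in ('lens_arm_mid','light_arm_mid','camera_arm_mid'):
  for q in (p,s): print(n,[(round(d['score'],2),np.array(d['point'])) for d in env.tip_of(n,q)[:2]])
P=p['pixels'][135:245,255:365];S=s['pixels'][150:280,260:400]
cv2.imwrite('pics/c8.png',np.hstack([cv2.resize(P,(400,400)),cv2.resize(S,(400,400))]))
```

```text
[525.03 355.45 135.94] [-3.14 -0.    0.2 ] 0.5015739958449486
lens_arm_mid []
lens_arm_mid [(0.56, array([487. , 352.4,  57.9])), (0.54, array([497.8,   0.6,  31.6]))]
light_arm_mid [(0.72, array([ 518.9, -249.5,   31.1]))]
light_arm_mid [(0.58, array([ 515.9, -253.3,   34.1])), (0.54, array([498.8,  -0.6,  49.2]))]
camera_arm_mid [(0.63, array([ 536.9, -352. ,   34.7])), (0.29, array([402. , -30.5,  -2.4]))]
camera_arm_mid [(0.91, array([ 535.3, -353.7,   32.2]))]
```

View pics/c8.png

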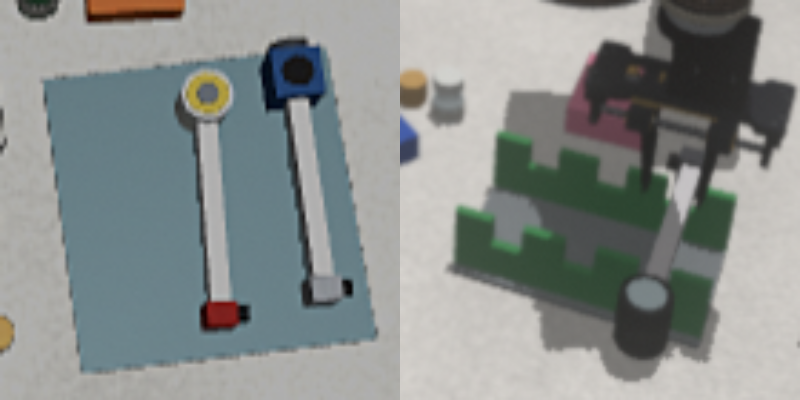

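Lens arm is in bay 2, level. Now the light arm, unmoved at about (516,-250).

Run:
```python
from h import *
M=plan((482.5,-250.2,110,-.012))
```

```text
[[[-0.26, 0.93, 0.04], [0.01, 0.02, 0.13]], [[-0.24, 0.93, 0.04], [0.0, 0.0, 0.12]], [[-0.24, 0.93, 0.03], [0.0, 0.0, 0.13]], [[-0.23, 0.94, 0.04], [0.0, 0.0, 0.12]], [[-0.22, 0.94, 0.04], [0.0, 0.0, 0.13]]]
[[[-0.21, 0.94, 0.04], [0.0, 0.0, 0.13]], [[-0.2, 0.94, 0.04], [0.0, 0.0, 0.12]], [[-0.19, 0.94, 0.03], [0.0, 0.0, 0.13]], [[-0.18, 0.95, 0.04], [0.0, 0.0, 0.13]], [[-0.17, 0.95, 0.04], [0.0, 0.0, 0.12]]]
[[[-0.16, 0.95, 0.04], [0.0, 0.0, 0.13]], [[-0.15, 0.95, 0.04], [0.0, 0.0, 0.12]], [[-0.14, 0.95, 0.03], [0.0, 0.0, 0.13]], [[-0.13, 0.95, 0.04], [0.0, 0.0, 0.13]], [[-0.13, 0.96, 0.04], [0.0, 0.0, 0.12]]]
[[[-0.11, 0.96, 0.04], [0.0, 0.0, 0.13]], [[-0.1, 0.95, 0.03], [0.0, 0.0, 0.13]], [[-0.1, 0.96, 0.04], [0.0, 0.0, 0.12]], [[-0.08, 0.96, 0.04], [0.0, 0.0, 0.13]], [[-0.08, 0.96, 0.04], [0.0, 0.0, 0.12]]]
[[[-0.06, 0.96, 0.04], [0.0, 0.0, 0.13]]]
end [ 482.5 -250.1  109.9] yaw -0.012 rows 21
```

drive_tool(increments=[[[-0.26, 0.93, 0.04], [0.0, 0.0, 0.13]], [[-0.24, 0.93, 0.04], [0.0, 0.0, 0.12]], [[-0.24, 0.93, 0.03], [0.0, 0.0, 0.13]], [[-0.23, 0.94, 0.04], [0.0, 0.0, 0.12]], [[-0.22, 0.94, 0.04], [0.0, 0.0, 0.13]]], jaw=0.2)

```text
t: 15.05
eef_pos: [514.2, 209.8, 128.9]
tcp_rot: [3.142, 0.001, 0.149]
ft_force: [0.4, 0.2, 1.0]
opening: 0.599
```

drive_tool(increments=[[[-0.21, 0.94, 0.04], [0.0, 0.0, 0.13]], [[-0.2, 0.94, 0.04], [0.0, 0.0, 0.12]], [[-0.19, 0.94, 0.03], [0.0, 0.0, 0.13]], [[-0.18, 0.95, 0.04], [0.0, 0.0, 0.13]], [[-0.17, 0.95, 0.04], [0.0, 0.0, 0.12]]])

```text
t: 15.47
eef_pos: [504.3, 65.6, 123.3]
tcp_rot: [-3.141, 0.001, 0.099]
ft_force: [0.9, -0.3, -0.5]
opening: 0.599
```

drive_tool(increments=[[[-0.16, 0.95, 0.04], [0.0, 0.0, 0.13]], [[-0.15, 0.95, 0.04], [0.0, 0.0, 0.12]], [[-0.14, 0.95, 0.03], [0.0, 0.0, 0.13]], [[-0.13, 0.95, 0.04], [0.0, 0.0, 0.13]], [[-0.13, 0.96, 0.04], [0.0, 0.0, 0.12]]])

```text
t: 15.88
eef_pos: [494.3, -78.5, 117.6]
tcp_rot: [-3.141, 0.001, 0.048]
ft_force: [0.4, 0.4, -0.4]
opening: 0.6
```

drive_tool(increments=[[[-0.11, 0.96, 0.04], [0.0, 0.0, 0.13]], [[-0.1, 0.95, 0.03], [0.0, 0.0, 0.13]], [[-0.1, 0.96, 0.04], [0.0, 0.0, 0.12]], [[-0.08, 0.96, 0.04], [0.0, 0.0, 0.13]], [[-0.08, 0.96, 0.04], [0.0, 0.0, 0.12]]])

```text
t: 16.3
eef_pos: [484.3, -222.6, 111.8]
tcp_rot: [-3.141, 0.001, -0.002]
ft_force: [0.9, 0.3, 0.4]
opening: 0.599
```

drive_tool(increments=[[[-0.06, 0.96, 0.04], [0.0, 0.0, 0.13]], [[0, 0, 0], [0, 0, 0]], [[0, 0, 0], [0, 0, 0]]])

```text
t: 16.55
eef_pos: [482.4, -250.9, 110.4]
tcp_rot: [-3.141, 0.001, -0.014]
ft_force: [0.2, -0.1, 0.1]
opening: 0.599
```

Run:
```python
from h import *
np.set_printoptions(precision=3,suppress=True)
m=[]
for i in range(3):
    s=shot('scene','s9');st=env.state();m.append(np.r_[st['moment'],st['ft_force']])
print(np.mean(m,0),st['eef_pos'],st['opening'],st['tcp_rot'])
for n in ('light_arm_mid','lens_arm_mid','camera_arm_mid'): print([(round(d['score'],2),np.array(d['point'])) for d in env.tip_of(n,s)[:2]])
plan((482.5,-250.2,16,-.012))
S=s['pixels'][130:230,130:260]
cv2.imwrite('pics/c9.png',cv2.resize(S,(780,600),interpolation=cv2.INTER_CUBIC))
```

```text
[-0.035  0.17  -0.014 -0.592  0.113 -0.286] [ 482.726 -248.981  110.883] 0.5967999129333038 [-3.141  0.001 -0.011]
[(0.85, array([ 515.2, -253.2,   36.2]))]
[(0.74, array([ 531.4, -349.7,    2.5])), (0.57, array([491.5, 346. ,  59.2]))]
[(0.78, array([ 536. , -351. ,   32.3])), (0.27, array([ 513.6, -252.5,    6.5]))]
[[[0.0, 0.01, 0.79], [0.0, 0.0, 0.0]], [[-0.01, 0.01, 0.8], [0.0, 0.0, 0.01]], [[0.0, 0.01, 0.79], [0.0, 0.0, 0.0]], [[-0.01, 0.01, 0.79], [0.0, 0.0, 0.01]]]
end [ 482.4 -250.2   16. ] yaw -0.012 rows 4
```

View pics/c9.png

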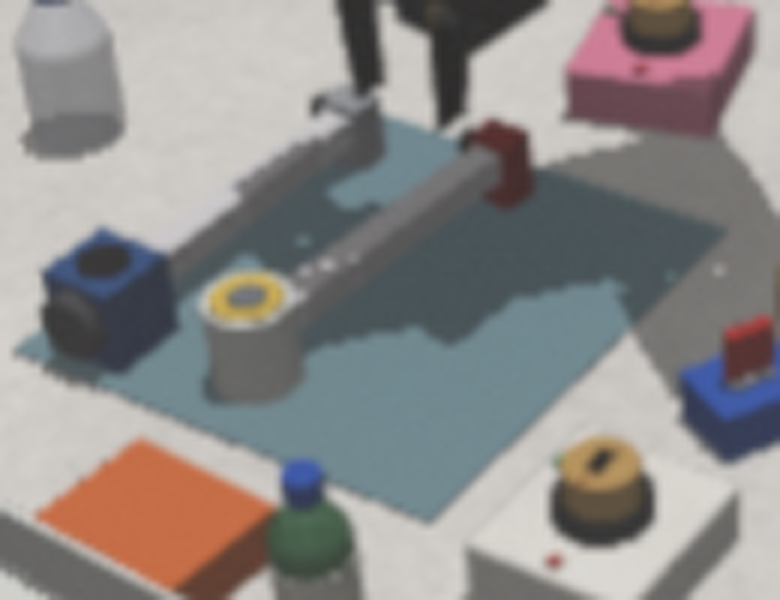

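drive_tool(increments=[[[0, 0.02, 0.8], [0, 0, 0]], [[0, 0.02, 0.8], [0, 0, 0]], [[0, 0, 0.79], [0, 0, 0]], [[0, 0, 0.79], [0, 0, 0]], [[0, 0, 0], [0, 0, 0]]])

```text
t: 17.27
eef_pos: [481.5, -249.6, 12.4]
tcp_rot: [-3.138, 0.004, -0.011]
ft_force: [-0.8, -0.1, -0.2]
opening: 0.599
```

drive_tool(increments=[[[0, 0, 0], [0, 0, 0]], [[0, 0, 0], [0, 0, 0]], [[0, 0, 0], [0, 0, 0]], [[0, 0, 0], [0, 0, 0]], [[0, 0, 0], [0, 0, 0]]], jaw=-1)

```text
t: 17.68
eef_pos: [483.2, -251.4, 16.7]
tcp_rot: [3.141, -0.001, -0.012]
ft_force: [-0.7, 0.1, 0.8]
opening: 0.307
```

drive_tool(increments=[[[0, 0, 0], [0, 0, 0]], [[0, 0, 0], [0, 0, 0]], [[0, 0, 0], [0, 0, 0]], [[0, 0, 0], [0, 0, 0]]])

```text
t: 18.02
eef_pos: [483.0, -251.2, 16.3]
tcp_rot: [3.141, -0.001, -0.011]
ft_force: [-0.7, 0.9, 6.7]
opening: 0.208
```

drive_tool(increments=[[[0, 0, -0.4], [0, 0, 0]], [[0, 0, -0.4], [0, 0, 0]], [[0, 0, 0], [0, 0, 0]], [[0, 0, 0], [0, 0, 0]], [[0, 0, 0], [0, 0, 0]]])

```text
t: 18.43
eef_pos: [482.5, -251.0, 39.1]
tcp_rot: [-3.141, 0.001, -0.012]
ft_force: [-0.6, -0.7, -4.4]
opening: 0.208
```

Run:
```python
from h import *
np.set_printoptions(precision=3,suppress=True)
m=[]
for i in range(5):
    s=shot('scene','s10');st=env.state();m.append(np.r_[st['moment'],st['ft_force']])
print(np.mean(m,0),st['eef_pos'],st['opening'],st['tcp_rot'])
for n in ('light_arm_mid',): print([(round(d['score'],2),np.array(d['point'])) for d in env.tip_of(n,s)[:2]])
S=s['pixels'][130:230,130:260]
cv2.imwrite('pics/c10.png',cv2.resize(S,(780,600),interpolation=cv2.INTER_CUBIC))
```

```text
[-0.022  0.197 -0.007 -0.184  0.14  -4.504] [ 482.621 -251.059   39.215] 0.20956620341053317 [-3.141  0.001 -0.012]
[(0.6, array([ 517. , -253.8,   61.3]))]
```

View pics/c10.png

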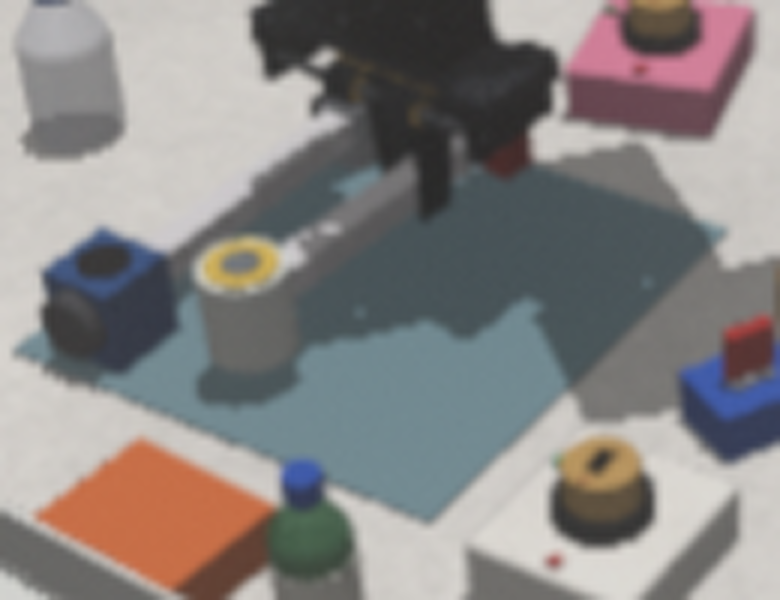

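Grip is on balance (0.197 loaded against about 0.18 unloaded) and the arm hangs level. Carrying to bay 1.

Run:
```python
from h import *
M=plan((482.6,-251,131,-.012))
M=plan((480,268.7,131,.2),start=M)
```

```text
[[[0.0, 0.0, -0.76], [-0.01, 0.01, 0.0]], [[0.0, 0.0, -0.77], [0.0, 0.0, 0.0]], [[0.0, 0.0, -0.76], [0.0, 0.0, 0.0]], [[0.0, 0.0, -0.77], [0.0, 0.0, 0.0]]]
end [ 482.7 -251.   131.1] yaw -0.012 rows 4
[[[-0.02, -0.96, 0.0], [0.0, 0.0, -0.15]], [[0.0, -0.96, 0.0], [0.0, 0.0, -0.14]], [[0.0, -0.97, 0.0], [0.0, 0.0, -0.15]], [[0.02, -0.96, 0.0], [0.0, 0.0, -0.15]], [[0.03, -0.96, 0.0], [0.0, 0.0, -0.15]]]
[[[0.04, -0.96, 0.0], [0.0, 0.0, -0.14]], [[0.05, -0.96, 0.0], [0.0, 0.0, -0.15]], [[0.06, -0.96, 0.0], [0.0, 0.0, -0.15]], [[0.08, -0.96, 0.0], [0.0, 0.0, -0.15]], [[0.09, -0.96, 0.0], [0.0, 0.0, -0.14]]]
[[[0.09, -0.96, 0.0], [0.0, 0.0, -0.15]], [[0.11, -0.96, 0.0], [0.0, 0.0, -0.15]], [[0.12, -0.95, 0.0], [0.01, 0.0, -0.14]], [[0.13, -0.96, 0.0], [0.0, 0.0, -0.15]], [[0.14, -0.95, 0.0], [0.0, 0.0, -0.15]]]
[[[0.15, -0.95, 0.0], [0.0, 0.0, -0.15]], [[0.17, -0.95, 0.0], [0.0, 0.0, -0.14]], [[0.17, -0.94, 0.0], [0.0, 0.0, -0.15]]]
end [479.9 268.6 131. ] yaw 0.2 rows 18
```

drive_tool(increments=[[[0, 0, -0.76], [0, 0, 0]], [[0, 0, -0.77], [0, 0, 0]], [[0, 0, -0.76], [0, 0, 0]], [[0, 0, -0.77], [0, 0, 0]]])

```text
t: 19.07
eef_pos: [482.6, -251.0, 132.2]
tcp_rot: [-3.141, 0.001, -0.012]
ft_force: [0.9, -0.5, -4.4]
opening: 0.209
```

drive_tool(increments=[[[-0.02, -0.96, 0.0], [0.0, 0.0, -0.15]], [[0.0, -0.96, 0.0], [0.0, 0.0, -0.14]], [[0.0, -0.97, 0.0], [0.0, 0.0, -0.15]], [[0.02, -0.96, 0.0], [0.0, 0.0, -0.15]], [[0.03, -0.96, 0.0], [0.0, 0.0, -0.15]]])

```text
t: 19.48
eef_pos: [481.7, -105.6, 131.5]
tcp_rot: [-3.141, 0.0, 0.047]
ft_force: [-0.5, 0.7, -3.9]
opening: 0.211
```

drive_tool(increments=[[[0.04, -0.96, 0.0], [0.0, 0.0, -0.14]], [[0.05, -0.96, 0.0], [0.0, 0.0, -0.15]], [[0.06, -0.96, 0.0], [0.0, 0.0, -0.15]], [[0.08, -0.96, 0.0], [0.0, 0.0, -0.15]], [[0.09, -0.96, 0.0], [0.0, 0.0, -0.14]]])

```text
t: 19.9
eef_pos: [481.2, 38.9, 131.5]
tcp_rot: [-3.142, 0.0, 0.106]
ft_force: [-0.1, -0.1, -4.1]
opening: 0.206
```

drive_tool(increments=[[[0.09, -0.96, 0.0], [0.0, 0.0, -0.15]], [[0.11, -0.96, 0.0], [0.0, 0.0, -0.15]], [[0.12, -0.95, 0.0], [0.0, 0.0, -0.14]], [[0.13, -0.96, 0.0], [0.0, 0.0, -0.15]], [[0.14, -0.95, 0.0], [0.0, 0.0, -0.15]]])

```text
t: 20.32
eef_pos: [480.2, 183.5, 131.4]
tcp_rot: [-3.142, 0.0, 0.165]
ft_force: [1.3, -0.6, -4.3]
opening: 0.21
```

drive_tool(increments=[[[0.15, -0.95, 0.0], [0.0, 0.0, -0.15]], [[0.17, -0.95, 0.0], [0.0, 0.0, -0.14]], [[0.17, -0.94, 0.0], [0.0, 0.0, -0.15]], [[0, 0, 0], [0, 0, 0]], [[0, 0, 0], [0, 0, 0]]])

```text
t: 20.73
eef_pos: [479.5, 269.6, 131.1]
tcp_rot: [3.142, 0.0, 0.202]
ft_force: [-0.2, -0.6, -5.6]
opening: 0.209
```

Run:
```python
from h import *
np.set_printoptions(precision=2,suppress=True)
s=shot('scene','s11')
st=env.state();print(st['eef_pos'],st['tcp_rot'],st['moment'],st['ft_force'],st['opening'])
print([(round(d['score'],2),np.array(d['point'])) for d in env.tip_of('light_arm_mid',s)[:2]])
plan((480,268.7,56,.2))
S=s['pixels'][150:270,260:400]
cv2.imwrite('pics/c11.png',cv2.resize(S,(700,600),interpolation=cv2.INTER_CUBIC))
```

```text
[479.6  268.66 131.17] [3.14 0.   0.2 ] [-0.12  0.14  0.02] [-0.51  0.07 -4.76] 0.2070846235064281
[(0.66, array([513.2, 274.8, 151.1])), (0.43, array([398.2, -30.5,  -1.3]))]
[[[0.0, -0.01, 0.84], [0.0, 0.01, 0.0]], [[0.01, 0.0, 0.83], [0.0, 0.0, 0.0]], [[0.0, -0.01, 0.84], [0.0, 0.0, 0.0]]]
end [479.9 268.7  56. ] yaw 0.2 rows 3
```

View pics/c11.png

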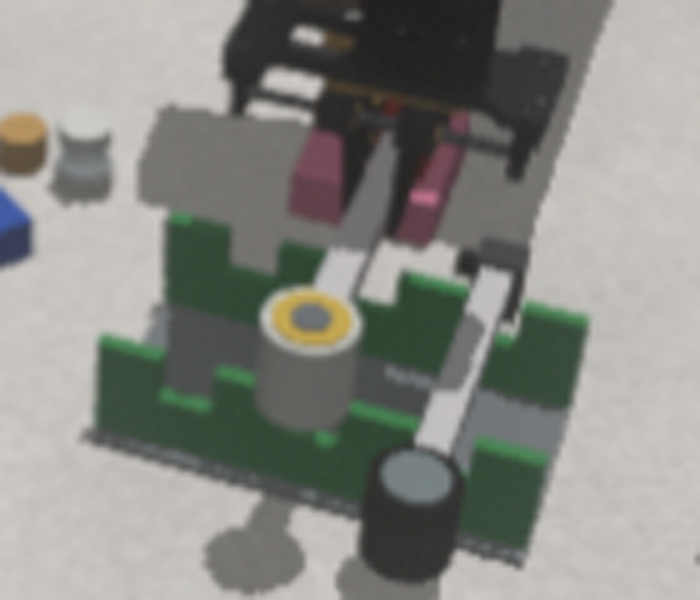

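drive_tool(increments=[[[0, 0, 0.85], [0, 0, 0]], [[0, 0, 0.85], [0, 0, 0]], [[0, 0, 0.7], [0, 0, 0]], [[0, 0, 0.1], [0, 0, 0]], [[0, 0, 0], [0, 0, 0]]])

```text
t: 21.25
eef_pos: [479.8, 267.5, 55.8]
tcp_rot: [3.141, 0.002, 0.199]
ft_force: [0.9, -0.1, -3.4]
opening: 0.209
```

Run:
```python
from h import *
np.set_printoptions(precision=2,suppress=True)
s=shot('scene','s12')
st=env.state();print(st['eef_pos'],st['tcp_rot'],st['moment'],st['ft_force'],st['opening'])
S=s['pixels'][150:270,260:400]
cv2.imwrite('pics/c12.png',cv2.resize(S,(700,600),interpolation=cv2.INTER_CUBIC))
```

```text
[480.38 267.88  56.91] [3.14 0.   0.2 ] [-0.07  0.11  0.02] [ 0.3  -0.12 -4.59] 0.20891920051076163
```

View pics/c12.png

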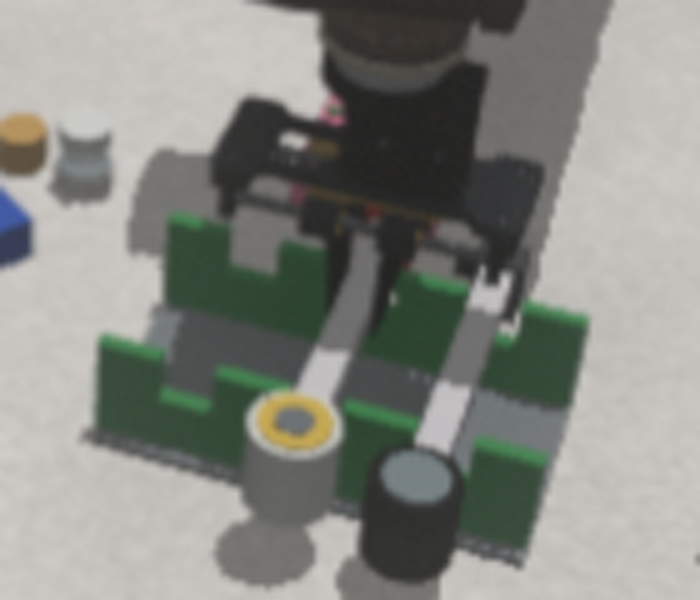

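drive_tool(increments=[[[0, -0.02, 0.25], [0, 0, 0]], [[0, 0, 0.2], [0, 0, 0]], [[0, 0, 0.1], [0, 0, 0]], [[0, 0, 0.05], [0, 0, 0]], [[0, 0, 0], [0, 0, 0]]])

```text
t: 21.72
eef_pos: [479.9, 269.1, 38.4]
tcp_rot: [-3.142, 0.0, 0.2]
ft_force: [-1.3, 0.1, -4.6]
opening: 0.208
```

drive_tool(increments=[[[0, 0, 0.05], [0, 0, 0]], [[0, 0, 0.05], [0, 0, 0]], [[0, 0, 0], [0, 0, 0]]])

```text
t: 21.97
eef_pos: [480.1, 269.2, 37.2]
tcp_rot: [-3.141, -0.001, 0.2]
ft_force: [-5.0, -2.7, 16.5]
opening: 0.207
```

Seated at the notch floor. Releasing and rising.

drive_tool(increments=[[[0, 0, -0.03], [0, 0, 0]], [[0, 0, 0], [0, 0, 0]], [[0, 0, 0], [0, 0, 0]], [[0, 0, 0], [0, 0, 0]]], jaw=-0.1)

```text
t: 22.3
eef_pos: [480.1, 269.1, 36.5]
tcp_rot: [-3.141, -0.0, 0.2]
ft_force: [0.5, 0.4, -0.9]
opening: 0.421
```

drive_tool(increments=[[[0, 0, -0.5], [0, 0, 0]], [[0, 0, -0.9], [0, 0, 0]], [[0, 0, -0.95], [0, 0, 0]], [[0, 0, -0.95], [0, 0, 0]], [[0, 0, 0], [0, 0, 0]]])

```text
t: 22.72
eef_pos: [481.7, 269.9, 140.1]
tcp_rot: [-3.14, -0.007, 0.2]
ft_force: [0.2, 0.2, 1.0]
opening: 0.449
```

Run:
```python
from h import *
np.set_printoptions(precision=2,suppress=True)
p=shot('top','t13');s=shot('scene','s13')
st=env.state();print(st['eef_pos'],st['tcp_rot'],st['opening'])
for n in ('lens_arm_mid','light_arm_mid','camera_arm_mid'):
  for q in (p,s): print(n,[(round(d['score'],2),np.array(d['point'])) for d in env.tip_of(n,q)[:2]])
P=p['pixels'][135:245,255:365];S=s['pixels'][150:280,260:400]
cv2.imwrite('pics/c13.png',np.hstack([cv2.resize(P,(400,400),interpolation=cv2.INTER_CUBIC),cv2.resize(S,(400,400))]))
plan((557,-349,110,.055))
```

```text
[480.19 269.21 136.1 ] [-3.14 -0.    0.2 ] 0.450676249761926
lens_arm_mid []
lens_arm_mid [(0.61, array([491.1, 341.9,  59.5]))]
light_arm_mid [(0.17, array([501.8,   1.9,   8.5]))]
light_arm_mid [(0.67, array([512.9, 275.3,  56.5]))]
camera_arm_mid [(0.83, array([ 536.9, -349.7,   30.8])), (0.69, array([511.7, 274.2,   0.8]))]
camera_arm_mid [(0.91, array([ 534.9, -352. ,   31.8]))]
[[[-0.07, 0.94, 0.04], [0.0, 0.02, 0.08]], [[-0.07, 0.94, 0.03], [0.0, 0.0, 0.08]], [[-0.06, 0.94, 0.04], [0.0, 0.0, 0.09]], [[-0.05, 0.95, 0.04], [0.0, 0.0, 0.08]], [[-0.04, 0.94, 0.04], [0.0, 0.0, 0.08]]]
[[[-0.04, 0.94, 0.03], [0.0, 0.0, 0.08]], [[-0.04, 0.94, 0.04], [0.0, 0.0, 0.09]], [[-0.03, 0.95, 0.04], [0.0, 0.0, 0.08]], [[-0.02, 0.94, 0.04], [0.0, 0.0, 0.08]], [[-0.01, 0.94, 0.03], [0.0, 0.0, 0.08]]]
[[[-0.01, 0.95, 0.04], [0.0, 0.0, 0.09]], [[0.0, 0.94, 0.04], [0.0, 0.0, 0.08]], [[0.0, 0.94, 0.03], [0.0, 0.0, 0.08]], [[0.01, 0.95, 0.04], [0.0, 0.0, 0.08]], [[0.02, 0.94, 0.04], [0.0, 0.0, 0.09]]]
[[[0.02, 0.94, 0.04], [0.0, 0.0, 0.08]], [[0.03, 0.95, 0.03], [0.0, 0.0, 0.08]], [[0.03, 0.94, 0.04], [0.0, 0.0, 0.08]], [[0.04, 0.94, 0.04], [0.0, 0.0, 0.08]], [[0.05, 0.95, 0.04], [0.0, 0.0, 0.09]]]
[[[0.05, 0.94, 0.03], [0.0, 0.0, 0.08]], [[0.06, 0.94, 0.04], [0.0, 0.0, 0.08]]]
end [ 557. -349.  110.] yaw 0.055 rows 22
```

View pics/c13.png

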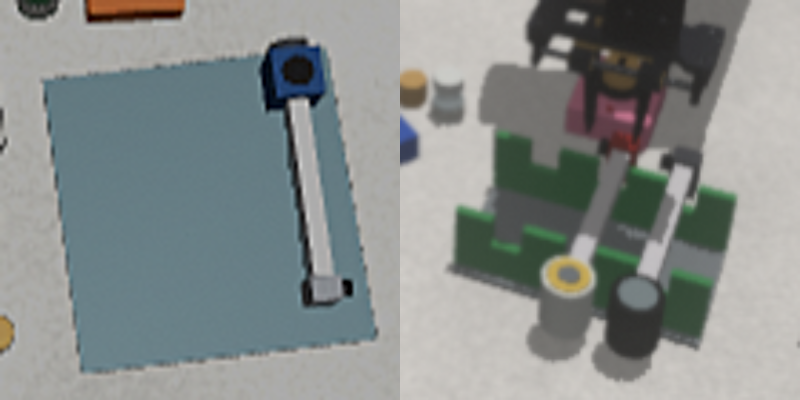

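Light arm is in bay 1. The camera arm is still at about (537,-350), so I'm going there.

drive_tool(increments=[[[-0.07, 0.94, 0.04], [0.0, 0.0, 0.08]], [[-0.07, 0.94, 0.03], [0.0, 0.0, 0.08]], [[-0.06, 0.94, 0.04], [0.0, 0.0, 0.09]], [[-0.05, 0.95, 0.04], [0.0, 0.0, 0.08]], [[-0.04, 0.94, 0.04], [0.0, 0.0, 0.08]]], jaw=0.2)

```text
t: 23.53
eef_pos: [497.4, 127.4, 129.1]
tcp_rot: [-3.141, 0.001, 0.167]
ft_force: [0.4, 0.1, -0.4]
opening: 0.598
```

drive_tool(increments=[[[-0.04, 0.94, 0.03], [0.0, 0.0, 0.08]], [[-0.04, 0.94, 0.04], [0.0, 0.0, 0.09]], [[-0.03, 0.95, 0.04], [0.0, 0.0, 0.08]], [[-0.02, 0.94, 0.04], [0.0, 0.0, 0.08]], [[-0.01, 0.94, 0.03], [0.0, 0.0, 0.08]]])

```text
t: 23.95
eef_pos: [515.0, -13.1, 123.7]
tcp_rot: [-3.141, 0.001, 0.134]
ft_force: [0.1, 0.4, -0.1]
opening: 0.603
```

drive_tool(increments=[[[-0.01, 0.95, 0.04], [0.0, 0.0, 0.09]], [[0.0, 0.94, 0.04], [0.0, 0.0, 0.08]], [[0.0, 0.94, 0.03], [0.0, 0.0, 0.08]], [[0.01, 0.95, 0.04], [0.0, 0.0, 0.08]], [[0.02, 0.94, 0.04], [0.0, 0.0, 0.09]]])

```text
t: 24.37
eef_pos: [532.6, -153.6, 117.9]
tcp_rot: [-3.141, 0.001, 0.1]
ft_force: [0.3, -0.1, 0.2]
opening: 0.596
```

drive_tool(increments=[[[0.02, 0.94, 0.04], [0.0, 0.0, 0.08]], [[0.03, 0.95, 0.03], [0.0, 0.0, 0.08]], [[0.03, 0.94, 0.04], [0.0, 0.0, 0.08]], [[0.04, 0.94, 0.04], [0.0, 0.0, 0.08]], [[0.05, 0.95, 0.04], [0.0, 0.0, 0.09]]])

```text
t: 24.78
eef_pos: [550.1, -294.1, 112.1]
tcp_rot: [-3.141, 0.001, 0.068]
ft_force: [-0.1, 0.2, 1.3]
opening: 0.604
```

drive_tool(increments=[[[0.05, 0.94, 0.03], [0.0, 0.0, 0.08]], [[0.06, 0.94, 0.04], [0.0, 0.0, 0.08]], [[0, 0, 0], [0, 0, 0]], [[0, 0, 0], [0, 0, 0]]])

```text
t: 25.12
eef_pos: [556.7, -349.7, 109.5]
tcp_rot: [-3.14, 0.001, 0.053]
ft_force: [-0.2, 1.3, 0.0]
opening: 0.6
```

Run:
```python
from h import *
np.set_printoptions(precision=3,suppress=True)
m=[]
for i in range(4):
    s=shot('scene','s14');st=env.state();m.append(np.r_[st['moment'],st['ft_force']])
print(np.mean(m,0),st['eef_pos'],st['opening'],st['tcp_rot'])
for n in ('camera_arm_mid',): print([(round(d['score'],2),np.array(d['point'])) for d in env.tip_of(n,s)[:2]])
plan((557.3,-349,16,.055),n=4)
S=s['pixels'][130:230,110:240]
cv2.imwrite('pics/c14.png',cv2.resize(S,(780,600),interpolation=cv2.INTER_CUBIC))
```

```text
[-0.062  0.143 -0.002  0.147  0.378  0.107] [ 557.301 -347.73   110.669] 0.599021569546248 [-3.141  0.     0.056]
[(0.63, array([ 533.2, -351.2,   28. ]))]
[[[0.0, 0.01, 0.79], [0.0, 0.0, 0.0]], [[0.0, 0.01, 0.79], [0.0, 0.0, 0.01]], [[0.0, 0.01, 0.79], [0.0, 0.0, 0.0]], [[-0.01, 0.01, 0.79], [0.0, 0.0, 0.01]]]
end [ 557.2 -349.    16. ] yaw 0.055 rows 4
```

View pics/c14.png

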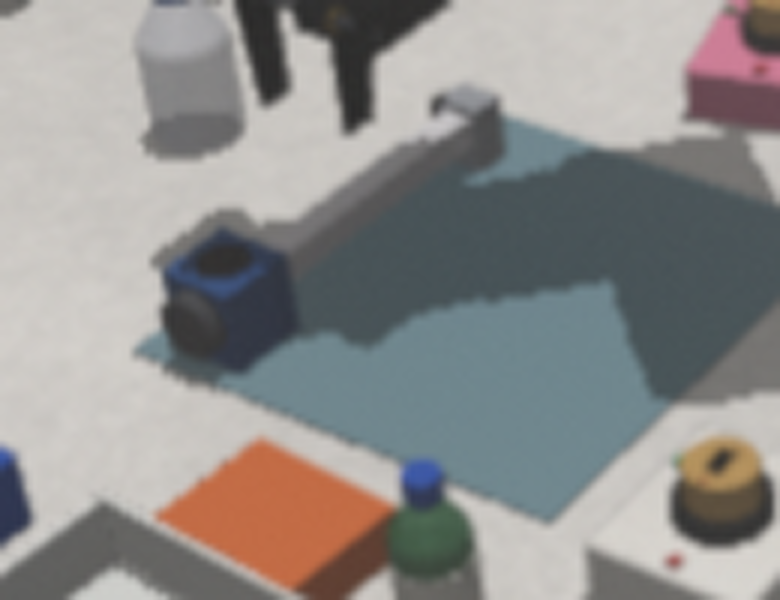

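drive_tool(increments=[[[0, 0.02, 0.8], [0, 0, 0]], [[0, 0.02, 0.8], [0, 0, 0]], [[0, 0, 0.79], [0, 0, 0]], [[0, 0, 0.75], [0, 0, 0]], [[0, 0, 0], [0, 0, 0]]])

```text
t: 25.78
eef_pos: [555.9, -348.0, 12.8]
tcp_rot: [-3.137, 0.005, 0.056]
ft_force: [-1.7, 0.3, 0.2]
opening: 0.601
```

drive_tool(increments=[[[0, 0, 0], [0, 0, 0]], [[0, 0, 0], [0, 0, 0]], [[0, 0, 0], [0, 0, 0]], [[0, 0, 0], [0, 0, 0]], [[0, 0, 0], [0, 0, 0]]], jaw=-1)

```text
t: 26.2
eef_pos: [557.8, -350.3, 17.8]
tcp_rot: [3.141, -0.001, 0.055]
ft_force: [-1.1, 0.0, 0.1]
opening: 0.303
```

drive_tool(increments=[[[0, 0, 0], [0, 0, 0]], [[0, 0, 0], [0, 0, 0]], [[0, 0, 0], [0, 0, 0]], [[0, 0, 0], [0, 0, 0]]])

```text
t: 26.53
eef_pos: [557.5, -349.7, 17.3]
tcp_rot: [-3.141, -0.0, 0.055]
ft_force: [-0.6, 3.7, 5.1]
opening: 0.21
```

drive_tool(increments=[[[0, 0, -0.4], [0, 0, 0]], [[0, 0, -0.4], [0, 0, 0]], [[0, 0, 0], [0, 0, 0]], [[0, 0, 0], [0, 0, 0]], [[0, 0, 0], [0, 0, 0]]])

```text
t: 26.95
eef_pos: [557.3, -350.0, 40.6]
tcp_rot: [3.142, -0.0, 0.055]
ft_force: [-0.5, 0.6, -4.4]
opening: 0.204
```

Run:
```python
from h import *
np.set_printoptions(precision=3,suppress=True)
m=[]
for i in range(5):
    s=shot('scene','s15');st=env.state();m.append(np.r_[st['moment'],st['ft_force']])
print(np.mean(m,0),st['eef_pos'],st['opening'],st['tcp_rot'])
for n in ('camera_arm_mid',): print([(round(d['score'],2),np.array(d['point'])) for d in env.tip_of(n,s)[:2]])
S=s['pixels'][130:230,110:240]
cv2.imwrite('pics/c15.png',cv2.resize(S,(780,600),interpolation=cv2.INTER_CUBIC))
```

```text
[-0.057  0.163 -0.007  0.374 -0.044 -4.537] [ 557.207 -349.937   40.15 ] 0.20959662033400256 [-3.141  0.001  0.055]
[(0.58, array([ 534.7, -352.8,   54.3]))]
```

View pics/c15.png

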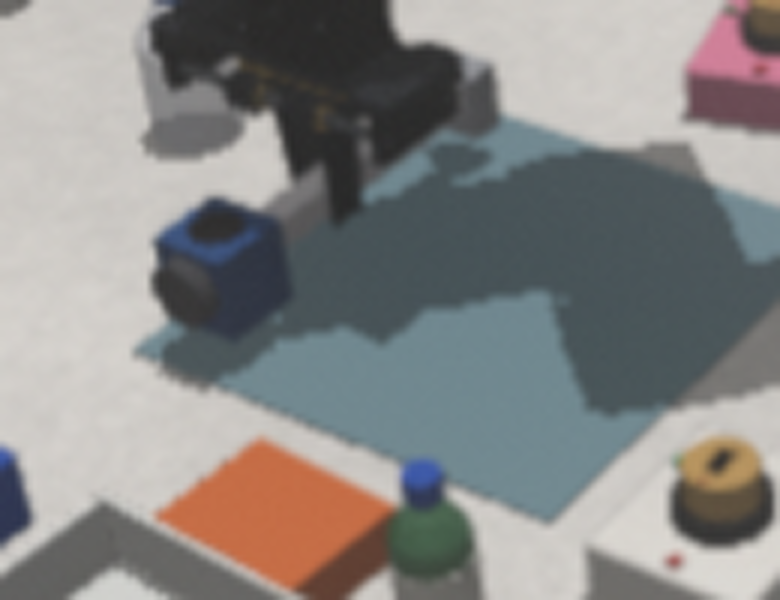

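The camera arm hangs level and balanced (0.163 loaded against 0.143 unloaded). Carrying to bay 0.

Run:
```python
from h import *
M=plan((557.2,-350,131,.055),n=4)
M=plan((546.6,204.5,131,.2),start=M)
```

```text
[[[0.0, 0.0, -0.76], [-0.01, 0.01, 0.0]], [[0.0, 0.0, -0.75], [0.0, 0.0, 0.0]], [[0.0, 0.0, -0.76], [0.0, 0.0, 0.0]], [[0.0, 0.0, -0.76], [0.0, 0.0, 0.0]]]
end [ 557.2 -350.   131.1] yaw 0.055 rows 4
[[[0.03, -0.92, 0.0], [0.0, 0.0, -0.09]], [[0.04, -0.93, 0.0], [0.0, 0.0, -0.09]], [[0.05, -0.92, 0.0], [0.0, 0.0, -0.09]], [[0.05, -0.92, 0.0], [0.0, 0.0, -0.09]], [[0.06, -0.93, 0.0], [0.0, 0.0, -0.09]]]
[[[0.07, -0.92, 0.0], [0.0, 0.0, -0.09]], [[0.07, -0.92, 0.0], [0.0, 0.0, -0.09]], [[0.08, -0.92, 0.0], [0.0, 0.0, -0.09]], [[0.09, -0.92, 0.0], [0.0, 0.0, -0.09]], [[0.09, -0.92, 0.0], [0.0, 0.0, -0.1]]]
[[[0.1, -0.92, 0.0], [0.0, 0.0, -0.09]], [[0.11, -0.92, 0.0], [0.0, 0.0, -0.09]], [[0.11, -0.91, 0.0], [0.0, 0.0, -0.09]], [[0.12, -0.92, 0.0], [0.0, 0.0, -0.09]], [[0.13, -0.92, 0.0], [0.0, 0.0, -0.09]]]
[[[0.13, -0.91, 0.0], [0.0, 0.0, -0.09]], [[0.14, -0.91, 0.0], [0.0, 0.0, -0.09]], [[0.15, -0.92, 0.0], [0.0, 0.0, -0.09]], [[0.15, -0.91, 0.0], [0.0, 0.0, -0.09]], [[0.16, -0.91, 0.0], [0.0, 0.0, -0.09]]]
end [546.5 204.5 130.9] yaw 0.2 rows 20
```

drive_tool(increments=[[[0, 0, -0.76], [0, 0, 0]], [[0, 0, -0.76], [0, 0, 0]], [[0, 0, -0.76], [0, 0, 0]], [[0, 0, -0.76], [0, 0, 0]]])

```text
t: 27.58
eef_pos: [557.2, -349.9, 132.5]
tcp_rot: [-3.141, 0.0, 0.055]
ft_force: [-0.2, -0.2, -4.4]
opening: 0.205
```

drive_tool(increments=[[[0.03, -0.92, 0.0], [0.0, 0.0, -0.09]], [[0.04, -0.93, 0.0], [0.0, 0.0, -0.09]], [[0.05, -0.92, 0.0], [0.0, 0.0, -0.09]], [[0.05, -0.92, 0.0], [0.0, 0.0, -0.09]], [[0.06, -0.93, 0.0], [0.0, 0.0, -0.09]]])

```text
t: 28.0
eef_pos: [554.3, -210.1, 131.8]
tcp_rot: [-3.141, 0.0, 0.091]
ft_force: [0.6, -0.0, -4.1]
opening: 0.208
```

drive_tool(increments=[[[0.07, -0.92, 0.0], [0.0, 0.0, -0.09]], [[0.07, -0.92, 0.0], [0.0, 0.0, -0.09]], [[0.08, -0.92, 0.0], [0.0, 0.0, -0.09]], [[0.09, -0.92, 0.0], [0.0, 0.0, -0.09]], [[0.09, -0.92, 0.0], [0.0, 0.0, -0.1]]])

```text
t: 28.42
eef_pos: [551.8, -71.5, 131.8]
tcp_rot: [-3.142, -0.0, 0.128]
ft_force: [0.7, -0.7, -4.1]
opening: 0.208
```

drive_tool(increments=[[[0.1, -0.92, 0.0], [0.0, 0.0, -0.09]], [[0.11, -0.92, 0.0], [0.0, 0.0, -0.09]], [[0.11, -0.91, 0.0], [0.0, 0.0, -0.09]], [[0.12, -0.92, 0.0], [0.0, 0.0, -0.09]], [[0.13, -0.92, 0.0], [0.0, 0.0, -0.09]]])

```text
t: 28.83
eef_pos: [549.2, 67.3, 131.8]
tcp_rot: [-3.142, -0.0, 0.164]
ft_force: [0.7, 0.2, -4.4]
opening: 0.208
```

drive_tool(increments=[[[0.13, -0.91, 0.0], [0.0, 0.0, -0.09]], [[0.14, -0.91, 0.0], [0.0, 0.0, -0.09]], [[0.15, -0.92, 0.0], [0.0, 0.0, -0.09]], [[0.15, -0.91, 0.0], [0.0, 0.0, -0.09]], [[0.16, -0.91, 0.0], [0.0, 0.0, -0.09]]])

```text
t: 29.25
eef_pos: [546.4, 205.8, 131.8]
tcp_rot: [-3.142, 0.0, 0.2]
ft_force: [-0.1, -0.8, -4.8]
opening: 0.207
```

drive_tool(increments=[[[0, 0, 0], [0, 0, 0]], [[0, 0, 0], [0, 0, 0]]])

```text
t: 29.42
eef_pos: [546.3, 205.7, 131.6]
tcp_rot: [-3.142, 0.0, 0.202]
ft_force: [0.6, 0.6, -4.3]
opening: 0.206
```

Run:
```python
from h import *
np.set_printoptions(precision=2,suppress=True)
s=shot('scene','s16')
st=env.state();print(st['eef_pos'],st['tcp_rot'],st['moment'],st['ft_force'],st['opening'])
print([(round(d['score'],2),np.array(d['point'])) for d in env.tip_of('camera_arm_mid',s)[:2]])
plan((546.6,204.5,57,.2))
S=s['pixels'][150:270,260:400]
cv2.imwrite('pics/c16.png',cv2.resize(S,(700,600),interpolation=cv2.INTER_CUBIC))
```

```text
[546.39 204.74 131.63] [3.14 0.   0.2 ] [-0.14  0.15 -0.02] [-0.29 -0.88 -4.1 ] 0.2065269350619286
[(0.66, array([753.3, -86.7,  -1.5])), (0.56, array([521.9, 199.4, 143.2]))]
[[[0.0, 0.0, 0.83], [0.0, 0.0, 0.0]], [[0.0, -0.01, 0.83], [0.0, 0.0, 0.0]], [[0.01, 0.0, 0.83], [0.0, 0.0, 0.0]]]
end [546.7 204.5  57. ] yaw 0.2 rows 3
```

View pics/c16.png

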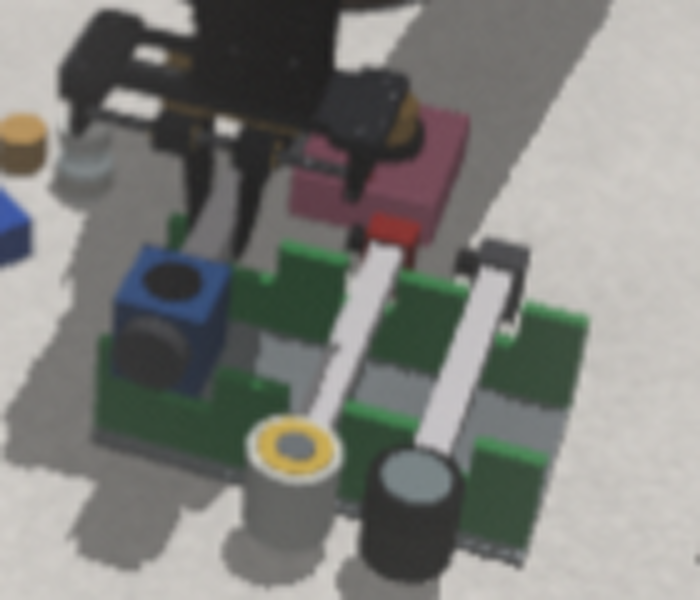

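drive_tool(increments=[[[0, 0, 0.85], [0, 0, 0]], [[0, 0, 0.85], [0, 0, 0]], [[0, -0.01, 0.65], [0, 0, 0]], [[0, 0, 0.1], [0, 0, 0]], [[0, 0, 0], [0, 0, 0]]])

```text
t: 29.93
eef_pos: [546.3, 203.8, 57.6]
tcp_rot: [3.142, 0.002, 0.199]
ft_force: [-0.9, -1.0, -4.3]
opening: 0.209
```

Run:
```python
from h import *
np.set_printoptions(precision=2,suppress=True)
s=shot('scene','s17')
st=env.state();print(st['eef_pos'],st['tcp_rot'],st['moment'],st['ft_force'],st['opening'])
S=s['pixels'][150:270,260:400]
cv2.imwrite('pics/c17.png',cv2.resize(S,(700,600),interpolation=cv2.INTER_CUBIC))
```

```text
[546.99 204.1   58.71] [-3.14  0.    0.2 ] [-0.04  0.13  0.  ] [-0.15 -0.84 -3.82] 0.20700486964196496
```

View pics/c17.png

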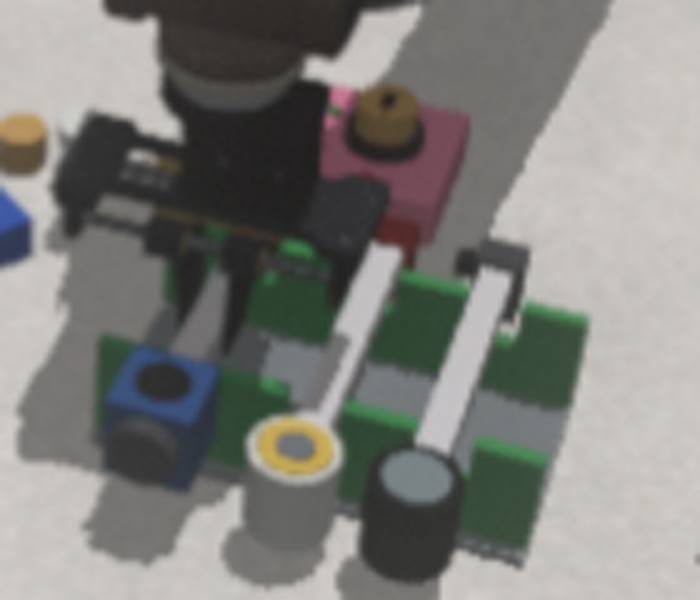

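drive_tool(increments=[[[0, 0, 0.25], [0, 0, 0]], [[0, 0, 0.2], [0, 0, 0]], [[0, 0, 0.1], [0, 0, 0]], [[0, 0, 0.05], [0, 0, 0]], [[0, 0, 0], [0, 0, 0]]])

```text
t: 30.4
eef_pos: [546.5, 204.8, 40.2]
tcp_rot: [-3.142, 0.0, 0.2]
ft_force: [-0.4, 0.2, -5.5]
opening: 0.206
```

drive_tool(increments=[[[0, 0, 0.05], [0, 0, 0]], [[0, 0, 0.05], [0, 0, 0]], [[0, 0, 0], [0, 0, 0]]])

```text
t: 30.65
eef_pos: [546.8, 204.8, 38.3]
tcp_rot: [-3.142, -0.001, 0.2]
ft_force: [-1.6, -1.1, 5.1]
opening: 0.209
```

Touchdown at the expected height. Releasing, then a full check.

drive_tool(increments=[[[0, 0, 0], [0, 0, 0]], [[0, 0, 0], [0, 0, 0]], [[0, 0, 0], [0, 0, 0]], [[0, 0, 0], [0, 0, 0]]], jaw=-0.1)

```text
t: 30.98
eef_pos: [546.8, 204.8, 37.5]
tcp_rot: [-3.142, -0.0, 0.2]
ft_force: [0.7, -0.7, 0.4]
opening: 0.421
```

drive_tool(increments=[[[0, 0, -0.5], [0, 0, 0]], [[0, 0, -0.9], [0, 0, 0]], [[0, 0, -0.95], [0, 0, 0]], [[0, 0, -0.95], [0, 0, 0]], [[0, 0, 0], [0, 0, 0]]])

```text
t: 31.4
eef_pos: [548.6, 205.3, 141.4]
tcp_rot: [-3.141, -0.008, 0.2]
ft_force: [-0.3, 0.6, 0.8]
opening: 0.451
```

Run:
```python
from h import *
np.set_printoptions(precision=2,suppress=True)
s=shot('scene','s18')
st=env.state();print(st['eef_pos'],st['tcp_rot'],st['opening'])
# route away to the right of the key, to see bench from the top: go above mat edge
M=plan((560,-150,150,-.3))
S=s['pixels'][150:270,260:400]
cv2.imwrite('pics/c18.png',cv2.resize(S,(700,600),interpolation=cv2.INTER_CUBIC))
```

```text
[547.75 205.09 138.92] [-3.14 -0.01  0.2 ] 0.4498544492124716
[[[-0.15, 0.9, -0.03], [0.0, -0.06, 0.48]], [[-0.12, 0.9, -0.03], [-0.01, 0.0, 0.48]], [[-0.08, 0.91, -0.03], [0.0, 0.0, 0.48]], [[-0.04, 0.91, -0.02], [0.0, 0.0, 0.48]], [[-0.01, 0.91, -0.03], [0.0, 0.0, 0.48]]]
[[[0.02, 0.91, -0.03], [0.0, 0.0, 0.49]], [[0.06, 0.91, -0.03], [0.0, -0.01, 0.48]], [[0.1, 0.91, -0.03], [0.0, 0.0, 0.48]], [[0.12, 0.9, -0.03], [0.0, 0.0, 0.48]], [[0.17, 0.89, -0.02], [0.0, 0.0, 0.48]]]
[[[0.2, 0.89, -0.03], [0.0, 0.0, 0.48]], [[0.23, 0.88, -0.03], [0.0, 0.0, 0.48]], [[0.26, 0.88, -0.03], [0.01, 0.0, 0.48]]]
end [ 559.8 -150.1  150.1] yaw -0.3 rows 13
```

View pics/c18.png

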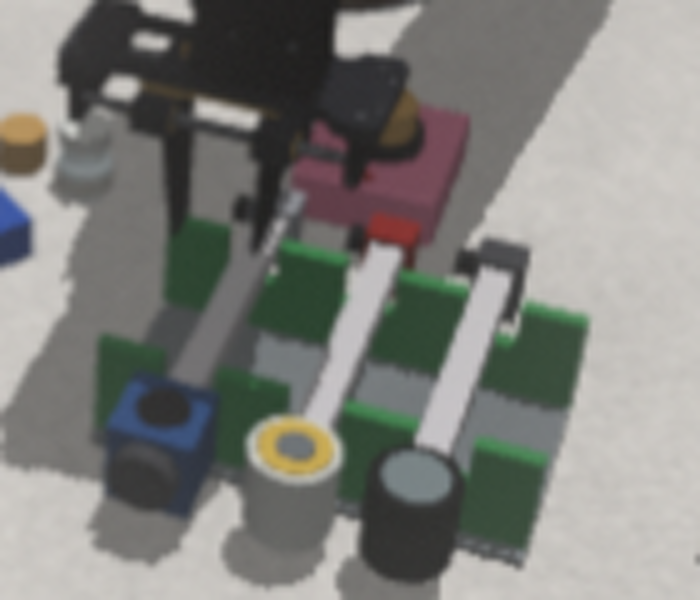

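All three arms lie level in bays 0–2. Now precise measurement of key, holder and switch from the initial unobstructed frames.

Run:
```python
from h import *
a=cv2.imread('pics/s0.png');b=cv2.imread('pics/t0.png')
f=lambda im,x0,y0,x1,y1,k:cv2.resize(im[y0:y1,x0:x1],None,fx=k,fy=k,interpolation=cv2.INTER_LANCZOS4)
cv2.imwrite('pics/k_t_sw.png',f(b,222,143,262,183,15))
cv2.imwrite('pics/k_t_key.png',f(b,230,185,260,215,18))
cv2.imwrite('pics/k_s_sw.png',f(a,205,195,255,240,13))
cv2.imwrite('pics/k_s_key.png',f(a,238,178,272,210,18))
```

```text
(no output)
```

View pics/k_t_sw.png

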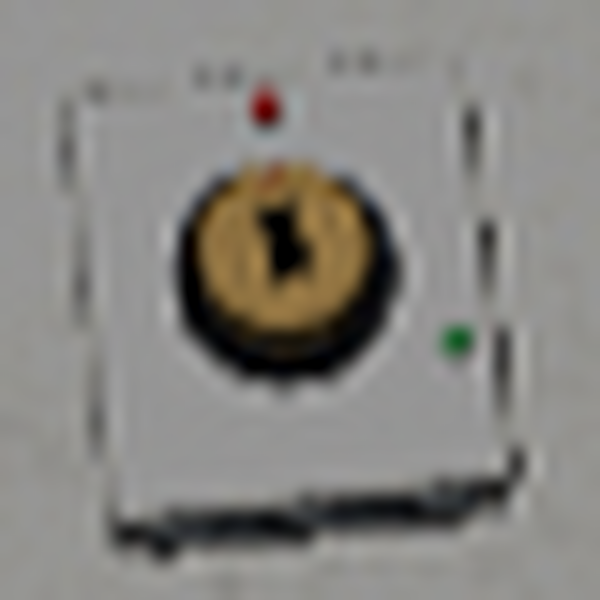

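View pics/k_t_key.png

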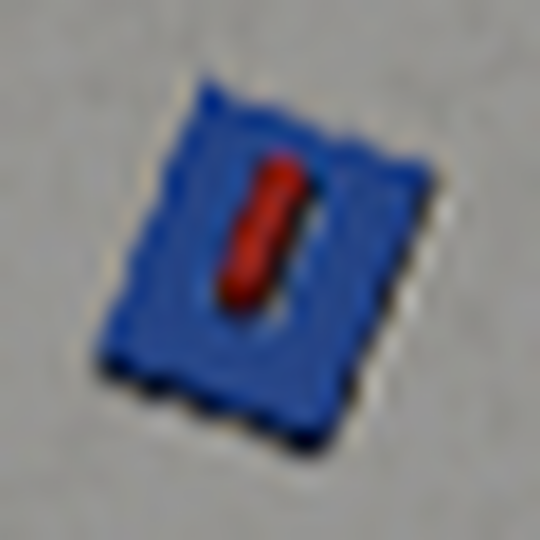

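View pics/k_s_sw.png

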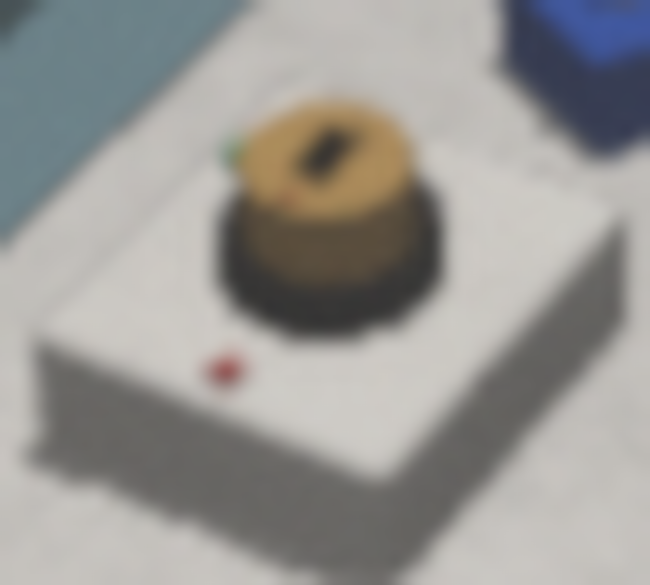

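View pics/k_s_key.png

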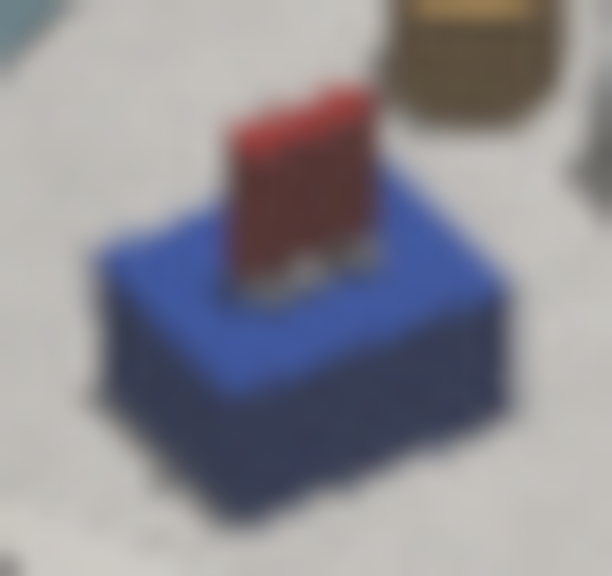

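Run:
```python
from h import *
np.set_printoptions(precision=2,suppress=True)
p=shot('top');s=shot('scene')
def q(u,k,o): return (np.array(u)+.5)/k-.5+np.array(o)
ts=lambda u:q(u,15,(222,143)); tk=lambda u:q(u,18,(230,185)); ss=lambda u:q(u,13,(205,195)); sk=lambda u:q(u,18,(238,178))
ang=lambda a,b:np.arctan2(a[1]-b[1],a[0]-b[0])
print('cams',[-np.array(x['world_to_cam'])[:3,:3].T@np.array(x['world_to_cam'])[:3,3] for x in (p,s)])
for n,t,c in (('disc',(284,248),(327.5,161)),('slot',(285,243),(327,155)),('mark',(272,175),(290,198))):
    print(n,'top',onz(p,ts(t),74),'scene',onz(s,ss(c),74),'tri',*tri(p,ts(t),s,ss(c)))
dt,ds=onz(p,ts((284,248)),74),onz(s,ss((327.5,161)),74)
print('mark ang top',ang(onz(p,ts((272,175)),74),dt),'scene',ang(onz(s,ss((290,198)),74),ds))
print('slot ang top',ang(onz(p,ts((274,208)),74),onz(p,ts((294,280)),74)),'scene',ang(onz(s,ss((305,178)),74),onz(s,ss((348,132)),74)))
# lamp unit yaw: left edge, right edge top z=40
print('unit',ang(onz(p,ts((68,100)),40),onz(p,ts((112,520)),40)),ang(onz(p,ts((465,70)),40),onz(p,ts((512,470)),40)))
c=[onz(s,ss(u),40) for u in ((42,340),(380,480),(622,222))]; print('unit scene',c,ang(c[1],c[2]),ang(c[1],c[0])-np.pi/2)
# key bow top
print('bow top',onz(p,tk((262,232)),68),'scene',onz(s,sk((303,118)),68),tri(p,tk((262,232)),s,sk((303,118))))
print('ang',ang(onz(p,tk((285,160)),68),onz(p,tk((238,302)),68)),ang(onz(s,sk((240,140)),68),onz(s,sk((368,97)),68)))
# holder corners z=32
ht=[onz(p,tk(u),32) for u in ((203,90),(428,165),(322,437),(105,362))]
hs=[onz(s,sk(u),32) for u in ((100,255),(235,392),(505,285),(385,165))]
print('holder top',np.mean(ht,0),ang(ht[0],ht[3]),ang(ht[1],ht[2]),[np.linalg.norm(ht[i]-ht[i-1]) for i in range(4)])
print('holder sc',hs,np.mean(hs,0),ang(hs[1],hs[2]),ang(hs[0],hs[3]),[np.linalg.norm(hs[i]-hs[i-1]) for i in range(4)])
```

```text
cams [array([ 214.37,    1.06, 1471.7 ]), array([1413.47,  644.11,  922.28])]
disc top [639.91   7.35  74.  ] scene [645.28   8.72  74.  ] tri [641.54   6.67  70.21] 1.6531024121225153
slot top [641.15   7.05  74.  ] scene [643.64   7.32  74.  ] tri [641.96   6.61  72.37] 1.0725323272871774
mark top [658.35   9.46  74.  ] scene [660.5    9.49  74.  ] tri [659.09   9.01  72.65] 1.1058711051836967
mark ang top 0.11433635893886349 scene 0.05058770996505433
slot ang top 0.21839144006486727 scene 0.08983355214027641
unit 0.06439816322129162 0.06369799718634261
unit scene [array([702.38, -33.05,  40.  ]), array([695.88,  60.1 ,  40.  ]), array([593.2 ,  54.86,  40.  ])] 0.05098381523049068 0.0696985722309802
bow top [499.42   0.53  68.  ] scene [504.92   1.51  68.  ] (array([500.67,  -0.31,  64.37]), np.float64(1.9509219172975503))
ang -0.35787595277878886 -0.4730947971349902
holder top [500.32   0.27  32.  ] -0.3809954003579899 -0.41245822754801725 [np.float64(59.57095304829871), np.float64(48.31319657243282), np.float64(60.003351355383565), np.float64(46.42472088339651)]
holder sc [array([521.19, -33.  ,  32.  ]), array([539.64,  10.22,  32.  ]), array([487.21,  33.46,  32.  ]), array([469.94,  -4.74,  32.  ])] [504.49   1.48  32.  ] -0.4172758447166749 -0.5038989948127505 [np.float64(58.52720554127252), np.float64(46.990167296900125), np.float64(57.3557223174419), np.float64(41.92338457695111)]
```

Run:
```python
from h import *
M=plan((501.5,0.7,100,1.17))
```

```text
[[[-0.22, 0.49, 0.09], [0.0, 0.0, -0.93]], [[-0.25, 0.47, 0.09], [0.0, 0.0, -0.94]], [[-0.29, 0.45, 0.1], [0.0, 0.0, -0.93]], [[-0.32, 0.43, 0.09], [0.0, 0.0, -0.93]], [[-0.35, 0.41, 0.09], [0.0, 0.0, -0.93]]]
[[[-0.38, 0.38, 0.09], [0.0, 0.0, -0.94]], [[-0.41, 0.34, 0.1], [0.0, 0.0, -0.93]], [[-0.43, 0.32, 0.09], [0.0, 0.0, -0.93]], [[-0.45, 0.28, 0.09], [0.0, 0.0, -0.93]], [[-0.48, 0.25, 0.09], [0.0, 0.0, -0.94]]]
[[[-0.49, 0.21, 0.1], [0.0, 0.0, -0.93]], [[-0.51, 0.18, 0.09], [0.0, 0.0, -0.93]], [[-0.51, 0.14, 0.09], [0.0, 0.0, -0.94]]]
end [501.6   0.7 100. ] yaw 1.17 rows 13
```

Run:
```python
from h import *
st=env.state();print(st['t'],st['eef_pos'],st['tcp_rot'],st['opening'])
M=plan((501.5,0.7,100,1.17))
```

```text
31.55 [546.38930263 204.68053727 136.02501457] [-3.14153107e+00 -5.18259692e-06  1.99976131e-01] 0.4512122580050061
[[[-0.22, 0.49, 0.09], [0.0, 0.0, -0.93]], [[-0.25, 0.47, 0.09], [0.0, 0.0, -0.94]], [[-0.29, 0.45, 0.1], [0.0, 0.0, -0.93]], [[-0.32, 0.43, 0.09], [0.0, 0.0, -0.93]], [[-0.35, 0.41, 0.09], [0.0, 0.0, -0.93]]]
[[[-0.38, 0.38, 0.09], [0.0, 0.0, -0.94]], [[-0.41, 0.34, 0.1], [0.0, 0.0, -0.93]], [[-0.43, 0.32, 0.09], [0.0, 0.0, -0.93]], [[-0.45, 0.28, 0.09], [0.0, 0.0, -0.93]], [[-0.48, 0.25, 0.09], [0.0, 0.0, -0.94]]]
[[[-0.49, 0.21, 0.1], [0.0, 0.0, -0.93]], [[-0.51, 0.18, 0.09], [0.0, 0.0, -0.93]], [[-0.51, 0.14, 0.09], [0.0, 0.0, -0.94]]]
end [501.6   0.7 100. ] yaw 1.17 rows 13
```

drive_tool(increments=[[[-0.22, 0.49, 0.09], [0.0, 0.0, -0.93]], [[-0.25, 0.47, 0.09], [0.0, 0.0, -0.94]], [[-0.29, 0.45, 0.1], [0.0, 0.0, -0.93]], [[-0.32, 0.43, 0.09], [0.0, 0.0, -0.93]], [[-0.35, 0.41, 0.09], [0.0, 0.0, -0.93]]], jaw=0.15)

```text
t: 31.97
eef_pos: [528.4, 125.5, 120.8]
tcp_rot: [-3.14, 0.002, 0.577]
ft_force: [0.2, 0.2, 0.7]
opening: 0.576
```

drive_tool(increments=[[[-0.38, 0.38, 0.09], [0.0, 0.0, -0.94]], [[-0.41, 0.34, 0.1], [0.0, 0.0, -0.93]], [[-0.43, 0.32, 0.09], [0.0, 0.0, -0.93]], [[-0.45, 0.28, 0.09], [0.0, 0.0, -0.93]], [[-0.48, 0.25, 0.09], [0.0, 0.0, -0.94]]])

```text
t: 32.38
eef_pos: [511.0, 47.1, 107.2]
tcp_rot: [-3.139, 0.001, 0.95]
ft_force: [-0.1, -0.6, 0.4]
opening: 0.575
```

drive_tool(increments=[[[-0.49, 0.21, 0.1], [0.0, 0.0, -0.93]], [[-0.51, 0.18, 0.09], [0.0, 0.0, -0.93]], [[-0.51, 0.14, 0.09], [0.0, 0.0, -0.94]], [[0, 0, 0], [0, 0, 0]], [[0, 0, 0], [0, 0, 0]]])

```text
t: 32.8
eef_pos: [501.3, 0.5, 99.2]
tcp_rot: [-3.139, 0.0, 1.167]
ft_force: [0.1, 0.3, 0.0]
opening: 0.573
```

Run:
```python
from h import *
np.set_printoptions(precision=2,suppress=True)
s=shot('scene');s=shot('scene','s20')
st=env.state();print(st['eef_pos'],st['tcp_rot'],st['moment'],st['ft_force'],st['opening'])
M=plan((501.5,0.7,42,1.17),n=3)
S=s['pixels'][130:240,190:310]
cv2.imwrite('pics/c20.png',cv2.resize(S,(650,600),interpolation=cv2.INTER_CUBIC))
```

```text
[501.71   1.28  99.8 ] [-3.14  0.    1.17] [-0.12  0.11  0.04] [-0.13  0.79  0.16] 0.574787402728499
[[[-0.01, 0.0, 0.64], [-0.01, 0.0, -0.01]], [[0.0, 0.0, 0.64], [0.0, 0.0, 0.0]], [[-0.01, 0.0, 0.65], [0.0, 0.0, -0.01]]]
end [501.5   0.7  41.9] yaw 1.17 rows 3
```

View pics/c20.png

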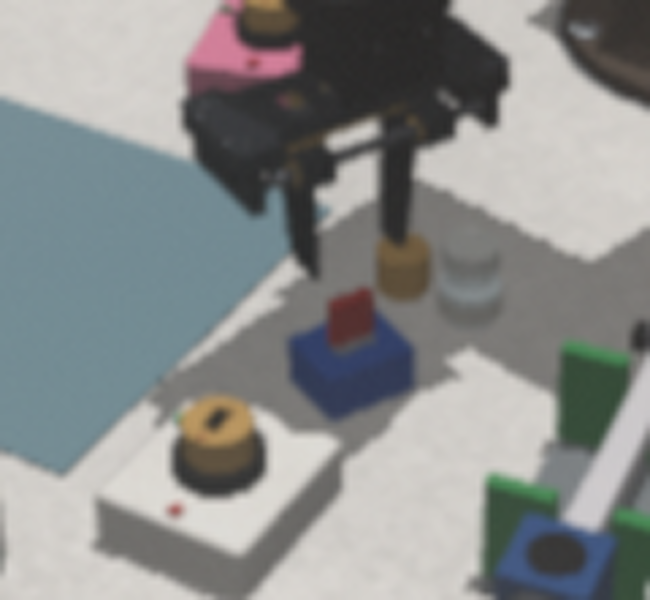

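drive_tool(increments=[[[0, 0, 0.64], [0, 0, 0]], [[0, 0, 0.64], [0, 0, 0]], [[0, 0, 0.6], [0, 0, 0]], [[0, 0, 0], [0, 0, 0]], [[0, 0, 0], [0, 0, 0]]])

```text
t: 33.32
eef_pos: [501.5, 1.5, 43.5]
tcp_rot: [-3.14, 0.0, 1.17]
ft_force: [-0.3, 0.8, -0.1]
opening: 0.574
```

drive_tool(increments=[[[0, 0, 0], [0, 0, 0]], [[0, 0, 0], [0, 0, 0]], [[0, 0, 0], [0, 0, 0]]], jaw=-1)

```text
t: 33.57
eef_pos: [502.3, 0.9, 44.8]
tcp_rot: [3.14, -0.001, 1.17]
ft_force: [-0.7, -0.4, 0.8]
opening: 0.419
```

drive_tool(increments=[[[0, 0, 0], [0, 0, 0]], [[0, 0, 0], [0, 0, 0]], [[0, 0, 0], [0, 0, 0]]])

```text
t: 33.82
eef_pos: [502.1, 0.8, 44.5]
tcp_rot: [3.141, -0.0, 1.17]
ft_force: [-1.3, 1.0, 7.1]
opening: 0.313
```

Run:
```python
from h import *
np.set_printoptions(precision=2,suppress=True)
for i in range(3):
    s=shot('scene','s21');st=env.state();print(st['eef_pos'],st['tcp_rot'],st['moment'],st['ft_force'],st['opening']*95)
S=s['pixels'][130:240,190:310]
cv2.imwrite('pics/c21.png',cv2.resize(S,(650,600),interpolation=cv2.INTER_CUBIC))
```

```text
[502.07   0.79  44.48] [ 3.14 -0.    1.17] [-0.    0.25  0.04] [-0.87  1.41  6.63] 29.36482890332293
[502.07   0.84  44.47] [ 3.14 -0.    1.17] [ 0.02  0.29 -0.01] [-0.26  0.54  7.16] 29.85585922944362
[502.06   0.8   44.47] [ 3.14 -0.    1.17] [ 0.02  0.32 -0.04] [-0.04  0.41  7.06] 29.769910986979617
```

View pics/c21.png

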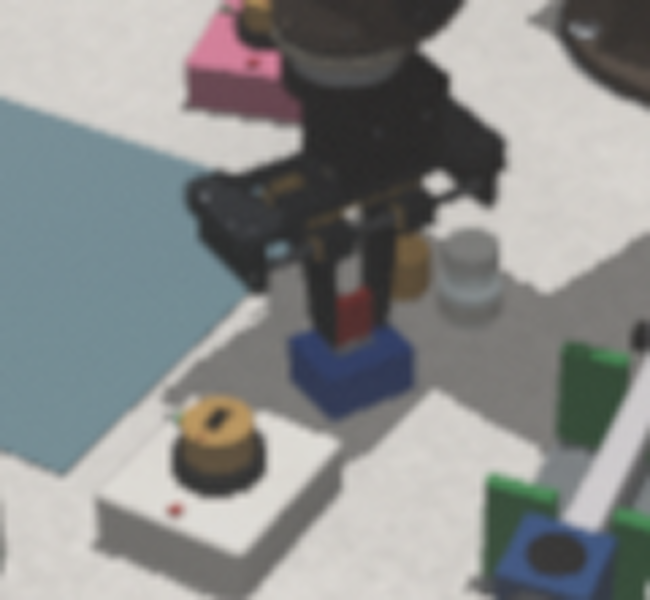

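The key bow is centred lengthwise (30 mm opening, no side force). Releasing, then turning 90° to grip across its thickness.

drive_tool(increments=[[[0, 0, 0], [0, 0, 0]], [[0, 0, 0], [0, 0, 0]], [[0, 0, 0], [0, 0, 0]]], jaw=0.0)

```text
t: 34.22
eef_pos: [501.8, 0.8, 43.9]
tcp_rot: [-3.142, -0.0, 1.17]
ft_force: [-0.2, -0.7, -0.1]
opening: 0.461
```

drive_tool(increments=[[[0, 0, -0.5], [0, 0, 0]], [[0, 0, -0.5], [0, 0, 0]], [[0, 0, -0.2], [0, 0, 0]], [[0, 0, 0], [0, 0, 0]]])

```text
t: 34.55
eef_pos: [502.4, 0.7, 80.9]
tcp_rot: [3.139, -0.001, 1.17]
ft_force: [0.6, -0.1, -0.4]
opening: 0.503
```

Run:
```python
from h import *
np.set_printoptions(precision=2,suppress=True)
for i in range(4): p=shot('scene','s22')
st=env.state();print(st['eef_pos'],st['tcp_rot'],st['opening'])
M=plan((502.07,0.8,81,-.40))
S=p['pixels'][165:215,225:280]
cv2.imwrite('pics/c22.png',cv2.resize(S,(660,600),interpolation=cv2.INTER_CUBIC))
```

```text
[501.53   0.86  79.26] [-3.14  0.    1.17] 0.4979958019148128
[[[0.0, 0.0, 0.0], [-0.01, 0.0, 0.93]], [[0.0, 0.0, -0.01], [0.0, 0.0, 0.94]], [[0.0, 0.0, 0.0], [0.0, 0.0, 0.93]], [[0.0, 0.0, 0.0], [0.0, 0.0, 0.94]], [[0.0, 0.0, 0.0], [0.0, 0.0, 0.93]]]
[[[0.0, 0.0, -0.01], [0.0, 0.0, 0.94]], [[0.0, 0.0, 0.0], [0.0, 0.0, 0.93]], [[0.0, 0.0, 0.0], [0.0, 0.0, 0.94]], [[0.01, 0.0, 0.0], [0.0, 0.0, 0.93]], [[0.0, 0.01, -0.01], [0.0, 0.0, 0.94]]]
[[[0.0, 0.0, 0.0], [0.0, 0.0, 0.93]], [[0.0, 0.0, 0.0], [0.0, 0.0, 0.94]], [[0.0, 0.0, -0.01], [0.0, 0.0, 0.93]], [[0.0, 0.0, 0.0], [0.0, 0.0, 0.94]], [[0.0, 0.0, 0.0], [0.0, 0.0, 0.93]]]
[[[0.0, 0.0, 0.0], [0.0, 0.0, 0.94]], [[0.0, 0.0, -0.01], [0.0, 0.0, 0.93]], [[0.0, 0.0, 0.0], [0.0, 0.0, 0.94]], [[0.0, 0.0, 0.0], [0.0, 0.0, 0.93]], [[0.0, 0.0, -0.01], [0.0, 0.0, 0.94]]]
[[[0.0, 0.0, 0.0], [0.0, 0.0, 0.93]]]
end [501.9   0.8  81.1] yaw -0.4 rows 21
```

View pics/c22.png

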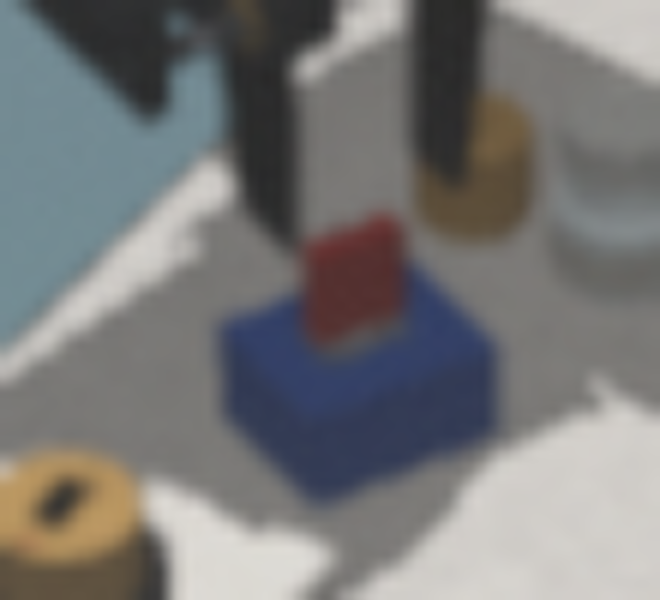

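drive_tool(increments=[[[0, 0, 0], [0, 0, 0.94]], [[0, 0, 0], [0, 0, 0.93]], [[0, 0, 0], [0, 0, 0.94]], [[0, 0, 0], [0, 0, 0.93]], [[0, 0, 0], [0, 0, 0.94]]])

```text
t: 35.17
eef_pos: [501.5, 0.8, 79.2]
tcp_rot: [-3.141, 0.001, 0.792]
ft_force: [-0.3, 0.4, 0.5]
opening: 0.502
```

drive_tool(increments=[[[0, 0, 0], [0, 0, 0.94]], [[0, 0, 0], [0, 0, 0.93]], [[0, 0, 0], [0, 0, 0.94]], [[0, 0, 0], [0, 0, 0.93]], [[0, 0, 0], [0, 0, 0.94]]])

```text
t: 35.58
eef_pos: [501.5, 0.8, 79.2]
tcp_rot: [-3.141, 0.001, 0.418]
ft_force: [-0.2, -0.3, 0.7]
opening: 0.507
```

drive_tool(increments=[[[0, 0, 0], [0, 0, 0.94]], [[0, 0, 0], [0, 0, 0.93]], [[0, 0, 0], [0, 0, 0.94]], [[0, 0, 0], [0, 0, 0.93]], [[0, 0, 0], [0, 0, 0.94]]])

```text
t: 36.0
eef_pos: [501.5, 0.8, 79.2]
tcp_rot: [-3.141, 0.001, 0.043]
ft_force: [0.2, -0.0, 0.2]
opening: 0.496
```

drive_tool(increments=[[[0, 0, 0], [0, 0, 0.94]], [[0, 0, 0], [0, 0, 0.93]], [[0, 0, 0], [0, 0, 0.94]], [[0, 0, 0], [0, 0, 0.93]], [[0, 0, 0], [0, 0, 0.94]]])

```text
t: 36.42
eef_pos: [501.5, 0.9, 79.2]
tcp_rot: [3.141, 0.001, -0.331]
ft_force: [0.7, -1.0, -0.1]
opening: 0.497
```

drive_tool(increments=[[[0, 0, 0], [0, 0, 0.93]], [[0, 0, 0], [0, 0, 0]], [[0, 0, 0], [0, 0, 0]], [[0, 0, 0], [0, 0, 0]]])

```text
t: 36.75
eef_pos: [501.7, 0.8, 79.6]
tcp_rot: [3.142, 0.001, -0.399]
ft_force: [0.5, -0.5, 0.2]
opening: 0.5
```

Run:
```python
from h import *
np.set_printoptions(precision=2,suppress=True)
for i in range(4): p=shot('scene','s23')
st=env.state();print(st['eef_pos'],st['tcp_rot'],st['opening'])
M=plan((502.07,0.8,42,-.40),n=3)
S=p['pixels'][165:215,225:280]
cv2.imwrite('pics/c23.png',cv2.resize(S,(660,600),interpolation=cv2.INTER_CUBIC))
```

```text
[501.82   0.84  79.86] [-3.14  0.   -0.4 ] 0.4992685206286116
[[[0.0, 0.0, 0.42], [0.0, 0.0, 0.0]], [[0.01, 0.0, 0.42], [0.0, 0.0, -0.01]], [[0.0, 0.0, 0.42], [0.0, 0.0, 0.0]]]
end [502.1   0.7  42.1] yaw -0.4 rows 3
```

View pics/c23.png

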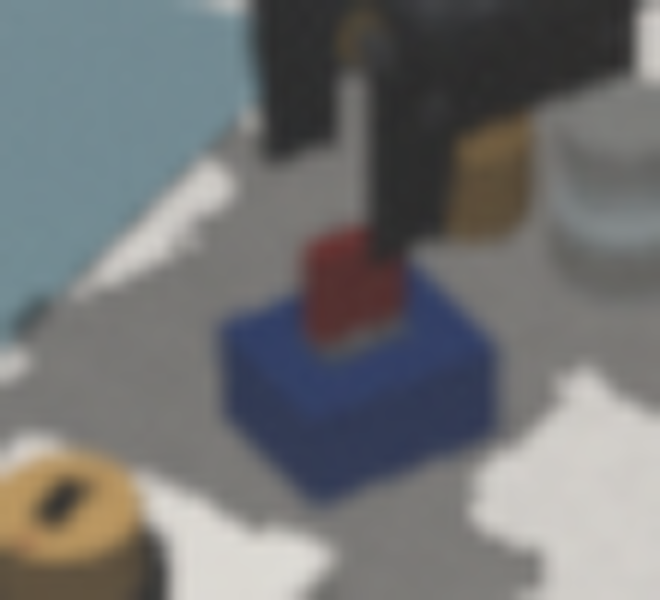

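drive_tool(increments=[[[0, 0, 0.42], [0, 0, 0]], [[0, 0, 0.42], [0, 0, 0]], [[0, 0, 0.4], [0, 0, 0]], [[0, 0, 0], [0, 0, 0]], [[0, 0, 0], [0, 0, 0]]])

```text
t: 37.37
eef_pos: [501.6, 0.8, 42.5]
tcp_rot: [3.141, 0.001, -0.401]
ft_force: [-0.8, -0.1, 0.4]
opening: 0.499
```

drive_tool(increments=[[[0, 0, 0], [0, 0, 0]], [[0, 0, 0], [0, 0, 0]], [[0, 0, 0], [0, 0, 0]], [[0, 0, 0], [0, 0, 0]], [[0, 0, 0], [0, 0, 0]]], jaw=-1)

```text
t: 37.78
eef_pos: [501.9, 0.8, 43.0]
tcp_rot: [-3.141, -0.001, -0.402]
ft_force: [0.0, -0.4, 0.6]
opening: 0.206
```

drive_tool(increments=[[[0, 0, 0], [0, 0, 0]], [[0, 0, 0], [0, 0, 0]], [[0, 0, 0], [0, 0, 0]], [[0, 0, 0], [0, 0, 0]]])

```text
t: 38.12
eef_pos: [501.9, 0.8, 42.8]
tcp_rot: [-3.141, -0.0, -0.402]
ft_force: [0.1, -0.5, 2.5]
opening: 0.102
```

Run:
```python
from h import *
np.set_printoptions(precision=2,suppress=True)
for i in range(3):
    s=shot('scene','s24');st=env.state();print(st['eef_pos'],st['tcp_rot'],st['moment'],st['ft_force'],st['opening']*95)
S=s['pixels'][165:215,225:280]
cv2.imwrite('pics/c24.png',cv2.resize(S,(660,600),interpolation=cv2.INTER_CUBIC))
```

```text
[501.87   0.81  42.83] [-3.14 -0.   -0.4 ] [-0.04  0.3   0.01] [-0.96  1.56  2.3 ] 9.625506527842273
[501.86   0.81  42.81] [-3.14 -0.   -0.4 ] [-0.02  0.29  0.02] [-0.85 -0.04  3.43] 9.745104112118542
[501.85   0.82  42.8 ] [-3.14 -0.   -0.4 ] [-0.02  0.28 -0.05] [0.23 0.22 3.5 ] 9.849885326362138
```

View pics/c24.png

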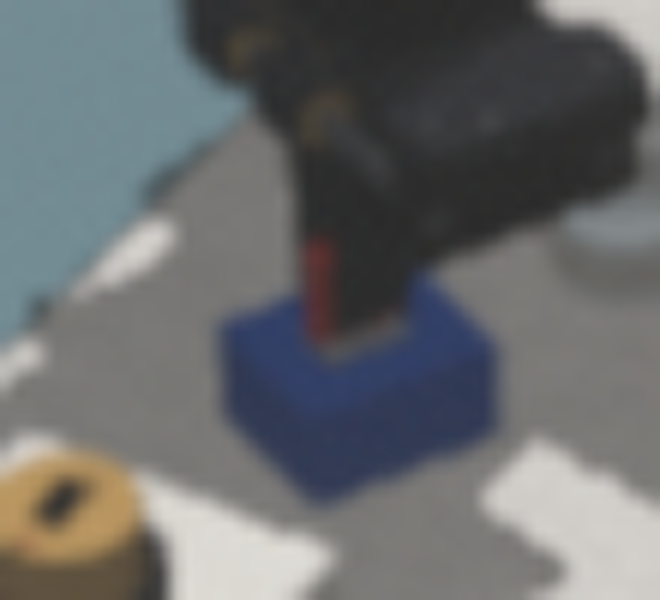

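Key gripped (10 mm across its thickness, centred both ways). Lifting and moving above the switch.

Run:
```python
from h import *
M=plan((501.9,0.8,127,-.4),n=4)
M=plan((642.3,7.1,127,.13),start=M,n=8)
```

```text
[[[0.0, 0.0, -0.7], [0.0, 0.0, 0.0]], [[0.0, 0.0, -0.7], [0.0, 0.0, -0.01]], [[0.0, 0.0, -0.71], [0.0, 0.0, 0.0]], [[0.0, 0.0, -0.7], [0.0, 0.0, -0.01]]]
end [501.8   0.8 127.1] yaw -0.4 rows 4
[[[0.53, -0.25, 0.0], [0.0, 0.0, -0.83]], [[0.54, -0.22, 0.0], [0.0, 0.0, -0.83]], [[0.56, -0.18, 0.0], [0.0, 0.0, -0.82]], [[0.57, -0.14, 0.0], [0.0, 0.0, -0.83]], [[0.58, -0.11, 0.0], [0.0, 0.0, -0.83]]]
[[[0.58, -0.06, 0.0], [0.0, 0.0, -0.83]], [[0.58, -0.03, 0.0], [0.0, 0.0, -0.83]], [[0.59, 0.01, 0.0], [0.0, 0.0, -0.82]]]
end [642.4   7.1 127.1] yaw 0.13 rows 8
```

drive_tool(increments=[[[0, 0, -0.7], [0, 0, 0]], [[0, 0, -0.7], [0, 0, 0]], [[0, 0, -0.71], [0, 0, 0]], [[0, 0, -0.7], [0, 0, 0]]])

```text
t: 38.6
eef_pos: [501.6, 0.9, 127.8]
tcp_rot: [3.142, 0.001, -0.402]
ft_force: [-0.1, 1.1, -0.6]
opening: 0.108
```

drive_tool(increments=[[[0.53, -0.25, 0.0], [0.0, 0.0, -0.83]], [[0.54, -0.22, 0.0], [0.0, 0.0, -0.83]], [[0.56, -0.18, 0.0], [0.0, 0.0, -0.82]], [[0.57, -0.14, 0.0], [0.0, 0.0, -0.83]], [[0.58, -0.11, 0.0], [0.0, 0.0, -0.83]]])

```text
t: 39.02
eef_pos: [590.4, 4.8, 126.9]
tcp_rot: [-3.141, 0.0, -0.067]
ft_force: [0.9, 0.5, -0.5]
opening: 0.104
```

drive_tool(increments=[[[0.58, -0.06, 0.0], [0.0, 0.0, -0.83]], [[0.58, -0.03, 0.0], [0.0, 0.0, -0.83]], [[0.59, 0.01, 0.0], [0.0, 0.0, -0.82]], [[0, 0, 0], [0, 0, 0]], [[0, 0, 0], [0, 0, 0]]])

```text
t: 39.43
eef_pos: [642.3, 7.0, 126.3]
tcp_rot: [-3.141, 0.001, 0.127]
ft_force: [-0.9, 0.3, -1.3]
opening: 0.103
```

Run:
```python
from h import *
np.set_printoptions(precision=2,suppress=True)
for i in range(4): s=shot('scene','s25')
st=env.state();print(st['eef_pos'],st['tcp_rot'],st['ft_force'],st['opening']*95)
p=shot('top','t25')
S=s['pixels'][175:230,205:260]
cv2.imwrite('pics/c25.png',cv2.resize(S,(600,600),interpolation=cv2.INTER_CUBIC))
# where key tip / slot should appear
e=st['eef_pos']
for nm,X in (('tip',(e[0],e[1],e[2]+9.2-44)),('shoulder bot',(e[0],e[1],e[2]+9.2-20)),('slot',(642.3,7.1,74))): 
    print(nm,(proj(s,X)-[205,175]+.5)*600/55-.5, (proj(p,X)))
```

```text
[641.63   6.93 127.05] [-3.14  0.    0.13] [ 0.09  0.16 -0.39] 10.072484481658215
tip [274.49 292.98] [240.47 157.1 ]
shoulder bot [270.33 224.9 ] [240.36 155.07]
slot [276.63 345.26] [240.51 158.43]
```

View pics/c25.png

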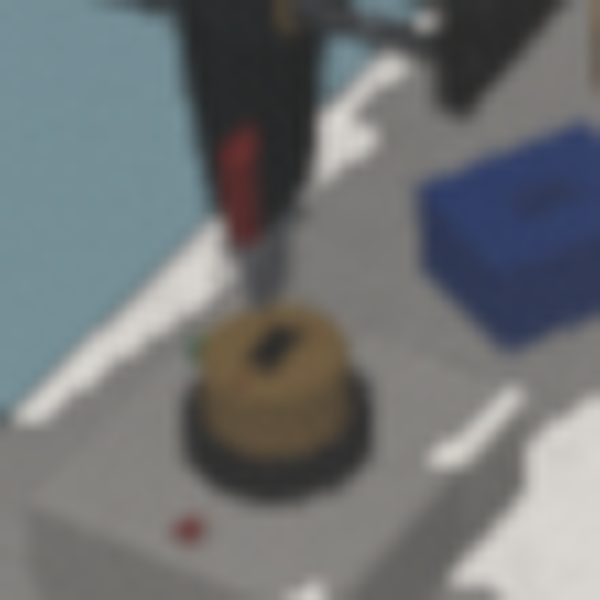

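View pics/t25.png

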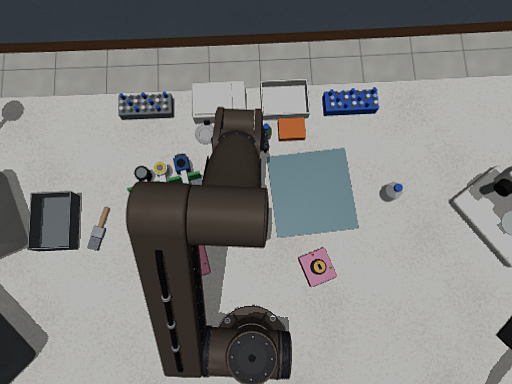

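drive_tool(increments=[[[0.01, 0, 0.25], [0, 0, 0]], [[0.01, 0, 0.2], [0, 0, 0]], [[0, 0, 0], [0, 0, 0]], [[0, 0, 0], [0, 0, 0]]])

```text
t: 40.02
eef_pos: [642.6, 7.0, 112.9]
tcp_rot: [-3.141, 0.001, 0.128]
ft_force: [-0.2, 0.2, 0.4]
opening: 0.106
```

```bash
cat > v.py <<'E'
from h import *
import sys
np.set_printoptions(precision=2,suppress=True)
acc=0;F=[]
for i in range(6):
    s=env.read_camera('scene');acc=acc+s['pixels'].astype(float);st=env.state();F.append(np.r_[st['ft_force'],st['moment']])
st=env.state();print(st['t'],st['eef_pos'],st['tcp_rot'],np.mean(F,0),st['opening']*95)
S=(acc/6).astype(np.uint8)[180:225,210:255]
S=cv2.resize(S,(720,720),interpolation=cv2.INTER_CUBIC)[:600]
S=cv2.convertScaleAbs(S,alpha=1.5)
cv2.imwrite('pics/%s.png'%sys.argv[1],S)
e=st['eef_pos']
def pp(X): return (proj(s,X)-[210,180]+.5)*16-.5
a=st['tcp_rot'][2]
for z in (24,44): print('key below',z,pp((e[0],e[1],e[2]+9.2-z)))
print('slot',pp((642.3,7.1,74)))
E
python3 v.py c26
```

```text
40.3167 [643.03   6.97 113.69] [-3.14 -0.    0.13] [ 0.13 -0.3  -0.27 -0.04  0.15  0.02] 10.260623171321987
key below 24 [316.81 326.57]
key below 44 [321.86 408.6 ]
slot [325.96 426.61]
```

View pics/c26.png

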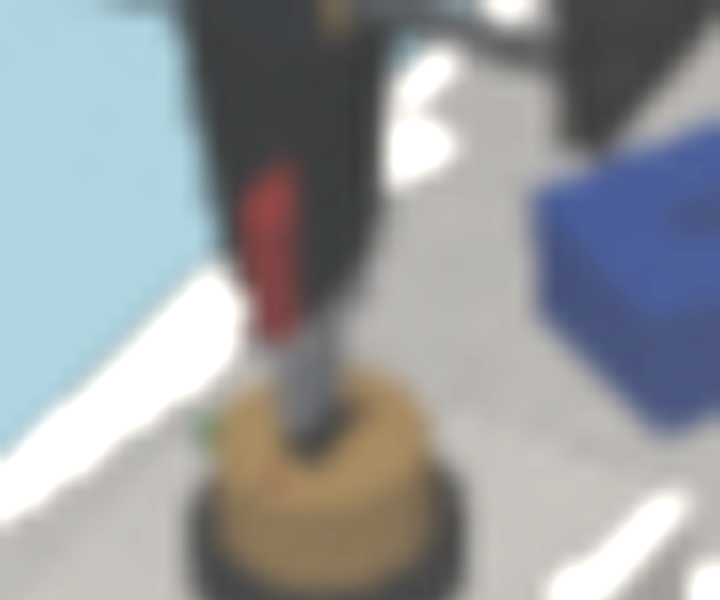

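drive_tool(increments=[[[-0.01, -0.01, 0.1], [0, 0, 0]], [[0, 0, 0.05], [0, 0, 0]], [[0, 0, 0], [0, 0, 0]]])

```text
t: 40.57
eef_pos: [642.4, 7.3, 108.6]
tcp_rot: [-3.141, 0.001, 0.128]
ft_force: [-0.7, -0.2, -0.9]
opening: 0.102
```

drive_tool(increments=[[[0, 0, 0.05], [0, 0, 0]], [[0, 0, 0.05], [0, 0, 0]], [[0, 0, 0], [0, 0, 0]]])

```text
t: 40.82
eef_pos: [642.5, 7.3, 105.7]
tcp_rot: [-3.141, 0.0, 0.128]
ft_force: [-1.1, 0.2, -0.3]
opening: 0.101
```

```bash
python3 v.py c27
```

```text
41.1167 [642.65   7.26 106.1 ] [-3.14 -0.    0.13] [-0.24  0.02 -0.35 -0.07  0.17  0.  ] 9.746532575271793
key below 24 [321.18 357.37]
key below 44 [326.18 438.81]
slot [325.96 426.61]
```

View pics/c27.png

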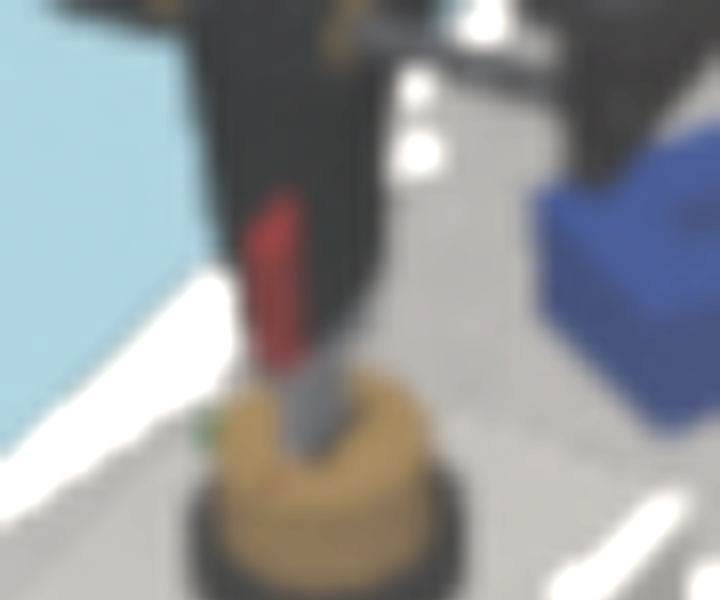

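No contact force at 106 mm, which is below the mouth-contact height of about 109 mm, so the blade has entered. Continuing.

drive_tool(increments=[[[0, 0, 0.08], [0, 0, 0]], [[0, 0, 0.08], [0, 0, 0]], [[0, 0, 0], [0, 0, 0]]])

```text
t: 41.37
eef_pos: [642.3, 7.3, 100.6]
tcp_rot: [-3.141, 0.001, 0.128]
ft_force: [-0.1, 1.4, -0.2]
opening: 0.1
```

drive_tool(increments=[[[0, 0, 0.08], [0, 0, 0]], [[0, 0, 0.08], [0, 0, 0]], [[0, 0, 0], [0, 0, 0]]])

```text
t: 41.62
eef_pos: [642.4, 7.3, 95.8]
tcp_rot: [-3.141, 0.001, 0.128]
ft_force: [-0.8, -0.6, -1.1]
opening: 0.102
```

drive_tool(increments=[[[0, 0, 0.08], [0, 0, 0]], [[0, 0, 0.08], [0, 0, 0]], [[0, 0, 0.08], [0, 0, 0]], [[0, 0, 0], [0, 0, 0]]])

```text
t: 41.95
eef_pos: [642.4, 7.3, 88.6]
tcp_rot: [-3.141, 0.001, 0.128]
ft_force: [-2.0, -0.6, -0.9]
opening: 0.106
```

drive_tool(increments=[[[0, 0, 0.07], [0, 0, 0]], [[0, 0, 0.07], [0, 0, 0]], [[0, 0, 0], [0, 0, 0]]])

```text
t: 42.2
eef_pos: [642.5, 7.2, 84.9]
tcp_rot: [-3.141, 0.0, 0.128]
ft_force: [-2.3, 0.4, 0.0]
opening: 0.104
```

```bash
python3 v.py c28
```

```text
42.5 [642.47   7.26  84.89] [-3.14  0.    0.13] [-3.06 -0.56  0.13 -0.19  0.77  0.  ] 9.480191328849516
key below 24 [327.03 443.19]
key below 44 [331.93 523.03]
slot [325.96 426.61]
```

View pics/c28.png

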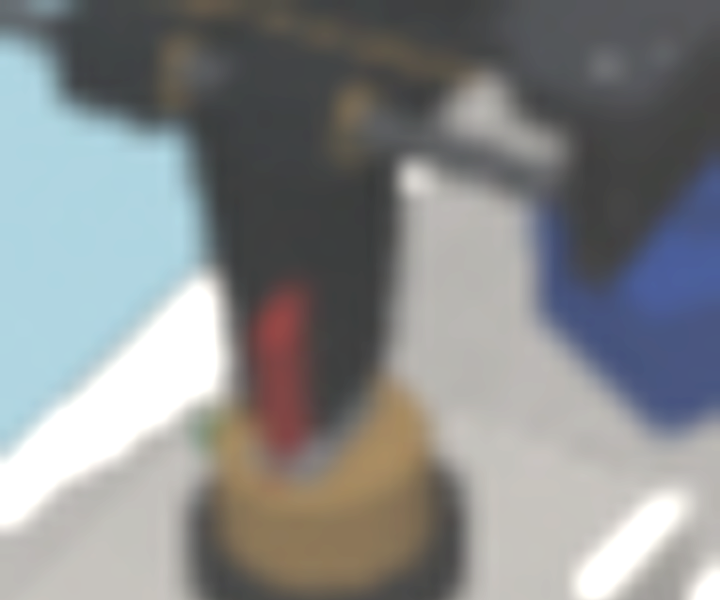

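Key is about 24 mm deep and home. Easing 0.6 mm off the side contact, then turning anticlockwise.

drive_tool(increments=[[[-0.02, 0, 0.02], [0, 0, 0]], [[0, 0, 0], [0, 0, -0.5]], [[0, 0, 0], [0, 0, -0.6]], [[0, 0, 0], [0, 0, -0.6]], [[0, 0, 0], [0, 0, 0]]])

```text
t: 42.92
eef_pos: [642.4, 7.0, 84.9]
tcp_rot: [3.141, -0.001, 0.266]
ft_force: [-2.6, -1.5, 4.7]
opening: 0.102
```

```bash
python3 v.py c29
```

```text
43.2167 [642.42   7.07  84.82] [ 3.14 -0.    0.26] [-1.3  -2.01  5.18 -0.47  0.52  0.04] 9.506576751125413
key below 24 [326.42 442.94]
key below 44 [331.33 522.77]
slot [325.96 426.61]
```

drive_tool(increments=[[[0, 0, 0], [0, 0, -0.7]], [[0, 0, 0], [0, 0, -0.7]], [[0, 0, 0], [0, 0, -0.7]], [[0, 0, 0], [0, 0, -0.7]], [[0, 0, 0], [0, 0, 0]]])

```text
t: 43.63
eef_pos: [642.4, 7.3, 84.8]
tcp_rot: [3.141, -0.001, 0.49]
ft_force: [-1.0, -1.1, 6.5]
opening: 0.106
```

```bash
python3 v.py c30
```

```text
43.9333 [642.42   7.31  84.8 ] [ 3.14 -0.    0.49] [-1.33 -0.7   5.24 -0.2   0.42  0.05] 10.19089106891288
key below 24 [327.44 443.48]
key below 44 [332.34 523.32]
slot [325.96 426.61]
```

View pics/c30.png

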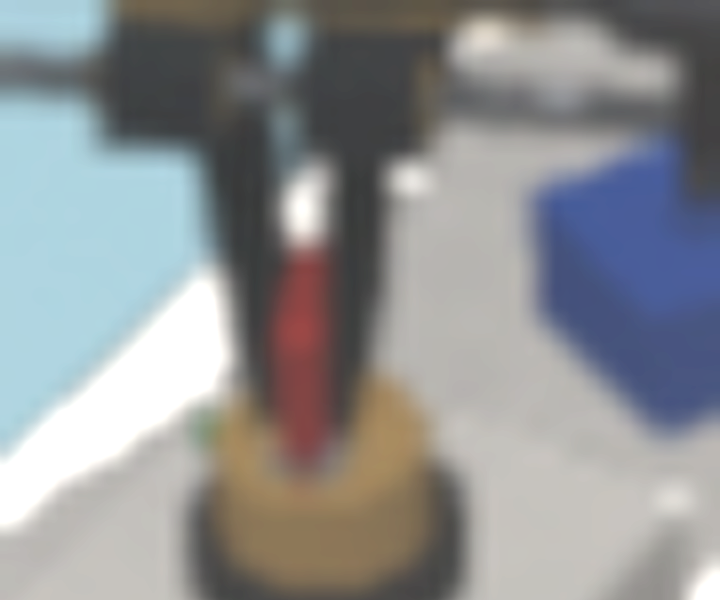

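Moment z is about 0.04–0.05 N·m, matching the switch friction, so it's turning. Continuing.

drive_tool(increments=[[[0, 0, 0], [0, 0, -0.9]], [[0, 0, 0], [0, 0, -0.9]], [[0, 0, 0], [0, 0, -0.9]], [[0, 0, 0], [0, 0, -0.9]], [[0, 0, 0], [0, 0, 0]]])

```text
t: 44.35
eef_pos: [642.4, 7.4, 84.8]
tcp_rot: [3.141, -0.001, 0.779]
ft_force: [-0.8, 0.1, 5.8]
opening: 0.102
```

drive_tool(increments=[[[0, 0, 0], [0, 0, -0.9]], [[0, 0, 0], [0, 0, -0.9]], [[0, 0, 0], [0, 0, -0.9]], [[0, 0, 0], [0, 0, -0.9]], [[0, 0, 0], [0, 0, 0]]])

```text
t: 44.77
eef_pos: [642.4, 7.7, 84.8]
tcp_rot: [3.141, -0.001, 1.067]
ft_force: [-2.0, 2.2, 5.8]
opening: 0.103
```

```bash
python3 v.py c31
```

```text
45.0667 [642.35   7.69  84.78] [ 3.14 -0.    1.06] [-1.65  2.15  5.52  0.27  0.39  0.03] 9.501019655303981
key below 24 [329.26 444.13]
key below 44 [334.14 523.96]
slot [325.96 426.61]
```

drive_tool(increments=[[[0, 0, 0], [0, 0, -0.7]], [[0, 0, 0], [0, 0, -0.7]], [[0, 0, 0], [0, 0, 0]]])

```text
t: 45.32
eef_pos: [642.3, 7.8, 84.8]
tcp_rot: [3.141, -0.001, 1.178]
ft_force: [-1.0, 2.8, 6.3]
opening: 0.106
```

```bash
python3 v.py c32
```

```text
45.6167 [642.34   7.78  84.8 ] [ 3.14 -0.    1.17] [-1.7   2.37  5.78  0.4   0.42  0.05] 9.632007779391124
key below 24 [329.68 444.15]
key below 44 [334.56 523.99]
slot [325.96 426.61]
```

drive_tool(increments=[[[0, 0, 0], [0, 0, -0.7]], [[0, 0, 0], [0, 0, -0.7]], [[0, 0, 0], [0, 0, 0]]])

```text
t: 45.87
eef_pos: [642.3, 7.9, 84.8]
tcp_rot: [3.141, -0.001, 1.29]
ft_force: [-2.4, 2.2, 6.7]
opening: 0.103
```

```bash
python3 v.py c33
```

```text
46.1667 [642.29   7.89  84.82] [ 3.14 -0.    1.29] [-1.97  2.9   5.97  0.54  0.43  0.05] 9.94213699543016
key below 24 [330.3  444.17]
key below 44 [335.18 524.01]
slot [325.96 426.61]
```

drive_tool(increments=[[[0, 0, 0], [0, 0, -0.6]], [[0, 0, 0], [0, 0, -0.6]], [[0, 0, 0], [0, 0, 0]]])

```text
t: 46.42
eef_pos: [642.1, 7.9, 84.8]
tcp_rot: [3.141, -0.001, 1.386]
ft_force: [-2.6, 3.2, 5.6]
opening: 0.1
```

```bash
python3 v.py c34
```

```text
46.7167 [642.12   7.92  84.8 ] [ 3.14 -0.    1.38] [-2.75  3.08  6.53  0.54  0.57  0.04] 9.764444055616067
key below 24 [330.98 443.81]
key below 44 [335.85 523.65]
slot [325.96 426.61]
```

drive_tool(increments=[[[0, 0, 0], [0, 0, -0.6]], [[0, 0, 0], [0, 0, -0.6]], [[0, 0, 0], [0, 0, 0]]])

```text
t: 46.97
eef_pos: [641.6, 7.8, 84.8]
tcp_rot: [-3.141, -0.001, 1.482]
ft_force: [-4.4, 1.6, 8.0]
opening: 0.101
```

```bash
python3 v.py c35
```

```text
47.2667 [641.59   7.8   84.8 ] [-3.14 -0.    1.48] [-5.15  2.08  8.01  0.35  1.13  0.  ] 9.631234357324729
key below 24 [332.18 442.08]
key below 44 [337.04 521.91]
slot [325.96 426.61]
```

View pics/c35.png

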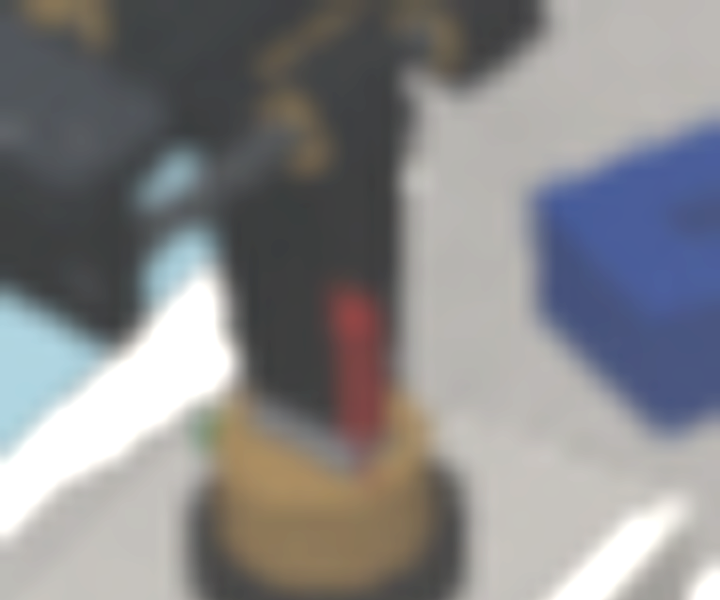

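drive_tool(increments=[[[0, 0, 0], [0, 0, -0.6]], [[0, 0, 0], [0, 0, 0]], [[0, 0, 0], [0, 0, 0]], [[0, 0, 0], [0, 0, 0]]])

```text
t: 47.6
eef_pos: [641.5, 7.8, 84.8]
tcp_rot: [-3.14, -0.001, 1.527]
ft_force: [-5.4, 2.0, 8.5]
opening: 0.105
```

```bash
python3 v.py c36
```

```text
47.9 [641.45   7.77  84.78] [-3.14 -0.    1.53] [-5.8   2.21  8.75  0.29  1.26 -0.14] 9.996961425087703
key below 24 [332.51 441.7 ]
key below 44 [337.37 521.52]
slot [325.96 426.61]
```

At the stop (reaction torque appears). Backing off 0.18 rad within the play, then lifting straight out.

drive_tool(increments=[[[0, 0, 0], [0, 0, 0.8]], [[0, 0, 0], [0, 0, 0.8]], [[0, 0, 0], [0, 0, 0.7]], [[0, 0, 0], [0, 0, 0]]])

```text
t: 48.23
eef_pos: [642.2, 7.6, 84.8]
tcp_rot: [3.141, -0.001, 1.339]
ft_force: [-1.6, 1.7, 5.8]
opening: 0.101
```

```bash
python3 v.py c37
```

```text
48.5333 [642.25   7.61  84.82] [ 3.14 -0.    1.34] [-1.68  1.5   6.06  0.19  0.48 -0.06] 10.03339051545072
key below 24 [329.26 443.54]
key below 44 [334.14 523.38]
slot [325.96 426.61]
```

drive_tool(increments=[[[0, 0, -0.2], [0, 0, 0]], [[0, 0, -0.2], [0, 0, 0]], [[0, 0, -0.2], [0, 0, 0]], [[0, 0, 0], [0, 0, 0]]])

```text
t: 48.87
eef_pos: [642.3, 7.3, 103.8]
tcp_rot: [3.14, -0.0, 1.344]
ft_force: [-1.3, 0.0, 0.6]
opening: 0.107
```

drive_tool(increments=[[[0, 0, -0.3], [0, 0, 0]], [[0, 0, -0.4], [0, 0, 0]], [[0, 0, -0.4], [0, 0, 0]], [[0, 0, 0], [0, 0, 0]], [[0, 0, 0], [0, 0, 0]]])

```text
t: 49.28
eef_pos: [642.5, 7.2, 136.6]
tcp_rot: [3.139, -0.0, 1.344]
ft_force: [-0.1, -0.2, -0.3]
opening: 0.102
```

```bash
python3 v.py c38
```

```text
49.5833 [641.82   7.18 134.94] [-3.14 -0.    1.34] [ 0.08 -0.05 -0.85 -0.11  0.08  0.  ] 9.992172263168715
key below 24 [316.21 234.72]
key below 44 [321.32 318.4 ]
slot [325.96 426.61]
```

View pics/c38.png

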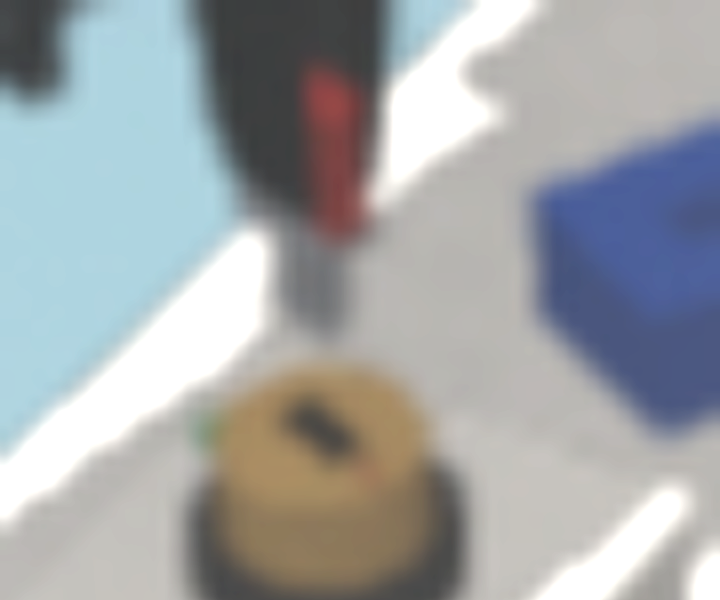

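The slot has turned and the mark is now lower right at (368,478). Checking its angle and planning the return.

Run:
```python
from h import *
s=shot('scene')
f=lambda u:onz(s,(np.array(u)+.5)/16-.5+np.array([210,180]),74)
a=f((350,452));b=f((292,408));print('slot',np.arctan2(*(a-b)[1::-1]))
a=f((368,478));b=f((321,430));print('mark',np.arctan2(*(a-b)[1::-1]))
M=plan((501.9,0.8,131,-.40))
```

```text
slot 1.3340691846563748
mark 1.2002570882481884
[[[-0.05, -0.2, 0.01], [-0.01, 0.0, 0.95]], [[-0.07, -0.19, 0.0], [0.0, 0.0, 0.95]], [[-0.09, -0.18, 0.01], [0.0, 0.0, 0.94]], [[-0.09, -0.18, 0.0], [0.0, 0.0, 0.95]], [[-0.11, -0.17, 0.01], [0.0, 0.0, 0.95]]]
[[[-0.13, -0.16, 0.0], [0.0, 0.0, 0.95]], [[-0.13, -0.15, 0.01], [0.0, 0.0, 0.94]], [[-0.15, -0.14, 0.01], [0.0, 0.0, 0.95]], [[-0.16, -0.13, 0.0], [0.0, 0.0, 0.95]], [[-0.16, -0.12, 0.01], [0.0, 0.0, 0.95]]]
[[[-0.18, -0.1, 0.0], [0.0, 0.0, 0.95]], [[-0.18, -0.1, 0.01], [0.0, 0.0, 0.94]], [[-0.19, -0.07, 0.0], [0.0, 0.0, 0.95]], [[-0.19, -0.07, 0.01], [0.0, 0.0, 0.95]], [[-0.2, -0.04, 0.01], [0.0, 0.0, 0.95]]]
[[[-0.2, -0.04, 0.0], [0.0, 0.0, 0.94]], [[-0.2, -0.01, 0.01], [0.0, 0.0, 0.95]], [[-0.2, -0.01, 0.0], [0.0, 0.0, 0.95]], [[-0.2, 0.02, 0.01], [0.0, 0.0, 0.95]], [[-0.21, 0.03, 0.01], [0.0, 0.0, 0.95]]]
[[[-0.19, 0.04, 0.0], [0.0, 0.0, 0.94]], [[-0.2, 0.06, 0.01], [0.0, 0.0, 0.95]], [[-0.19, 0.07, 0.0], [0.0, 0.0, 0.95]]]
end [501.9   0.9 131.1] yaw -0.4 rows 23
```

Mean slot angle is 1.27 rad, minus the unit's 0.06, giving 1.2, so OFF. Carrying the key back.

drive_tool(increments=[[[-0.05, -0.2, 0.0], [0.0, 0.0, 0.95]], [[-0.07, -0.19, 0.0], [0.0, 0.0, 0.95]], [[-0.09, -0.18, 0.0], [0.0, 0.0, 0.94]], [[-0.09, -0.18, 0.0], [0.0, 0.0, 0.95]], [[-0.11, -0.17, 0.0], [0.0, 0.0, 0.95]]])

```text
t: 50.05
eef_pos: [611.3, 5.9, 135.2]
tcp_rot: [-3.141, 0.0, 0.961]
ft_force: [0.8, 0.3, -0.7]
opening: 0.106
```

drive_tool(increments=[[[-0.13, -0.16, 0.0], [0.0, 0.0, 0.95]], [[-0.13, -0.15, 0.0], [0.0, 0.0, 0.94]], [[-0.15, -0.14, 0.0], [0.0, 0.0, 0.95]], [[-0.16, -0.13, 0.0], [0.0, 0.0, 0.95]], [[-0.16, -0.12, 0.0], [0.0, 0.0, 0.95]]])

```text
t: 50.47
eef_pos: [580.8, 4.4, 135.2]
tcp_rot: [-3.141, 0.0, 0.582]
ft_force: [-0.2, -0.1, -0.0]
opening: 0.098
```

drive_tool(increments=[[[-0.18, -0.1, 0.0], [0.0, 0.0, 0.95]], [[-0.18, -0.1, 0.0], [0.0, 0.0, 0.94]], [[-0.19, -0.07, 0.0], [0.0, 0.0, 0.95]], [[-0.19, -0.07, 0.0], [0.0, 0.0, 0.95]], [[-0.2, -0.04, 0.0], [0.0, 0.0, 0.95]]])

```text
t: 50.88
eef_pos: [550.3, 2.9, 135.2]
tcp_rot: [-3.141, 0.0, 0.203]
ft_force: [-0.1, 0.2, -0.5]
opening: 0.107
```

drive_tool(increments=[[[-0.2, -0.04, 0.0], [0.0, 0.0, 0.94]], [[-0.2, -0.01, 0.0], [0.0, 0.0, 0.95]], [[-0.2, -0.01, 0.0], [0.0, 0.0, 0.95]], [[-0.2, 0.02, 0.0], [0.0, 0.0, 0.95]], [[-0.21, 0.03, 0.0], [0.0, 0.0, 0.95]]])

```text
t: 51.3
eef_pos: [519.9, 1.5, 135.3]
tcp_rot: [-3.142, 0.0, -0.177]
ft_force: [0.1, 0.4, -0.4]
opening: 0.107
```

drive_tool(increments=[[[-0.19, 0.04, 0.0], [0.0, 0.0, 0.94]], [[-0.2, 0.06, 0.0], [0.0, 0.0, 0.95]], [[-0.19, 0.07, 0.0], [0.0, 0.0, 0.95]], [[0, 0, 0], [0, 0, 0]], [[0, 0, 0], [0, 0, 0]]])

```text
t: 51.72
eef_pos: [502.1, 0.9, 135.4]
tcp_rot: [-3.141, -0.0, -0.398]
ft_force: [1.1, -0.7, -0.6]
opening: 0.103
```

```bash
sed -i 's/180:225,210:255/165:210,235:280/; s/\[210,180\]/[235,165]/; s/(642.3,7.1,74)/(501.9,0.8,32)/' v.py; python3 v.py c39; python3 -c "
from h import *
plan((501.9,0.8,72,-.40),n=3)"
```

```text
52.0167 [502.19   0.89 135.34] [-3.14  0.   -0.4 ] [ 0.02 -0.12 -0.55 -0.03  0.17 -0.02] 9.407936828315572
key below 24 [319.28  94.25]
key below 44 [320.5  175.61]
slot [324.96 443.08]
[[[0.0, 0.0, 0.7], [0.0, 0.0, 0.0]], [[-0.01, 0.0, 0.71], [0.0, 0.0, 0.01]], [[0.0, 0.01, 0.7], [0.0, 0.0, 0.0]]]
end [501.8   0.7  72. ] yaw -0.4 rows 3
```

View pics/c39.png

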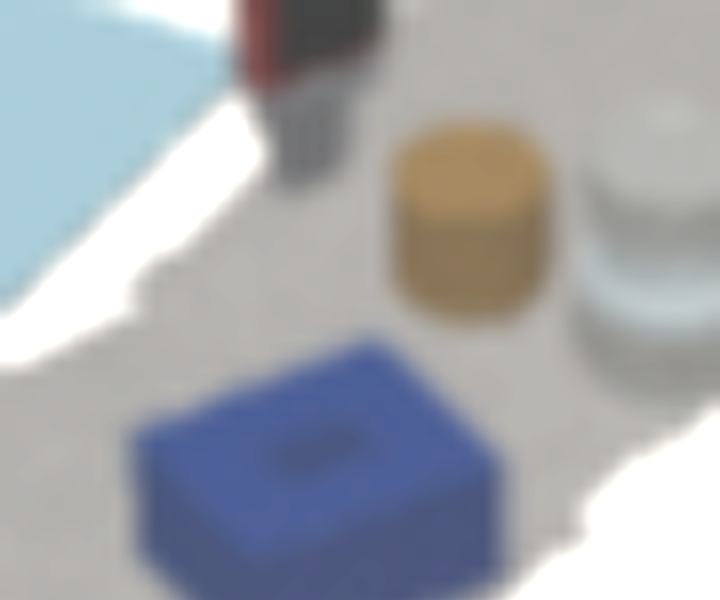

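drive_tool(increments=[[[0, 0, 0.7], [0, 0, 0]], [[-0.01, 0, 0.7], [0, 0, 0]], [[0, 0, 0.6], [0, 0, 0]], [[0, 0, 0], [0, 0, 0]], [[0, 0, 0], [0, 0, 0]]])

```text
t: 52.43
eef_pos: [501.6, 1.0, 75.1]
tcp_rot: [3.141, 0.002, -0.4]
ft_force: [0.4, 0.5, -0.3]
opening: 0.102
```

drive_tool(increments=[[[0, 0, 0.15], [0, 0, 0]], [[0, 0, 0.15], [0, 0, 0]], [[0, 0, 0.1], [0, 0, 0]], [[0, 0, 0], [0, 0, 0]]])

```text
t: 52.77
eef_pos: [501.7, 1.0, 63.3]
tcp_rot: [-3.142, 0.0, -0.4]
ft_force: [-0.2, 0.0, -0.4]
opening: 0.102
```

```bash
python3 v.py c40
```

```text
53.0667 [501.83   1.    63.61] [-3.14 -0.   -0.4 ] [-0.07  0.21 -0.36 -0.    0.17  0.  ] 9.917873634553947
key below 24 [324.99 378.9 ]
key below 44 [326.13 455.37]
slot [324.96 443.08]
```

View pics/c40.png

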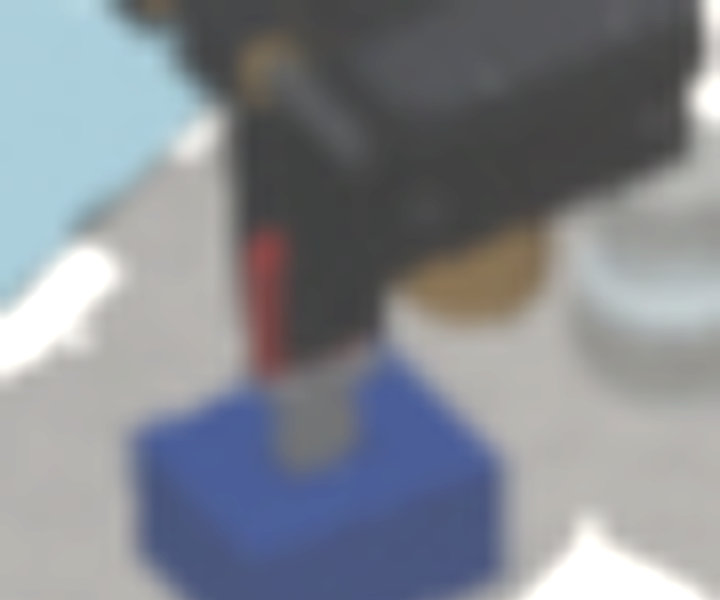

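Entered the slot with no force. Lowering to the seat.

drive_tool(increments=[[[0, 0, 0.15], [0, 0, 0]], [[0, 0, 0.15], [0, 0, 0]], [[0, 0, 0.15], [0, 0, 0]], [[0, 0, 0.1], [0, 0, 0]], [[0, 0, 0], [0, 0, 0]]])

```text
t: 53.48
eef_pos: [501.4, 1.1, 46.1]
tcp_rot: [3.141, 0.001, -0.4]
ft_force: [0.3, 0.6, -0.2]
opening: 0.103
```

drive_tool(increments=[[[0, 0, 0.07], [0, 0, 0]], [[0, 0, 0.05], [0, 0, 0]], [[0, 0, 0], [0, 0, 0]]])

```text
t: 53.73
eef_pos: [501.6, 1.0, 43.1]
tcp_rot: [3.142, 0.0, -0.4]
ft_force: [0.3, 0.5, -0.3]
opening: 0.107
```

drive_tool(increments=[[[0, 0, 0.03], [0, 0, 0]], [[0, 0, 0], [0, 0, 0]], [[0, 0, 0], [0, 0, 0]]])

```text
t: 53.98
eef_pos: [501.8, 1.0, 42.8]
tcp_rot: [-3.141, -0.0, -0.4]
ft_force: [-1.5, 0.4, 5.0]
opening: 0.104
```

drive_tool(increments=[[[0, 0, 0], [0, 0, 0]], [[0, 0, 0], [0, 0, 0]], [[0, 0, 0], [0, 0, 0]], [[0, 0, 0], [0, 0, 0]]], jaw=-0.3)

```text
t: 54.32
eef_pos: [501.7, 1.0, 42.4]
tcp_rot: [-3.142, 0.0, -0.4]
ft_force: [-0.0, -0.6, -0.4]
opening: 0.318
```

drive_tool(increments=[[[0, 0, -0.4], [0, 0, 0]], [[0, 0, -0.8], [0, 0, 0]], [[0, 0, -0.9], [0, 0, 0]], [[0, 0, -0.9], [0, 0, 0]], [[0, 0, 0], [0, 0, 0]]])

```text
t: 54.73
eef_pos: [503.5, 0.9, 136.5]
tcp_rot: [-3.14, -0.006, -0.4]
ft_force: [0.4, 0.0, 1.0]
opening: 0.35
```

```bash
python3 v.py c41; python3 -c "
from h import *
plan((430,-330,220,-.4))"
```

```text
55.0333 [501.25   1.04 131.36] [ 3.14  0.   -0.4 ] [-0.47  0.14 -0.26 -0.03  0.2   0.  ] 33.3064018079995
key below 24 [322.83 108.47]
key below 44 [324.02 189.53]
slot [324.96 443.08]
[[[0.16, 0.85, -0.23], [0.01, 0.02, 0.0]], [[0.16, 0.86, -0.22], [0.0, 0.0, 0.0]], [[0.17, 0.85, -0.23], [0.0, 0.0, 0.0]], [[0.16, 0.85, -0.23], [0.0, 0.0, 0.0]], [[0.16, 0.85, -0.23], [0.0, 0.0, 0.0]]]
[[[0.16, 0.86, -0.23], [0.0, 0.0, 0.0]], [[0.17, 0.85, -0.22], [0.0, 0.0, 0.0]], [[0.16, 0.85, -0.23], [0.0, 0.0, 0.0]], [[0.16, 0.86, -0.23], [0.0, 0.0, 0.0]], [[0.16, 0.85, -0.23], [0.0, 0.0, 0.0]]]
[[[0.16, 0.85, -0.22], [0.0, 0.0, 0.0]], [[0.17, 0.85, -0.23], [0.0, 0.0, 0.0]], [[0.16, 0.86, -0.23], [0.0, 0.0, 0.0]]]
end [ 430.  -330.1  220. ] yaw -0.4 rows 13
```

View pics/c41.png

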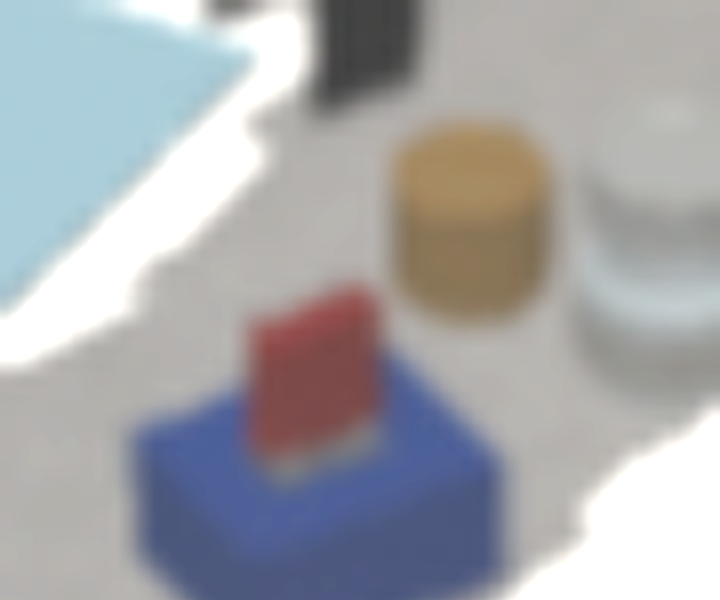

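Key is standing upright with its shoulder on the holder. Withdrawing for a clear full check.

drive_tool(increments=[[[0.16, 0.85, -0.23], [0, 0, 0]], [[0.16, 0.85, -0.23], [0, 0, 0]], [[0.16, 0.85, -0.23], [0, 0, 0]], [[0.16, 0.85, -0.23], [0, 0, 0]], [[0.16, 0.85, -0.23], [0, 0, 0]]])

```text
t: 55.45
eef_pos: [473.5, -126.8, 166.3]
tcp_rot: [-3.141, 0.002, -0.4]
ft_force: [1.2, 0.6, -0.1]
opening: 0.353
```

drive_tool(increments=[[[0.16, 0.85, -0.23], [0, 0, 0]], [[0.16, 0.85, -0.23], [0, 0, 0]], [[0.16, 0.85, -0.23], [0, 0, 0]], [[0.16, 0.85, -0.23], [0, 0, 0]], [[0.16, 0.85, -0.23], [0, 0, 0]]])

```text
t: 55.87
eef_pos: [446.0, -253.7, 200.8]
tcp_rot: [-3.141, 0.002, -0.4]
ft_force: [0.5, 0.3, 0.5]
opening: 0.347
```

drive_tool(increments=[[[0, 0, 0], [0, 0, 0]], [[0, 0, 0], [0, 0, 0]], [[0, 0, 0], [0, 0, 0]], [[0, 0, 0], [0, 0, 0]]])

```text
t: 56.2
eef_pos: [446.6, -251.5, 200.7]
tcp_rot: [-3.141, 0.001, -0.399]
ft_force: [0.3, 0.4, -0.1]
opening: 0.353
```

Run:
```python
from h import *
np.set_printoptions(precision=1,suppress=True)
p=shot('top','t42');s=shot('scene','s42')
print(env.state()['t'],env.state()['eef_pos'])
for n in ('lens_arm_mid','light_arm_mid','camera_arm_mid','key_grip','key_tip'):
  for q in (p,s): print(n,[(round(d['score'],2),np.array(d['point'])) for d in env.tip_of(n,q)[:2]])
cv2.imwrite('pics/c42s.png',cv2.resize(s['pixels'][150:280,190:400],(800,495),interpolation=cv2.INTER_CUBIC))
cv2.imwrite('pics/c42t.png',cv2.resize(p['pixels'][130:250,100:270],(800,565),interpolation=cv2.INTER_CUBIC))
```

```text
56.3 [ 446.8 -251.6  201. ]
lens_arm_mid [(0.55, array([496.7, 341.7,  52.9]))]
lens_arm_mid [(0.56, array([490.3, 342.3,  57.4])), (0.5, array([753.7, -89.1,  -1.1]))]
light_arm_mid [(0.59, array([511.9, 279.5,  54.9])), (0.2, array([ 501.8, -531.9,   -1.4]))]
light_arm_mid [(0.74, array([512.3, 273.5,  55.4]))]
camera_arm_mid [(0.57, array([527. , 202.7,  57.8])), (0.17, array([510.8, 275.3,  27.3]))]
camera_arm_mid [(0.71, array([528.2, 197.9,  50.4]))]
key_grip [(0.5, array([501.6,  -2.7,  56.8]))]
key_grip [(0.62, array([495.3,   1.1,  49.1]))]
key_tip [(0.61, array([504.6,   2.6,   6.4])), (0.36, array([528.1, 203.2,  21.7]))]
key_tip [(0.55, array([497.8, 343.7,  22.5]))]
```

View pics/c42s.png

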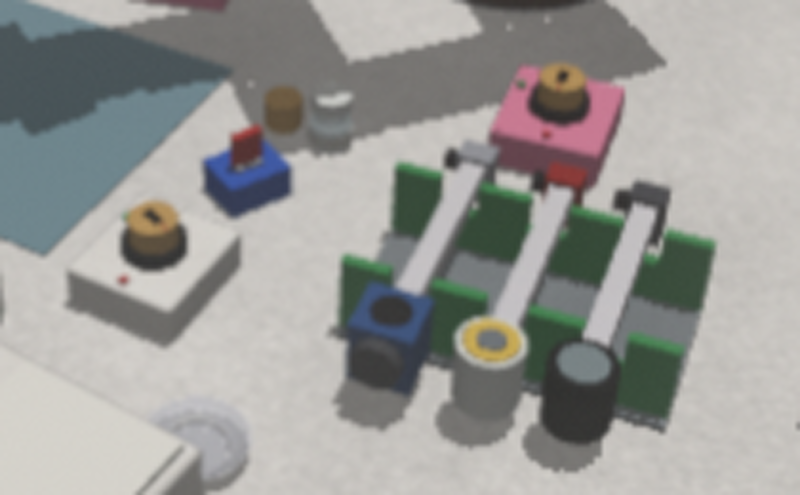

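View pics/c42t.png

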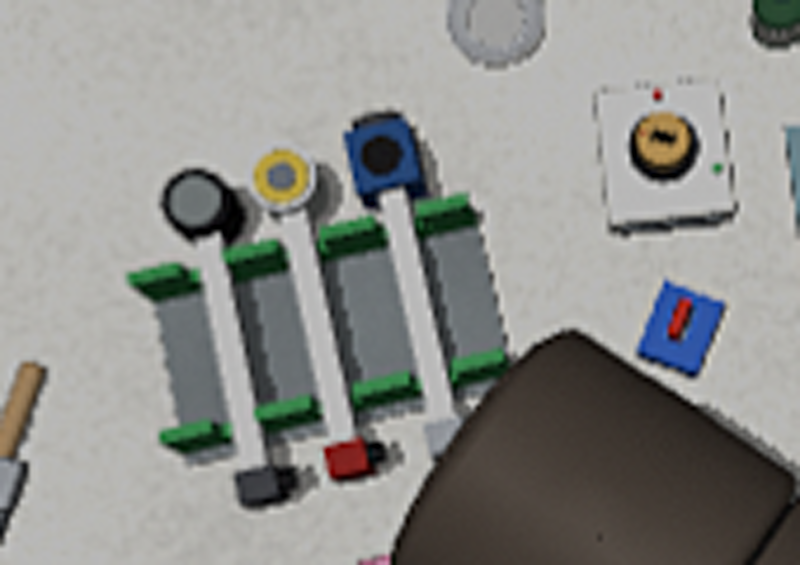

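Both views agree. The three arms lie level in the bays, the key stands seated in its holder at (250,148) in the scene crop, the switch is turned, and the robot is clear. Handing in.

```bash
python3 -c "
from h import *
print(env.job_done())"
```

```text
the job is handed in; nothing more can be done
None
```

The bench is shut down and the job was handed in at about 56 s, though the cell reports no verdict.

- **Accessory arms:** All three were present and are parked: camera arm in bay 0, light arm in bay 1, lens arm in bay 2. I took the grip positions from the balance ranges in the failure rules. A low trial lift of each confirmed them by a moment reading close to the unloaded one. In the last pictures both cameras put the bar centres 50–58 mm up and within about 10 mm of the bay centres, all looking level.
- **Key and switch:** The key went about 24 mm into the switch with under 5 N on it. I turned it until a reaction torque showed the stop. The slot then measured about 1.27 rad in the picture, or about 1.2 rad once the lamp unit's own angle is taken off.
- **Key return:** The key is back in its holder at the same height at which I first gripped it. It stands upright with its shoulder on the block. The gripper is open and clear of everything.

**What went wrong or disagreed:**
- The first lens grip started lifting before the jaws had closed, so I set the arm down and gripped it again.
- The two cameras differed by about 4–5 mm in x. I got round this by centring the tool on the key with the jaws.
- The two slot-angle readings after turning were 1.20 and 1.33 rad.
- In the last scene view the network placed the key's foot wrongly, on a rack arm. The top view and the picture itself showed the key in place.

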